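Put the keys away and clear the pens from the hall shelf

ROBOT

A 7-joint arm with a two-finger parallel gripper is mounted at the origin on the work surface. World frame = base frame: x ahead of the robot, y to its left, z up, the work surface at z = 0. Lengths are in m, angles in degrees, forces in N, time in s.
With the tool pointing down it reaches from about 0.425 to 0.875 m from the base axis. Payload 9.9 kg.
Tool frame: the origin (TCP) lies on the centre line of the jaws, within the pads' length; the fingertips stand 14 mm ahead of it and the grasp point (between the pads) lies 5 mm behind it (r.finger_overhang is the z of the fingertips in the tool frame, in m); z points along the fingers, y is the direction in which the jaws open and shut (so a half turn about z gives the same grasp; the last joint's range is limited). The gripper opens to 85 mm and grips with 20 to 120 N. Pads are 22 mm wide; open, the fingers measure 114 mm over their backs; the gripper's body (76 mm by 85 mm) begins 54 mm behind the grasp point. The pads swing forward as they close: fully open they stand 13 mm farther back than shut.
Start: joints at [-73.843, 32.985, 1.427, 82.34, -0.859, 64.687, -3.237], TCP at [0.241, 0.63, 0.245] pointing down, gripper open.
Joint ranges: [-157.87, 157.87], [-19.46, 123.44], [-87.15, 90], [11.01, 140.99], [-62.26, 242.26], [9.8, 113.94], [-161.44, 161.44]. Speed limits (degrees/s): [127.2, 127.2, 172.46, 172.46, 180, 180, 180].

INTERFACE

Orientations are given as [roll, pitch, yaw] about the fixed x, y, z axes, in that order (R = Rz(yaw) Ry(pitch) Rx(roll)).
In Python, from cell import r gives the robot as it stands.
- The arm moves only by the tool play_rows, never from a script. Its argument "moves" is a list that holds one entry, the list of rows, each a list of 5 numbers: the shift along the world's x, y, z as a fraction of full scale, then the turn about the world's z as a fraction of full scale, then the closure, from 0 (fully open) to 1 (shut). A call has exactly 5 rows; each row shifts and turns the commanded pose from where the row before left it; what a row does not reach is not made up. Full scale, the value 1, is 50 mm for a shift and 6 degrees for a turn. A row lasts 1/10 s, in which the tool goes at most 50 mm and 8.59 degrees, less where a joint would pass 70% of its speed; a pose out of reach is approached as far as the arm can. A call with a number of a shift or a turn outside -1 to 1 is refused whole. A call with a gripper value outside its range is refused whole. The fingers move at their own pace and stop on an object; "force" is the grip in N (left out, the last holds). Time passes only in rows, so rows that do not move let the fingers close, or fill a call up. It gives the time, the measured TCP pose, the force and the opening at its end, in the units of the state.
- r.get_obs(): the state, without advancing time (a new reading comes with each control period).
- r.snapshot(name): name is "scene" or "top" or "wrist"; returns a dict with "image" (384x512x3 uint8, blue, green, red), "fovy" (degrees; the focal length in pixels is half the picture's height over the tangent of half this angle, whatever the lens; pixels are square), "cx", "cy" (the principal point, pixels), "xyz" and "attitude" of the camera in the world. Camera axes: x right, y down, z forward; pixel columns grow to the right and rows downward; lengths in m; the calibration is good to about 2 mm. The wrist camera is an equidistant fisheye: a pixel r from the principal point sees the ray r / f radians off the axis. A picture is of the moment at which its call begins. There is no depth.
- r.sign_off(): hands the job in, once; it reports no verdict.
Trained networks look in the newest picture that a camera, given by its name, has taken for a name from the list of things; names that differ only in an ending like _2 or _b are one class to them, and where a whole thing is asked for, a point or a joint stands for the part that bears it (a point fixed in the world has none). Each returns a list of dicts, best first, with "score" (0 to 1); they miss things now and then, are a little off and sometimes report something else, mostly with a low value. They report only what shows in the picture. A call takes as long as a camera call. They do not tell look-alikes from the thing itself.
- r.look_for(target, camera): "rect" ([left, top, width, height] in pixels, round what is visible of it).
- r.outline_of(target, camera): "region" (384x512 bool, what is visible of it) and "rect" ([left, top, width, height] in pixels, round what is visible of it).
The state is a dict: "time": time; "joint_pos": joint angles; "joint_velocities": joint speeds; "effort": joint torques, N m; "eef_pos": TCP position; "orientation": TCP orientation; "wrist_force": force on the tool from outside, world axes, zero at the start; "moment": the same for the moment, N m; "opening": opening from 0.0 (shut) to 1.0 (fully open).
Only numpy, scipy, OpenCV 4.12 (cv2) and the standard library are available. Lean on these libraries where they do the work, as an engineer would, in place of code of your own. Each camera call takes 0.05 s, during which the arm holds its last target.

TASK

Clear up the hall shelf: put every loose car key into the wooden key box, then set the box's lid in its mouth and press it down until it sits level and flush with the rim, and stand every pen upright in the steel cup. One or two keys and three or four pens are lying about, and either end of a pen may be up. Leave the elephant and the jar standing where they are.

Things in the scene. Friction and masses are not known exactly. Their poses are not given: they have to be found in the camera images.
- keybox: open beech key box screwed to the table, outside 152 (x) x 122 (y) x 50 mm, walls 10 mm, floor 6 mm thick, so 132 x 102 mm inside; origin at the centre of its underside, z up
- seat (a joint): the black rubber frame that lies inside the key box all round its mouth (opening through it 110 x 80 mm) and carries the lid. It fits tight and stays where it is pushed: 0 = up, its top 47 mm above the table; 0.005 = fully home, its top 42 mm above the table. About 8 N moves it down
- lid: the key box's loose wooden lid, a plate 124 (x) x 94 (y) x 8 mm with a bar handle in the middle of its top, 56 mm long in x, 14 mm wide in y, 21 mm tall (its top 29 mm above the lid's underside), 130 g; origin at the centre of its underside, z up. It enters the box's mouth with 4 mm play all round; on the raised frame it stands 5 mm proud, with the frame home it is flush with the box's rim
- cup: steel pen cup fixed to the table, round, outside radius 33 mm at the rim, 100 mm tall, wall 3 mm, floor 5 mm thick; origin at the centre of its underside, z up
- key_a: a car key: black plastic head 42 x 26 x 12 mm with a steel blade 34 x 9 x 4 mm; origin at the centre of the head's underside, z up, x towards the blade (head x -21 to 21 mm, blade tip at x = 55 mm, at mid-thickness) (may be absent)
- key_b: a car key: black plastic head 42 x 26 x 12 mm with a steel blade 34 x 9 x 4 mm; origin at the centre of the head's underside, z up, x towards the blade (head x -21 to 21 mm, blade tip at x = 55 mm, at mid-thickness) (may be absent)
- pen_a: a square-barrelled dark wooden pen, 165 x 12 x 12 mm, 25 g, with round brass ends, both alike (either may be up); origin at the middle of its underside as it lies, x along its length, z up as it lies (may be absent)
- pen_b: a square-barrelled dark wooden pen, 165 x 12 x 12 mm, 25 g, with round brass ends, both alike (either may be up); origin at the middle of its underside as it lies, x along its length, z up as it lies (may be absent)
- pen_c: a square-barrelled dark wooden pen, 165 x 12 x 12 mm, 25 g, with round brass ends, both alike (either may be up); origin at the middle of its underside as it lies, x along its length, z up as it lies (may be absent)
- pen_d: a square-barrelled dark wooden pen, 165 x 12 x 12 mm, 25 g, with round brass ends, both alike (either may be up); origin at the middle of its underside as it lies, x along its length, z up as it lies (may be absent)
- pen_a_end1 (a point): tip of the rounded end of pen_a (its +x end)
- pen_a_end2 (a point): tip of the rounded end of pen_a (its -x end)
- pen_b_end1 (a point): tip of the rounded end of pen_b (its +x end)
- pen_b_end2 (a point): tip of the rounded end of pen_b (its -x end)
- pen_c_end1 (a point): tip of the rounded end of pen_c (its +x end)
- pen_c_end2 (a point): tip of the rounded end of pen_c (its -x end)
- pen_d_end1 (a point): tip of the rounded end of pen_d (its +x end)
- pen_d_end2 (a point): tip of the rounded end of pen_d (its -x end)
- elephant: white ceramic elephant figurine, about 110 x 45 x 70 mm, stands loose among the things; leave alone; origin under its belly, z up
- jar: small frosted glass jar with a cork stopper, 60 mm across, 82 mm tall, loose; leave alone; origin at the centre of its underside, z up
- budcase: orange silicone earbud case, 48 x 62 x 24 mm, loose bystander; origin at the centre of its underside
- tape: grey tape measure, 56 x 56 x 30 mm, loose bystander; origin at the centre of its underside
Mind the look-alikes: they are no part of the job. What is shaped like the pen_d but orange or turquoise is not meant. Leave any purple look-alike of the cup alone.

How it is judged (in metres and radians):
On the way, in this order (a step that is already met when the one before it is completed fails the run):
1. every key present lies inside the key box (x of key_a in the frame of keybox between -0.066 and 0.066 m and y of key_a in the frame of keybox between -0.051 and 0.051 m and z of each of key_a, key_b in the frame of keybox below 0.036 m and x of key_b in the frame of keybox between -0.066 and 0.066 m and y of key_b in the frame of keybox between -0.051 and 0.051 m), for 0.2 s.
2. the lid lies in the box's mouth, pressed home and level (value of joint seat above 0.0038 m and horizontal distance between lid and keybox below 0.012 m and z of lid in the frame of keybox below 0.045 m and angle between lid's own z axis and vertical below 0.05 rad), for 0.2 s.
At the end, for the whole second after the job is handed in: keys in the box; lid in its mouth within 12 mm of centre, level to 0.05 rad, frame down 3.8 of 5 mm or more; each pen at rest in the cup, lower end under 30 mm high and within 32 mm of its axis, tilt under 0.6 rad; elephant and jar upright, within 30 mm of their start (all of step 1 and all of step 2 and ((horizontal distance between pen_a_end1 and cup below 0.032 m and height (world z) of pen_a_end1 below 0.03 m) or (horizontal distance between pen_a_end2 and cup below 0.032 m and height (world z) of pen_a_end2 below 0.03 m)) and angle between the x axis of each of pen_a, pen_b, pen_c, pen_d and the z axis of cup, either way round below 0.6 rad and linear speed of each of pen_a, pen_b, pen_c, pen_d below 0.05 m/s and ((horizontal distance between pen_b_end1 and cup below 0.032 m and height (world z) of pen_b_end1 below 0.03 m) or (horizontal distance between pen_b_end2 and cup below 0.032 m and height (world z) of pen_b_end2 below 0.03 m)) and ((horizontal distance between pen_c_end1 and cup below 0.032 m and height (world z) of pen_c_end1 below 0.03 m) or (horizontal distance between pen_c_end2 and cup below 0.032 m and height (world z) of pen_c_end2 below 0.03 m)) and ((horizontal distance between pen_d_end1 and cup below 0.032 m and height (world z) of pen_d_end1 below 0.03 m) or (horizontal distance between pen_d_end2 and cup below 0.032 m and height (world z) of pen_d_end2 below 0.03 m)) and distance of each of elephant, jar from where it was at the start of the episode below 0.03 m and angle between each of elephant, jar's own z axis and vertical below 0.2 rad); the robot touches nothing.
It fails at once if the elephant or the jar is tipped or pushed more than 40 mm (distance of any of elephant, jar from where it was at the start of the episode above 0.04 m or angle between any of elephant, jar's own z axis and vertical above 0.6 rad).
Of key_a, key_b only 1 to 2 are there at a start; the rules pass over those that are not, and their reading is None.
Of pen_a, pen_b, pen_c, pen_d only 3 to 4 are there at a start; the rules pass over those that are not, and their reading is None.
At some moment in a run one of pen_a, pen_b, pen_c, pen_d, lid may be knocked a few centimetres aside while the robot is not near it.
Once in a run the grip may slacken for a moment while it holds something.
It also fails if it takes over 210 s, if anything falls off the work surface, if the arm or the gripper's body presses on something with over 40 N, if the wrist force passes 120 N, or if a joint passes its speed limit or range.

## Working session

There is one attempt and no reset: what is moved stays moved. The work goes in short steps, Python scripts to look and compute and a tool call to move; the robot and the scene stay as the last step left them, time stands still between calls to the robot, and variables do not carry over. Pictures are saved under pics/ and viewed, and the job is handed in when it is done.

Besides the shell and the picture viewer there is one more tool, called after ">>>" as name([rows], argument=value, ...), one row to a line, values as JSON. play_rows: Moves the arm, as the interface text tells. Shift numbers are shares of 50 mm and turn numbers shares of 6 degrees, none past 1 either way. Its arguments: {"type":"object","properties":{"moves":{"type":"array","items":{"type":"array","items":{"type":"array","items":{"type":"number","minimum":-1,"maximum":1}}}},"force":{"type":"number"}},"required":["moves"]}

```bash
mkdir -p pics; ls; cat > h.py <<'E'
import numpy as np,cv2
from cell import r
from scipy.spatial.transform import Rotation as R
def snap(n,out=None):
    s=r.snapshot(n)
    if out: cv2.imwrite('pics/'+out,s['image'])
    return s
E
python3 - <<'E'
from h import *
for n in ['scene','top','wrist']:
    s=snap(n,n+'0.png'); print(n,{k:v for k,v in s.items() if k!='image'})
print(r.get_obs()); print(r.finger_overhang)
E
```

```text
pics
scene {'fovy': 54.641829153352255, 'cx': 255.10119244506637, 'cy': 191.2229990260399, 'xyz': array([1.02423215, 0.03520672, 0.87664933]), 'attitude': array([-147.1677995 ,    0.75375348,   89.13137933])}
top {'fovy': 54.85509979685, 'cx': 258.7396442059898, 'cy': 190.96613043356976, 'xyz': array([0.41614033, 0.03757248, 1.04874999]), 'attitude': array([-176.22286789,   -0.40125454,  -90.07615884])}
wrist {'fovy': 65.70646984690485, 'cx': 255.34199702651688, 'cy': 191.7765655286923, 'xyz': array([0.16587188, 0.65953967, 0.37301684]), 'attitude': array([1.61452947e+02, 1.07923522e-01, 6.90285239e+01])}
{'time': 0.15, 'joint_pos': array([-73.84374218,  33.02256543,   1.42464152,  82.37396807,
        -0.86102916,  64.68797667,  -3.23846387]), 'joint_velocities': array([ 0.0546442 , -0.01872886,  0.0047465 , -0.13923743,  0.04939415,
        0.03886371,  0.00076308]), 'effort': array([ 3.42574800e-03, -7.66264272e+01,  2.25300036e+00, -2.86185533e+01,
        1.56233733e-02,  9.82430909e-03, -3.05576646e-05]), 'eef_pos': array([0.24130561, 0.63004643, 0.24463833]), 'orientation': array([-1.79926109e+02,  2.62478163e-03,  1.59041551e+02]), 'wrist_force': array([ 0.06289333, -0.13535953,  0.33551145]), 'moment': array([-0.03565201, -0.00549011, -0.00850031]), 'opening': 1.0017581239665216}
0.014
```

View pics/scene0.png

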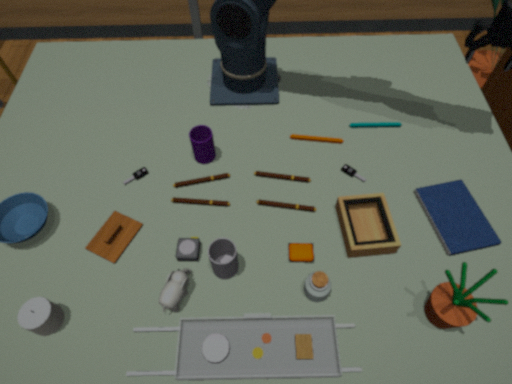

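View pics/top0.png

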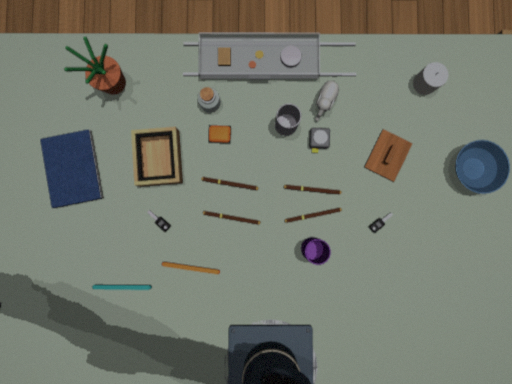

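View pics/wrist0.png

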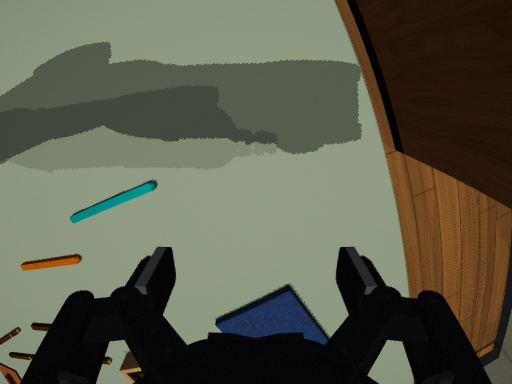

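```bash
cat >> h.py <<'E'
def rays(s,px,fish=False):
    px=np.atleast_2d(np.asarray(px,float))
    f=s['image'].shape[0]/2/np.tan(np.radians(s['fovy']/2))
    d=(px-[s['cx'],s['cy']])/f
    if fish:
        th=np.linalg.norm(d,axis=1)+1e-9
        v=np.c_[d*(np.sin(th)/th)[:,None],np.cos(th)]
    else: v=np.c_[d,np.ones(len(d))]
    return v@R.from_euler('xyz',s['attitude'],degrees=True).as_matrix().T
def onplane(s,px,z,fish=False):
    v=rays(s,px,fish); o=s['xyz']
    return (o+v*((z-o[2])/v[:,2])[:,None])[:,:2]
def proj(s,P,fish=False):
    f=s['image'].shape[0]/2/np.tan(np.radians(s['fovy']/2))
    q=(np.atleast_2d(P)-s['xyz'])@R.from_euler('xyz',s['attitude'],degrees=True).as_matrix()
    if fish:
        n=np.linalg.norm(q[:,:2],axis=1)+1e-9; th=np.arctan2(n,q[:,2])
        d=q[:,:2]/n[:,None]*th[:,None]
    else: d=q[:,:2]/q[:,2:]
    return d*f+[s['cx'],s['cy']]
def found(s,cam,name,z,thr=0.3,fish=False):
    out=[]
    for o in r.outline_of(name,cam):
        m=o['region']
        if o['score']<thr or m.sum()<8: continue
        v,u=np.nonzero(m); p=onplane(s,np.c_[u,v],z,fish)
        (c,sz,a)=cv2.minAreaRect((p*1000).astype(np.float32))
        # long axis angle
        b=cv2.boxPoints((c,sz,a)); e=[b[1]-b[0],b[2]-b[1]]; L=max(e,key=np.linalg.norm)
        out.append(dict(score=round(o['score'],2),c=np.round(np.array(c)/1000,4),size=np.round(sorted(sz)[::-1]),ang=round(np.degrees(np.arctan2(L[1],L[0]))%180,1),mean=np.round(p.mean(0),4),rect=o['rect'],region=m,p=p))
    return out
def show(l):
    for o in l: print({k:v for k,v in o.items() if k not in('region','p')})
E
python3 - <<'E'
from h import *
for cam in ['top','scene']:
    s=snap(cam)
    for n,z in [('pen_a',.009),('key_a',.008),('lid',.008),('keybox',.05),('seat',.047),('cup',.1),('elephant',.035),('jar',.04),('budcase',.02),('tape',.03)]:
        print(cam,n); show(found(s,cam,n,z))
E
```

```text
top pen_a
{'score': 0.79, 'c': array([0.5085, 0.1141]), 'size': array([155.,  13.]), 'ang': np.float32(80.2), 'mean': array([0.5084, 0.114 ]), 'rect': [203.1, 180.2, 51.1, 11.3]}
{'score': 0.76, 'c': array([ 0.4912, -0.12  ]), 'size': array([159.,  13.]), 'ang': np.float32(83.5), 'mean': array([ 0.4917, -0.117 ]), 'rect': [281.4, 183.6, 60.1, 12.6]}
{'score': 0.76, 'c': array([0.2745, 0.2214]), 'size': array([158.,  17.]), 'ang': np.float32(81.8), 'mean': array([0.2743, 0.2242]), 'rect': [161.7, 263.7, 56.2, 6.2]}
{'score': 0.72, 'c': array([ 0.4194, -0.1206]), 'size': array([159.,  15.]), 'ang': np.float32(101.6), 'mean': array([ 0.4196, -0.1218]), 'rect': [286.4, 206.3, 53.9, 15.2]}
{'score': 0.59, 'c': array([0.4121, 0.108 ]), 'size': array([160.,  12.]), 'ang': np.float32(79.9), 'mean': array([0.4121, 0.1072]), 'rect': [203.4, 212.1, 54.7, 8.8]}
{'score': 0.5, 'c': array([0.222 , 0.4096]), 'size': array([163.,  16.]), 'ang': np.float32(89.9), 'mean': array([0.222 , 0.4063]), 'rect': [96.1, 283.0, 54.2, 8.3]}
top key_a
{'score': 0.73, 'c': array([ 0.6921, -0.0495]), 'size': array(
[... 5053 characters left out ...]
re': 0.62, 'c': array([0.7461, 0.1701]), 'size': array([73., 57.]), 'ang': np.float32(149.9), 'mean': array([0.7475, 0.1702]), 'rect': [305.9, 274.5, 24.7, 30.7]}
scene budcase
{'score': 0.92, 'c': array([0.6535, 0.1442]), 'size': array([61., 50.]), 'ang': np.float32(86.3), 'mean': array([0.6537, 0.1435]), 'rect': [288.1, 241.6, 26.8, 24.6]}
scene tape
{'score': 0.85, 'c': array([ 0.6444, -0.1358]), 'size': array([67., 59.]), 'ang': np.float32(178.8), 'mean': array([ 0.6447, -0.136 ]), 'rect': [178.1, 236.7, 22.6, 25.0]}
{'score': 0.65, 'c': array([ 0.4382, -0.1162]), 'size': array([156.,  20.]), 'ang': np.float32(101.7), 'mean': array([ 0.4391, -0.1207]), 'rect': [173.7, 177.0, 55.7, 14.1]}
```

>>> play_rows([
  [[0.305,-0.66,-0.2,1,0],[0.305,-0.66,-0.2,1,0],[0.305,-0.66,-0.2,1,0],[0.305,-0.66,-0.2,1,0],[0.305,-0.66,-0.2,1,0]],
])

```text
time: 1.75
eef_pos: [0.3182, 0.464, 0.1951]
orientation: [180.0, 0.0, -170.7]
wrist_force: [0.7, 0.1, 0.5]
opening: 1.0
```

>>> play_rows([
  [[0.305,-0.66,-0.2,1,0],[0.305,-0.66,-0.2,1,0],[0.305,-0.66,-0.2,1,0],[0.305,-0.66,-0.2,1,0],[0.305,-0.66,-0.2,1,0]],
])

```text
time: 2.25
eef_pos: [0.3946, 0.2991, 0.1452]
orientation: [-180.0, 0.0, -140.7]
wrist_force: [0.0, 1.0, -0.2]
opening: 1.003
```

>>> play_rows([
  [[0,0,0,1,0],[0,0,0,0,0],[0,0,0,0,0],[0,0,0,0,0],[0,0,0,0,0]],
], force=40)

```text
time: 2.75
eef_pos: [0.3936, 0.3013, 0.1455]
orientation: [180.0, 0.0, -134.9]
wrist_force: [-0.1, 0.5, 0.9]
opening: 1.004
```

```bash
python3 - <<'E'
from h import *
s=snap('wrist','w1.png')
show(found(s,'wrist','key_a',.008,fish=True))
o=r.get_obs(); print(o['time'],o['eef_pos'],o['orientation'],s['xyz'])
E
```

```text
{'score': 0.56, 'c': array([0.4053, 0.314 ]), 'size': array([77., 26.]), 'ang': np.float32(48.2), 'mean': array([0.3987, 0.3067]), 'rect': [243.5, 163.5, 28.1, 72.3]}
2.85 [0.39363777 0.30097379 0.14539482] [-1.79999266e+02  1.56114210e-02 -1.34937859e+02] [0.33667555 0.243408   0.273935  ]
```

View pics/w1.png

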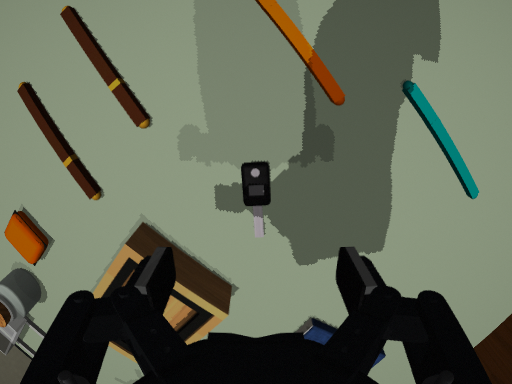

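>>> play_rows([
  [[0,0,-0.8,0.3,0],[0,0,-0.8,0,0],[0,0,-0.6,0,0],[0,0,-0.38,0,0],[0,0,0,0,0.3]],
], force=40)

```text
time: 3.35
eef_pos: [0.3926, 0.2998, 0.0142]
orientation: [180.0, -0.2, -133.1]
wrist_force: [0.3, -0.1, 0.5]
opening: 0.853
```

>>> play_rows([
  [[0,0,0,0,1],[0,0,0,0,1],[0,0,0,0,1],[0,0,0,0,1],[0,0,0,0,1]],
])

```text
time: 3.85
eef_pos: [0.3945, 0.3008, 0.0176]
orientation: [-180.0, 0.1, -133.2]
wrist_force: [-1.2, -0.4, 7.4]
opening: 0.293
```

>>> play_rows([
  [[0,0,0.6,0,1],[0,0,0.8,0,1],[0,0,0.6,-1,1],[0.5,0.045,0,-1,1],[0.5,0.045,0,-1,1]],
])

```text
time: 4.35
eef_pos: [0.445, 0.3054, 0.1188]
orientation: [180.0, 0.2, -151.4]
wrist_force: [-0.7, -0.2, -1.5]
opening: 0.287
```

>>> play_rows([
  [[0.5,0.05,0,-1,1],[0.5,0.05,0,-1,1],[0.5,0.05,0,-1,1],[0.5,0.05,0,-1,1],[0.3,0,0,0,1]],
])

```text
time: 4.85
eef_pos: [0.5608, 0.315, 0.1172]
orientation: [180.0, 0.1, -175.4]
wrist_force: [0.2, -0.6, -0.3]
opening: 0.287
```

>>> play_rows([
  [[0,0,0,0,1],[0,0,0,0,1],[0,0,0,0,1],[0,0,0,0,1],[0,0,0,0,1]],
])

```text
time: 5.35
eef_pos: [0.5584, 0.315, 0.1166]
orientation: [180.0, -0.0, -175.1]
wrist_force: [-0.8, 0.5, 0.7]
opening: 0.288
```

```bash
python3 - <<'E'
from h import *
s=snap('wrist','w2.png')
show(found(s,'wrist','seat',.047,fish=True))
show(found(s,'wrist','keybox',.05,fish=True))
o=r.get_obs(); print(o['time'],o['eef_pos'],o['orientation'],s['xyz'],o['opening'])
E
```

```text
{'score': 0.91, 'c': array([0.58  , 0.3138]), 'size': array([130., 103.]), 'ang': np.float32(4.4), 'mean': array([0.5541, 0.3108]), 'rect': [180.2, 151.9, 145.8, 153.7]}
{'score': 0.94, 'c': array([0.5772, 0.3139]), 'size': array([157., 123.]), 'ang': np.float32(4.1), 'mean': array([0.5467, 0.3109]), 'rect': [159.6, 129.3, 180.5, 190.4]}
5.5 [0.55872886 0.31491061 0.11637045] [ 1.79999004e+02 -2.86488087e-03 -1.75145080e+02] [0.47782543 0.3081381  0.24503566] 0.29127563614944885
```

View pics/w2.png

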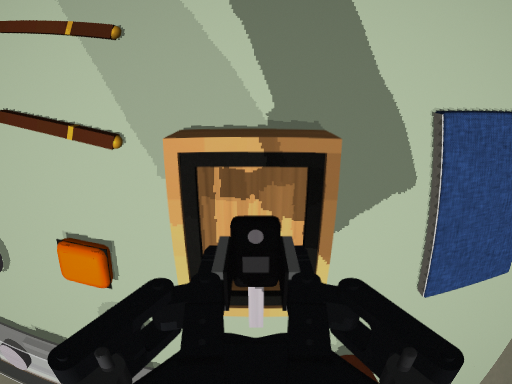

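>>> play_rows([
  [[0,0,-0.6,0,1],[0,0,-0.6,0,1],[0,0,-0.36,0,1],[0,0,0,0,0.55],[0,0,0,0,0.55]],
])

```text
time: 6.0
eef_pos: [0.5591, 0.315, 0.0386]
orientation: [-180.0, -0.0, -175.2]
wrist_force: [0.6, 0.1, -0.2]
opening: 0.453
```

>>> play_rows([
  [[0,0,0,0,0.55],[0,0,0.6,0,0.55],[0,0,0.8,0,0.55],[0,0,0.4,0,0],[0,0,0,0,0]],
])

```text
time: 6.5
eef_pos: [0.5611, 0.3161, 0.1334]
orientation: [179.8, 0.4, -175.2]
wrist_force: [0.4, -0.2, -0.1]
opening: 0.776
```

```bash
python3 - <<'E'
from h import *
s=snap('wrist','w3.png')
t=snap('top','t3.png');show(found(t,'top','key_a',.008)); show(found(t,'top','pen_a',.009))
show(found(t,'top','lid',.008))
o=r.get_obs(); print(o['time'],o['eef_pos'],o['orientation'],s['xyz'],o['opening'])
E
```

```text
{'score': 0.65, 'c': array([ 0.4008, -0.3119]), 'size': array([75., 28.]), 'ang': np.float32(127.9), 'mean': array([ 0.3958, -0.3067]), 'rect': [368.4, 211.1, 24.5, 21.9]}
{'score': 0.33, 'c': array([0.5855, 0.3197]), 'size': array([163., 137.]), 'ang': np.float32(4.6), 'mean': array([0.5808, 0.3098]), 'rect': [134.8, 126.9, 43.7, 58.1]}
{'score': 0.83, 'c': array([ 0.4909, -0.1203]), 'size': array([159.,  17.]), 'ang': np.float32(83.0), 'mean': array([ 0.4909, -0.1213]), 'rect': [284.6, 185.7, 56.7, 10.9]}
{'score': 0.79, 'c': array([0.2735, 0.2213]), 'size': array([158.,  14.]), 'ang': np.float32(81.5), 'mean': array([0.2734, 0.2212]), 'rect': [162.6, 258.7, 54.5, 14.0]}
{'score': 0.64, 'c': array([0.4123, 0.1082]), 'size': array([160.,  16.]), 'ang': np.float32(78.6), 'mean': array([0.4128, 0.1111]), 'rect': [203.2, 212.6, 54.7, 11.3]}
{'score': 0.49, 'c': array([0.5084, 0.1141]), 'size': array([161.,  14.]), 'ang': np.float32(80.1), 'mean': array([0.5085, 0.1146]), 'rect': [202.7, 176.8, 54.3, 15.7]}
{'score': 0.48, 'c': array([ 0.4193, -0.1209]), 'size': array([164.,  14.]), 'ang': np.float32(102.1), 'mean': array([ 0.4191, -0.12  ]), 'rect': [282.7, 206.9, 60.0, 15.4]}
{'score': 0.33, 'c': array([ 0.6329, -0.1416]), 'size': array([69., 57.]), 'ang': np.float32(179.4), 'mean': array([ 0.6359, -0.1408]), 'rect': [309.4, 126.1, 19.7, 27.1]}
{'score': 0.83, 'c': array([ 0.5893, -0.3365]), 'size': array([124.,  98.]), 'ang': np.float32(153.1), 'mean': array([ 0.5884, -0.3362]), 'rect': [360.3, 130.0, 50.4, 50.0]}
{'score': 0.49, 'c': array([0.587, 0.324]), 'size': array([135., 104.]), 'ang': np.float32(4.7), 'mean': array([0.5824, 0.3111]), 'rect': [137.8, 128.3, 34.7, 53.0]}
6.75 [0.55845763 0.31458389 0.1275876 ] [-1.79965341e+02 -6.57710060e-02 -1.75155664e+02] [0.47963225 0.30876457 0.26125257] 1.0006876044785662
```

View pics/w3.png

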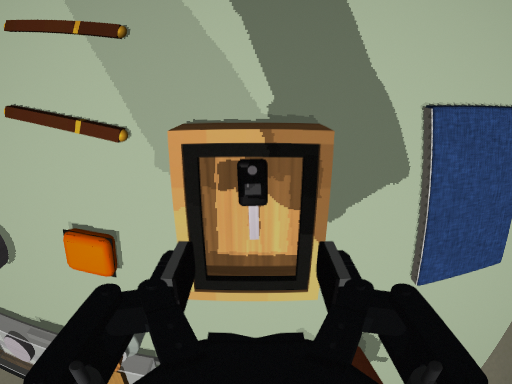

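>>> play_rows([
  [[-0.22,-0.813,0.1,-0.6,0],[-0.22,-0.813,0.1,-0.6,0],[-0.22,-0.813,0.1,-0.6,0],[-0.22,-0.813,0,-0.6,0],[-0.22,-0.813,0,-0.6,0]],
])

```text
time: 7.25
eef_pos: [0.503, 0.11, 0.1428]
orientation: [-180.0, -0.0, 166.7]
wrist_force: [1.1, 0.8, -0.8]
opening: 1.0
```

>>> play_rows([
  [[-0.22,-0.813,0,-0.6,0],[-0.22,-0.813,0,-0.6,0],[-0.22,-0.813,0,-0.6,0],[-0.22,-0.813,0,-0.6,0],[-0.22,-0.813,0,-0.6,0]],
])

```text
time: 7.75
eef_pos: [0.4479, -0.0931, 0.1428]
orientation: [-180.0, -0.1, 148.7]
wrist_force: [0.4, -1.2, -0.2]
opening: 0.995
```

>>> play_rows([
  [[-0.22,-0.813,0,-0.6,0],[-0.22,-0.813,0,-0.6,0],[-0.22,-0.813,0,-0.6,0],[-0.22,-0.813,0,-0.6,0],[-0.22,-0.813,0,-0.6,0]],
])

```text
time: 8.25
eef_pos: [0.393, -0.2963, 0.1427]
orientation: [-180.0, -0.1, 130.7]
wrist_force: [0.8, -0.2, -0.3]
opening: 1.001
```

>>> play_rows([
  [[0,0,0,0,0],[0,0,0,0,0],[0,0,0,0,0],[0,0,0,0,0],[0,0,0,0,0]],
])

```text
time: 8.75
eef_pos: [0.3944, -0.2939, 0.1432]
orientation: [180.0, -0.0, 131.0]
wrist_force: [-0.0, 0.3, 0.1]
opening: 0.999
```

```bash
python3 - <<'E'
from h import *
s=snap('wrist','w4.png')
show(found(s,'wrist','key_a',.008,fish=True))
o=r.get_obs(); print(o['time'],o['eef_pos'],o['orientation'],s['xyz'],o['opening'])
E
```

```text
{'score': 0.85, 'c': array([ 0.4   , -0.3135]), 'size': array([77., 25.]), 'ang': np.float32(127.0), 'mean': array([ 0.3938, -0.3053]), 'rect': [230.2, 163.9, 31.4, 76.1]}
{'score': 0.67, 'c': array([ 0.6424, -0.1368]), 'size': array([98., 66.]), 'ang': np.float32(179.0), 'mean': array([ 0.6419, -0.1371]), 'rect': [462.0, 187.9, 50.0, 61.4]}
8.85 [ 0.39428068 -0.29421673  0.14329922] [ 1.79992598e+02 -4.99433059e-03  1.30923451e+02] [ 0.3416892  -0.23200385  0.27173527] 1.0018939406436622
```

View pics/w4.png

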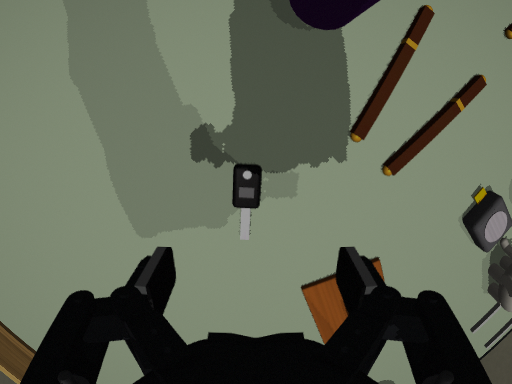

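>>> play_rows([
  [[-0.09,-0.115,-0.8,-0.65,0],[0,0,-0.8,0,0],[0,0,-0.6,0,0],[0,0,-0.32,0,0],[0,0,0,0,0.3]],
], force=40)

```text
time: 9.35
eef_pos: [0.3886, -0.2997, 0.0154]
orientation: [-179.9, -0.2, 127.0]
wrist_force: [0.1, -0.5, 0.4]
opening: 0.859
```

>>> play_rows([
  [[0,0,0,0,1],[0,0,0,0,1],[0,0,0,0,1],[0,0,0,0,1],[0,0,0,0,1]],
])

```text
time: 9.85
eef_pos: [0.3901, -0.301, 0.0186]
orientation: [180.0, 0.1, 126.9]
wrist_force: [-0.7, 1.1, 8.4]
opening: 0.288
```

>>> play_rows([
  [[0,0,0.5,0,1],[0,0,1,0,1],[0,0,0.7,0,1],[0,0,0,0,1],[0.1,0.3,0,0,1]],
])

```text
time: 10.35
eef_pos: [0.3946, -0.2875, 0.1291]
orientation: [179.9, 0.3, 126.8]
wrist_force: [-0.2, 0.9, 0.2]
opening: 0.287
```

>>> play_rows([
  [[0.228,0.811,0,0.64,1],[0.228,0.811,0,0.64,1],[0.228,0.811,0,0.64,1],[0.228,0.811,0,0.64,1],[0.228,0.811,0,0.64,1]],
])

```text
time: 10.85
eef_pos: [0.4516, -0.0812, 0.1275]
orientation: [180.0, 0.0, 146.3]
wrist_force: [0.8, -0.2, -0.7]
opening: 0.286
```

>>> play_rows([
  [[0.228,0.811,0,0.64,1],[0.228,0.811,0,0.64,1],[0.228,0.811,0,0.64,1],[0.228,0.811,0,0.64,1],[0.228,0.811,0,0.64,1]],
])

```text
time: 11.35
eef_pos: [0.5085, 0.1217, 0.1275]
orientation: [180.0, 0.0, 165.5]
wrist_force: [1.3, -0.8, -0.4]
opening: 0.285
```

>>> play_rows([
  [[0.228,0.811,0,0.64,1],[0.228,0.811,0,0.64,1],[0.228,0.811,0,0.64,1],[0.228,0.811,0,0.64,1],[0.128,0.511,0,0.64,1]],
])

```text
time: 11.85
eef_pos: [0.5603, 0.3115, 0.1272]
orientation: [179.9, 0.0, -175.1]
wrist_force: [-0.1, -0.9, 0.3]
opening: 0.287
```

>>> play_rows([
  [[0,0,0,0,1],[0,0,0,0,1],[0,0,0,0,1],[0,0,0,0,1],[0,0,0,0,1]],
])

```text
time: 12.35
eef_pos: [0.5606, 0.3066, 0.1275]
orientation: [-180.0, 0.0, -175.5]
wrist_force: [0.0, 0.3, -0.3]
opening: 0.29
```

```bash
python3 - <<'E'
from h import *
s=snap('wrist','w5.png')
o=r.get_obs(); print(o['time'],o['eef_pos'],o['orientation'],s['xyz'],o['opening'])
E
```

```text
12.4 [0.5605706  0.30680517 0.12749604] [-1.79988439e+02  9.43011658e-03 -1.75526322e+02] [0.47990068 0.3003585  0.25598897] 0.2894245524588862
```

View pics/w5.png

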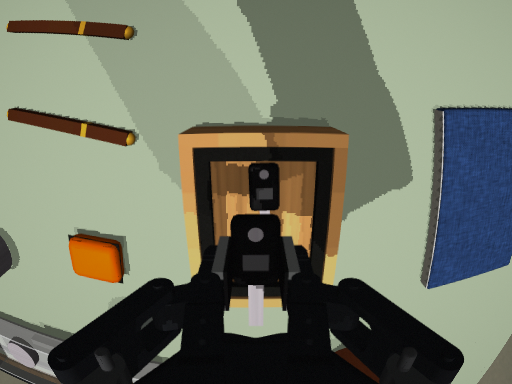

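>>> play_rows([
  [[0,0.02,-0.6,0,1],[0,0,-0.6,0,1],[0,0,-0.48,0,1],[0,0,0,0,0.55],[0,0,0,0,0.55]],
])

```text
time: 12.9
eef_pos: [0.5606, 0.3084, 0.0436]
orientation: [-180.0, -0.0, -175.5]
wrist_force: [0.2, 1.1, 0.2]
opening: 0.446
```

>>> play_rows([
  [[0,0,0,0,0.55],[0,0,0.6,0,0.55],[0,0,0.8,0,0.55],[0,0,0.4,0,0],[0,0,0,0,0]],
])

```text
time: 13.4
eef_pos: [0.5627, 0.3098, 0.1386]
orientation: [179.8, 0.4, -175.5]
wrist_force: [0.2, 0.4, 0.3]
opening: 0.775
```

```bash
python3 - <<'E'
from h import *
s=snap('wrist','w6.png')
t=snap('top','t6.png'); show(found(t,'top','lid',.008));show(found(t,'top','pen_a',.009))
o=r.get_obs(); print(o['time'],o['eef_pos'],o['orientation'],s['xyz'],o['opening'])
E
```

```text
{'score': 0.61, 'c': array([ 0.5894, -0.3364]), 'size': array([126.,  97.]), 'ang': np.float32(154.1), 'mean': array([ 0.5884, -0.3368]), 'rect': [361.7, 131.1, 52.8, 48.7]}
{'score': 0.82, 'c': array([0.5086, 0.1138]), 'size': array([160.,  13.]), 'ang': np.float32(80.1), 'mean': array([0.5086, 0.1141]), 'rect': [200.7, 180.4, 55.5, 10.8]}
{'score': 0.73, 'c': array([0.4122, 0.1068]), 'size': array([157.,  11.]), 'ang': np.float32(79.8), 'mean': array([0.4125, 0.1094]), 'rect': [204.9, 214.6, 54.9, 8.9]}
{'score': 0.68, 'c': array([0.274 , 0.2196]), 'size': array([160.,  16.]), 'ang': np.float32(81.5), 'mean': array([0.2735, 0.2195]), 'rect': [161.3, 262.4, 59.7, 11.3]}
{'score': 0.6, 'c': array([ 0.4913, -0.12  ]), 'size': array([159.,  13.]), 'ang': np.float32(83.9), 'mean': array([ 0.4911, -0.1207]), 'rect': [284.4, 183.2, 53.8, 11.2]}
{'score': 0.5, 'c': array([ 0.4193, -0.1199]), 'size': array([156.,  16.]), 'ang': np.float32(103.1), 'mean': array([ 0.4188, -0.1184]), 'rect': [286.2, 205.4, 54.5, 15.4]}
13.6 [0.56008676 0.30839187 0.13306564] [-1.79984454e+02 -2.78791968e-02 -1.75457191e+02] [0.48114963 0.30288268 0.26647363] 0.9996336110378606
```

View pics/w6.png

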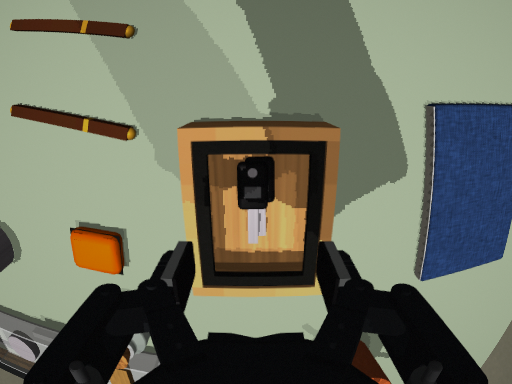

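>>> play_rows([
  [[0.02,-0.92,0.3,-0.375,0],[0.04,-0.92,0.3,-0.375,0],[0.04,-0.92,0,-0.375,0],[0.04,-0.92,0,-0.375,0],[0.04,-0.92,0,-0.375,0]],
])

```text
time: 14.1
eef_pos: [0.5688, 0.0767, 0.1626]
orientation: [-180.0, -0.1, 173.2]
wrist_force: [1.1, -0.6, -0.2]
opening: 1.0
```

>>> play_rows([
  [[0.04,-0.92,0,-0.375,0],[0.04,-0.92,0,-0.375,0],[0.04,-0.92,0,-0.375,0],[0.04,-0.92,0,-0.375,0],[0.04,-0.92,0,-0.375,0]],
])

```text
time: 14.6
eef_pos: [0.5788, -0.1531, 0.1624]
orientation: [-180.0, -0.1, 162.0]
wrist_force: [0.7, -0.0, 0.1]
opening: 1.0
```

>>> play_rows([
  [[0.04,-0.92,0,-0.375,0],[0.04,-0.92,0,-0.375,0],[0.04,-0.92,-0.2,-0.375,0],[0.04,-0.92,-0.2,-0.375,0],[0,0,0,0,0]],
])

```text
time: 15.1
eef_pos: [0.5839, -0.3435, 0.1405]
orientation: [-179.7, -0.1, 152.5]
wrist_force: [-0.7, -0.4, 0.7]
opening: 0.997
```

>>> play_rows([
  [[0,0,0,0,0],[0,0,0,0,0],[0,0,0,0,0],[0,0,0,0,0],[0,0,0,0,0]],
])

```text
time: 15.6
eef_pos: [0.5878, -0.3346, 0.1436]
orientation: [180.0, 0.0, 153.1]
wrist_force: [1.3, 0.1, 0.1]
opening: 0.997
```

```bash
python3 - <<'E'
from h import *
s=snap('wrist','w7.png')
show(found(s,'wrist','lid',.008,fish=True))
t=snap('top','t7.png'); show(found(t,'top','lid',.008));t=snap('scene','t7.png'); show(found(t,'scene','lid',.008))
o=r.get_obs(); print(o['time'],o['eef_pos'],o['orientation'],s['xyz'],o['opening'])
E
```

```text
{'score': 0.93, 'c': array([ 0.5885, -0.3383]), 'size': array([124.,  95.]), 'ang': np.float32(153.0), 'mean': array([ 0.5851, -0.336 ]), 'rect': [198.9, 122.1, 103.5, 123.5]}
{'score': 0.61, 'c': array([ 0.5868, -0.3353]), 'size': array([124.,  97.]), 'ang': np.float32(150.8), 'mean': array([ 0.584 , -0.3342]), 'rect': [360.5, 129.6, 49.8, 50.9]}
{'score': 0.33, 'c': array([ 0.419 , -0.1208]), 'size': array([158.,  12.]), 'ang': np.float32(101.2), 'mean': array([ 0.4182, -0.1162]), 'rect': [284.9, 209.9, 60.6, 12.7]}
{'score': 0.56, 'c': array([ 0.5935, -0.3344]), 'size': array([123.,  98.]), 'ang': np.float32(152.9), 'mean': array([ 0.5966, -0.3345]), 'rect': [87.3, 212.9, 54.3, 49.0]}
15.9 [ 0.58748391 -0.33534478  0.14336147] [1.79999189e+02 6.46049419e-03 1.53045175e+02] [ 0.51569781 -0.2974689   0.27206386] 1.0016194175288045
```

View pics/w7.png

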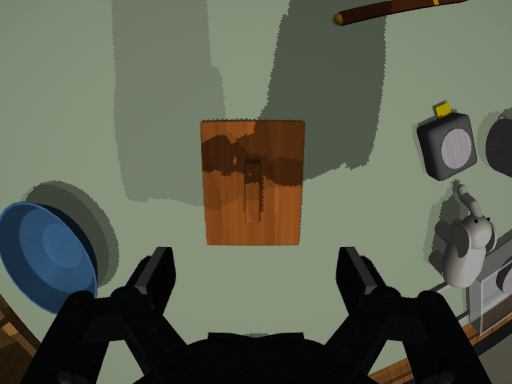

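>>> play_rows([
  [[0.03,-0.05,-0.8,0,0],[0,0,-0.7,0,0],[0,0,-0.5,0,0],[0,0,-0.35,0,0],[0,0,0,0,0.4]],
], force=50)

```text
time: 16.4
eef_pos: [0.5874, -0.337, 0.0231]
orientation: [180.0, -0.3, 153.0]
wrist_force: [0.2, 0.6, 0.3]
opening: 0.858
```

>>> play_rows([
  [[0,0,0,0,1],[0,0,0,0,1],[0,0,0,0,1],[0,0,0,0,1],[0,0,0,0,1]],
])

```text
time: 16.9
eef_pos: [0.5895, -0.3383, 0.0271]
orientation: [-180.0, 0.1, 153.0]
wrist_force: [-0.3, 0.3, 6.8]
opening: 0.146
```

>>> play_rows([
  [[0,0,0,0,1],[0,0,0,0,1],[0,0,0,0,1],[0,0,0.4,0,1],[0,0,0,0,1]],
])

```text
time: 17.4
eef_pos: [0.5902, -0.3387, 0.0481]
orientation: [-180.0, 0.2, 153.0]
wrist_force: [1.0, -0.2, -1.7]
opening: 0.15
```

>>> play_rows([
  [[0,0,0.8,0,1],[0,0,0.9,0,1],[0,0,0.7,0,1],[0,0.4,0,0,1],[0,0.8,0,0,1]],
])

```text
time: 17.9
eef_pos: [0.5884, -0.2808, 0.1662]
orientation: [-179.9, 0.2, 152.7]
wrist_force: [0.8, 1.1, -2.4]
opening: 0.144
```

>>> play_rows([
  [[-0.015,0.93,0,0.375,1],[-0.015,0.93,0,0.375,1],[-0.015,0.93,0,0.375,1],[-0.015,0.93,0,0.375,1],[-0.015,0.93,0,0.375,1]],
])

```text
time: 18.4
eef_pos: [0.5842, -0.0429, 0.1647]
orientation: [180.0, -0.1, 164.4]
wrist_force: [0.9, 0.1, -2.1]
opening: 0.15
```

>>> play_rows([
  [[-0.015,0.93,0,0.375,1],[-0.015,0.93,0,0.375,1],[-0.015,0.93,0,0.375,1],[-0.015,0.93,0,0.375,1],[-0.015,0.93,0,0.375,1]],
])

```text
time: 18.9
eef_pos: [0.5802, 0.1894, 0.1646]
orientation: [-180.0, -0.1, 175.7]
wrist_force: [0.5, -0.0, -1.6]
opening: 0.147
```

>>> play_rows([
  [[-0.015,0.93,0,0.375,1],[-0.015,0.93,0,0.375,1],[-0.015,0.66,0,0.375,1],[-0.015,0,0,0.375,1],[0,0,0,0,1]],
])

```text
time: 19.4
eef_pos: [0.5769, 0.3146, 0.1642]
orientation: [-180.0, -0.1, -175.3]
wrist_force: [-0.7, -0.6, -1.4]
opening: 0.149
```

>>> play_rows([
  [[0,0,-0.4,0,1],[0,0,-0.4,0,1],[0,0,0,0,1],[0,0,0,0,1],[0,0,0,0,1]],
])

```text
time: 19.9
eef_pos: [0.579, 0.3129, 0.1267]
orientation: [180.0, 0.1, -175.5]
wrist_force: [-0.1, -0.4, -2.1]
opening: 0.148
```

```bash
python3 - <<'E'
from h import *
s=snap('wrist','w8.png')
o=r.get_obs(); print(o['time'],o['eef_pos'],o['orientation'],s['xyz'],o['opening'])
show(found(s,'wrist','lid',o['eef_pos'][2]-.019,fish=True))
show(found(s,'wrist','keybox',.05,fish=True))
show(found(s,'wrist','seat',.047,fish=True))
E
```

```text
19.95 [0.57906777 0.31304836 0.12684615] [ 1.79964948e+02  8.50706802e-02 -1.75505983e+02] [0.49822578 0.30652083 0.25509904] 0.1511818033339725
{'score': 0.71, 'c': array([0.5136, 0.3084]), 'size': array([123.,  21.]), 'ang': np.float32(94.5), 'mean': array([0.5136, 0.3087]), 'rect': [169.5, 104.6, 174.3, 30.7]}
```

View pics/w8.png

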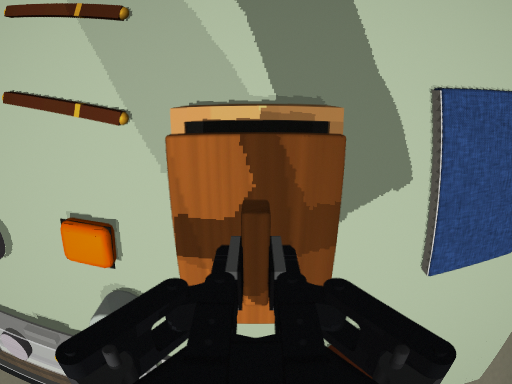

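```bash
python3 - <<'E'
from h import *
s=snap('wrist')
p=onplane(s,[[166,135],[345,135],[237,322],[274,322],[180,320],[332,320]],.108,True);print(p)
Rz=lambda a:np.array([[np.cos(a),np.sin(a)],[-np.sin(a),np.cos(a)]])
print((p-[.579,.3137])@Rz(np.radians(4.5)).T)
b=onplane(s,[[171,107],[342,107]],.05,True);print(b,(b-[.579,.3137])@Rz(np.radians(4.5)).T)
E
```

```text
[[0.52041233 0.26281096]
 [0.51321915 0.353935  ]
 [0.63911726 0.3057305 ]
 [0.63719719 0.33019544]
 [0.64268611 0.26702115]
 [0.63469633 0.36973214]]
[[-0.06239977 -0.04613543]
 [-0.06242127  0.04527208]
 [ 0.05930666 -0.01266168]
 [ 0.059312    0.01187849]
 [ 0.05982741 -0.05153171]
 [ 0.05992087  0.05148953]]
[[0.50911834 0.24859327]
 [0.49962608 0.36775458]] [[-0.07477446 -0.05942318]
 [-0.07488816  0.06011555]]
```

>>> play_rows([
  [[0.03,0.014,-0.3,0,1],[0,0,-0.3,0,1],[0,0,-0.3,0,1],[0,0,-0.1,0,1],[0,0,0,0,1]],
])

```text
time: 20.65
eef_pos: [0.5792, 0.3134, 0.0742]
orientation: [-179.9, -0.1, -175.5]
wrist_force: [-0.3, 0.0, -2.0]
opening: 0.148
```

>>> play_rows([
  [[0,0,-0.06,0,1],[0,0,-0.04,0,1],[0,0,-0.04,0,1],[0,0,0,0,1],[0,0,0,0,1]],
])

```text
time: 21.15
eef_pos: [0.5804, 0.314, 0.0694]
orientation: [180.0, 0.1, -175.5]
wrist_force: [-0.7, 0.1, 3.5]
opening: 0.148
```

>>> play_rows([
  [[0,0,-0.04,0,1],[0,0,-0.04,0,1],[0,0,0,0,1],[0,0,0,0,1],[0,0,0,0,1]],
])

```text
time: 21.65
eef_pos: [0.5804, 0.3141, 0.0688]
orientation: [179.9, 0.1, -175.5]
wrist_force: [-10.0, -5.3, 36.7]
opening: 0.152
```

```bash
python3 - <<'E'
from h import *
s=snap('wrist','w9.png')
E
```

```text
(no output)
```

View pics/w9.png

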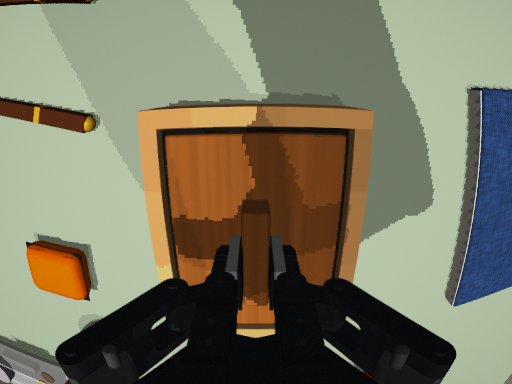

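>>> play_rows([
  [[0,0,0.08,0,1],[0,0,0.01,0,0.7],[0,0,0,0,0.6],[0,0,0,0,0.5],[0,0,0.6,0,0.5]],
])

```text
time: 22.2
eef_pos: [0.5776, 0.3126, 0.0954]
orientation: [-179.8, -0.4, -175.4]
wrist_force: [-0.6, 0.3, -0.3]
opening: 0.497
```

>>> play_rows([
  [[0,0,0.8,0,0.5],[0,0,0.2,0,1],[0,0,0,0,1],[0,0,0,0,1],[0,0,0,0,1]],
])

```text
time: 22.7
eef_pos: [0.5791, 0.3133, 0.1475]
orientation: [-179.9, -0.1, -175.5]
wrist_force: [-0.2, -0.4, -0.5]
opening: -0.002
```

```bash
python3 - <<'E'
from h import *
s=snap('wrist','w10.png')
show(found(s,'wrist','lid',.05,fish=True)); show(found(s,'wrist','keybox',.05,fish=True))
t=snap('scene','s10.png'); cv2.imwrite('pics/s10c.png',cv2.resize(t['image'][180:270,310:430],None,fx=6,fy=6,interpolation=cv2.INTER_CUBIC))
print(r.get_obs()['eef_pos'])
E
```

```text
{'score': 0.73, 'c': array([0.5797, 0.3139]), 'size': array([124.,  94.]), 'ang': np.float32(4.9), 'mean': array([0.5702, 0.3133]), 'rect': [193.7, 124.4, 121.4, 141.1]}
{'score': 0.58, 'c': array([0.5798, 0.3139]), 'size': array([153., 123.]), 'ang': np.float32(4.6), 'mean': array([0.5612, 0.3128]), 'rect': [175.1, 104.2, 160.2, 172.6]}
[0.57959122 0.31358465 0.14826688]
```

View pics/w10.png

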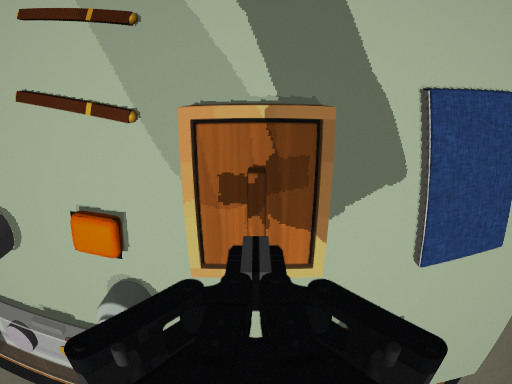

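View pics/s10c.png

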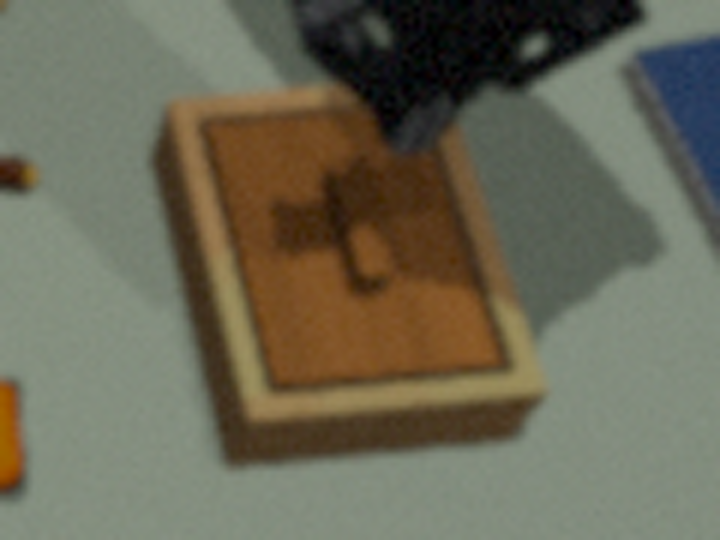

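>>> play_rows([
  [[0,0,-0.6,0,1],[0,0,-0.5,0,1],[0,0,-0.12,0,1],[0,0,0,0,1],[0,0,0,0,1]],
])

```text
time: 23.4
eef_pos: [0.5805, 0.3141, 0.0892]
orientation: [180.0, 0.1, -175.5]
wrist_force: [0.0, 0.2, -0.1]
opening: 0.001
```

>>> play_rows([
  [[0,0,-0.04,0,1],[0,0,-0.04,0,1],[0,0,0,0,1],[0,0,0,0,1],[0,0,0,0,1]],
])

```text
time: 23.9
eef_pos: [0.5804, 0.3141, 0.0852]
orientation: [180.0, 0.1, -175.5]
wrist_force: [-1.6, -0.7, 6.5]
opening: 0.001
```

>>> play_rows([
  [[0,0,-0.04,0,1],[0,0,0,0,1],[0,0,0.3,0,1],[0,0,0.9,0,0],[0,0,0.7,0,0]],
])

```text
time: 24.4
eef_pos: [0.58, 0.3138, 0.1792]
orientation: [180.0, 0.0, -175.5]
wrist_force: [0.8, 0.7, -0.2]
opening: 0.338
```

```bash
python3 - <<'E'
from h import *
from scipy.optimize import least_squares
# cup fit: rim outer circle z=.1 r=.033 and base r? silhouette bbox
T=[]
for cam in ['top','scene']:
    s=snap(cam,cam+'11.png')
    best=None
    for o in r.outline_of('cup',cam):
        v,u=np.nonzero(o['region'])
        c=onplane(s,[[u.mean(),v.mean()]],.05)[0]
        if o['score']>.3: print(cam,o['score'],o['rect'],c)
        if np.linalg.norm(c-[.69,-.045])<.05 and best is None: best=o['region']
    if best is not None: T.append((s,best))
    show(found(s,cam,'pen_a',.009))
a=np.linspace(0,2*np.pi,60)
def hull(s,x,y):
    P=np.vstack([np.c_[x+.033*np.cos(a),y+.033*np.sin(a),0*a+z] for z in (.0,.1)])
    m=np.zeros((384*4,512*4),np.uint8); h=cv2.convexHull((proj(s,P)*4).astype(np.float32)).astype(int)
    cv2.fillPoly(m,[h],1); return m
from scipy.optimize import minimize
for sel in [T]+[[t] for t in T]:
    def f(q):
        c=0
        for s,m in sel:
            M=cv2.resize(m.astype(np.uint8),None,fx=4,fy=4,interpolation=0); H=hull(s,*q)
            c+=1-(M&H).sum()/(M|H).sum()
        return c
    g=min(((f((x,y)),x,y) for x in np.arange(.66,.71,.003) for y in np.arange(-.08,-.02,.003)))
    e=minimize(f,g[1:],method='Nelder-Mead',options=dict(initial_simplex=[(g[1],g[2]),(g[1]+.002,g[2]),(g[1],g[2]+.002)]));print(e.x,e.fun)
E
```

```text
top 0.95 [298.6, 237.1, 29.4, 27.4] [ 0.32389473 -0.12032757]
top 0.58 [273.6, 101.9, 26.1, 33.7] [ 0.68143259 -0.04671611]
top 0.47 [282.9, 183.8, 54.5, 13.2] [ 0.4878195  -0.11888454]
{'score': 0.8, 'c': array([0.4134, 0.1077]), 'size': array([159.,  18.]), 'ang': np.float32(78.6), 'mean': array([0.4134, 0.1119]), 'rect': [202.2, 214.1, 57.0, 8.5]}
{'score': 0.58, 'c': array([0.2738, 0.2203]), 'size': array([161.,  16.]), 'ang': np.float32(81.5), 'mean': array([0.2734, 0.2188]), 'rect': [161.2, 261.5, 58.9, 11.4]}
{'score': 0.56, 'c': array([0.5079, 0.1142]), 'size': array([155.,  15.]), 'ang': np.float32(80.5), 'mean': array([0.5088, 0.1163]), 'rect': [203.1, 177.0, 51.9, 12.3]}
{'score': 0.53, 'c': array([ 0.4924, -0.1204]), 'size': array([153.,  15.]), 'ang': np.float32(83.9), 'mean': array([ 0.4917, -0.119 ]), 'rect': [284.8, 182.3, 54.0, 13.6]}
{'score': 0.52, 'c': array([ 0.4197, -0.1222]), 'size': array([156.,  17.]), 'ang': np.float32(102.4), 'mean': array([ 0.4213, -0.131 ]), 'rect': [289.1, 206.4, 52.9, 15.1]}
scene 0.91 [193.5, 127.1, 21.2, 38.7] [ 0.32535934 -0.11621367
[... 525 characters left out ...]
.2785, 0.2229]), 'rect': [294.4, 132.5, 48.4, 14.5]}
{'score': 0.82, 'c': array([0.512 , 0.1146]), 'size': array([158.,  21.]), 'ang': np.float32(79.9), 'mean': array([0.512 , 0.1124]), 'rect': [256.2, 202.7, 57.5, 11.1]}
{'score': 0.64, 'c': array([ 0.4956, -0.1166]), 'size': array([156.,  19.]), 'ang': np.float32(84.1), 'mean': array([ 0.4956, -0.1155]), 'rect': [174.9, 196.9, 52.0, 10.9]}
{'score': 0.46, 'c': array([0.2266, 0.3939]), 'size': array([123.,  25.]), 'ang': np.float32(88.4), 'mean': array([0.2267, 0.3982]), 'rect': [347.2, 123.4, 42.5, 4.5]}
[ 0.67930109 -0.04520187] 0.23610990874922955
[ 0.67643628 -0.04742737] 0.10343596608656846
[ 0.68184766 -0.04286719] 0.08695395164627295
```

>>> play_rows([
  [[-0.11,-0.367,-0.08,-0.968,0],[-0.11,-0.367,-0.08,-0.968,0],[-0.11,-0.367,-0.08,-0.968,0],[-0.11,-0.367,-0.08,-0.968,0],[-0.11,-0.367,-0.08,-0.968,0]],
])

```text
time: 25.2
eef_pos: [0.5514, 0.221, 0.1557]
orientation: [-179.9, -0.1, 155.3]
wrist_force: [0.9, 0.8, 0.2]
opening: 1.001
```

>>> play_rows([
  [[-0.11,-0.367,-0.08,-0.968,0],[-0.11,-0.367,-0.08,-0.968,0],[-0.11,-0.367,-0.08,-0.968,0],[-0.11,-0.367,-0.08,-0.968,0],[-0.11,-0.367,-0.08,-0.968,0]],
])

```text
time: 25.7
eef_pos: [0.5239, 0.1293, 0.136]
orientation: [-179.9, -0.0, 126.2]
wrist_force: [0.8, -0.1, 0.1]
opening: 0.999
```

>>> play_rows([
  [[-0.11,-0.367,-0.08,-0.968,0],[-0.11,-0.367,-0.08,-0.968,0],[-0.11,-0.367,-0.08,-0.968,0],[-0.11,-0.367,-0.08,-0.968,0],[-0.11,-0.367,-0.08,-0.968,0]],
])

```text
time: 26.2
eef_pos: [0.4964, 0.0377, 0.1162]
orientation: [-179.9, 0.0, 97.2]
wrist_force: [-0.4, 1.2, 0.5]
opening: 0.997
```

>>> play_rows([
  [[0,0,0,-0.968,0],[0,0,0,-0.968,0],[0,0,0,-0.968,0],[0,0,0,0,0],[0,0,0,0,0]],
], force=20)

```text
time: 26.7
eef_pos: [0.4969, 0.0386, 0.1166]
orientation: [-179.9, 0.1, 80.2]
wrist_force: [-0.6, 0.1, 0.7]
opening: 1.0
```

```bash
python3 - <<'E'
from h import *
s=snap('wrist','w12.png')
show(found(s,'wrist','pen_a',.009,fish=True))
o=r.get_obs(); print(o['time'],o['eef_pos'],o['orientation'],s['xyz'],o['opening'])
E
```

```text
{'score': 0.92, 'c': array([0.2741, 0.2161]), 'size': array([153.,  26.]), 'ang': np.float32(81.3), 'mean': array([0.2747, 0.2157]), 'rect': [0.0, 0.0, 21.7, 137.7]}
{'score': 0.86, 'c': array([ 0.4118, -0.0779]), 'size': array([82., 19.]), 'ang': np.float32(101.2), 'mean': array([ 0.4115, -0.0751]), 'rect': [173.9, 279.8, 42.5, 55.0]}
{'score': 0.85, 'c': array([0.4138, 0.1087]), 'size': array([163.,  18.]), 'ang': np.float32(79.7), 'mean': array([0.414, 0.111]), 'rect': [131.5, 36.9, 28.3, 186.7]}
{'score': 0.81, 'c': array([0.5088, 0.1142]), 'size': array([162.,  13.]), 'ang': np.float32(80.3), 'mean': array([0.5089, 0.1152]), 'rect': [242.7, 3.4, 18.2, 195.3]}
{'score': 0.7, 'c': array([ 0.4957, -0.08  ]), 'size': array([89., 12.]), 'ang': np.float32(83.8), 'mean': array([ 0.4963, -0.0766]), 'rect': [267.1, 268.1, 14.3, 64.9]}
26.8 [0.49715605 0.03852965 0.11693668] [-1.79956354e+02  2.34639999e-02  8.01352783e+01] [0.51199659 0.11937235 0.24501177] 0.9990476764161644
```

View pics/w12.png

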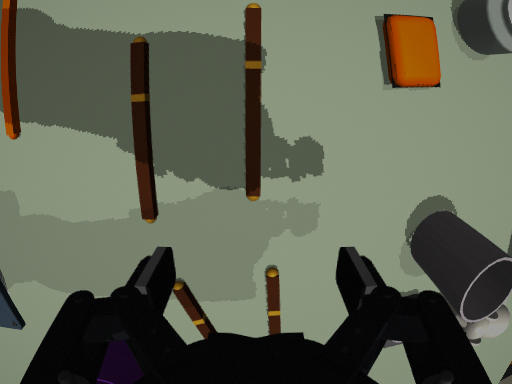

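>>> play_rows([
  [[0,0.03,-0.8,0,0],[0,0,-0.7,0,0],[0,0,-0.4,0,0.3],[0,0,-0.08,0,0.6],[0,0,0,0,0.8]],
], force=20)

```text
time: 27.3
eef_pos: [0.4972, 0.0398, 0.0181]
orientation: [-179.9, 0.0, 80.0]
wrist_force: [-0.2, 0.5, 1.3]
opening: 0.515
```

>>> play_rows([
  [[0,0,0,0,1],[0,0,0,0,1],[0,0,0,0,1],[0,0,0,0,1],[0,0,0,0,1]],
])

```text
time: 27.8
eef_pos: [0.4981, 0.0402, 0.0194]
orientation: [179.9, -0.0, 80.0]
wrist_force: [-1.3, -0.5, 7.3]
opening: 0.129
```

>>> play_rows([
  [[0,0,0.2,0,1],[0,0,0.3,0,1],[0,0,0.4,0,1],[0,0,0.5,0,1],[0,0,0.4,0,1]],
])

```text
time: 28.3
eef_pos: [0.4975, 0.04, 0.1103]
orientation: [179.9, -0.0, 80.0]
wrist_force: [0.4, 0.1, -0.7]
opening: 0.131
```

```bash
python3 - <<'E'
from h import *
s=snap('wrist','w13.png');s=snap('scene','s13.png')
o=r.get_obs(); print(o['time'],o['eef_pos'],o['orientation'],s['xyz'],o['opening'])
E
```

```text
28.4 [0.49877662 0.04017164 0.11129982] [ 1.79752071e+02 -9.95494023e-02  8.00045536e+01] [1.02423215 0.03520672 0.87664933] 0.1285191188189875
```

View pics/w13.png

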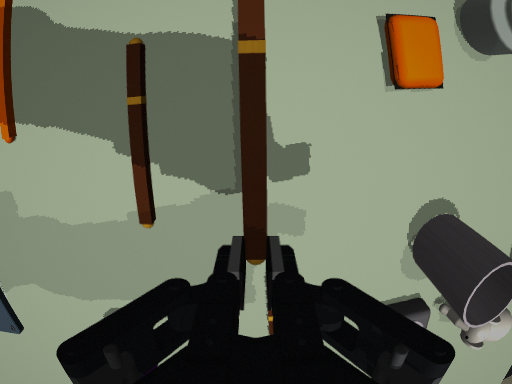

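View pics/s13.png

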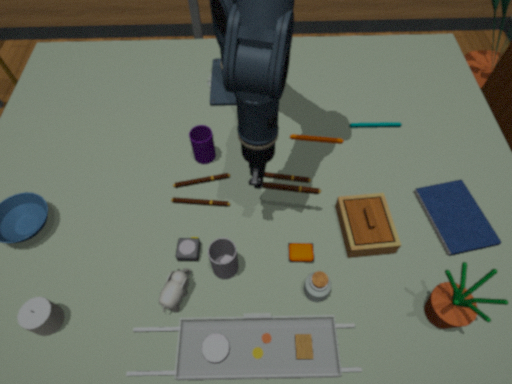

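>>> play_rows([
  [[0,0,-0.7,0,1],[0,0,-0.7,0,1],[0,0,-0.32,0,1],[0,0,-0.05,0,1],[0,0,-0.04,0,1]],
])

```text
time: 28.9
eef_pos: [0.4964, 0.04, 0.018]
orientation: [-179.9, -0.0, 80.0]
wrist_force: [-4.8, 0.6, 24.6]
opening: 0.129
```

>>> play_rows([
  [[0,0,0,0,0.7],[0,0,0.1,0,0.6],[0.06,0.35,0,0,0.6],[0.1,0.57,0,0,0.6],[0,0,-0.06,0,0.7]],
])

```text
time: 29.4
eef_pos: [0.5064, 0.0904, 0.0202]
orientation: [179.9, -0.2, 80.3]
wrist_force: [-0.8, 0.2, 0.1]
opening: 0.299
```

>>> play_rows([
  [[0,0,0,0,0.8],[0,0,0,0,1],[0,0,0,0,1],[0,0,0,0,1],[0,0,0,0,1]],
])

```text
time: 29.9
eef_pos: [0.5054, 0.0851, 0.02]
orientation: [180.0, 0.0, 79.9]
wrist_force: [-0.7, -2.3, 4.2]
opening: 0.128
```

>>> play_rows([
  [[0,0,0.3,0,1],[0,0,0.7,0,1],[0,0,0.9,0.5,1],[0,0,0.7,1,1],[0,0,0.1,1,1]],
])

```text
time: 30.4
eef_pos: [0.5073, 0.0859, 0.1586]
orientation: [179.7, -0.0, 95.2]
wrist_force: [-0.2, 0.3, -1.1]
opening: 0.129
```

>>> play_rows([
  [[0.15,-0.17,0,1,1],[0.15,-0.17,0,1,1],[0.15,-0.17,0,1,1],[0.15,-0.17,0,1,1],[0.15,-0.17,0,1,1]],
])

```text
time: 30.9
eef_pos: [0.5431, 0.043, 0.1547]
orientation: [-180.0, -0.0, 125.2]
wrist_force: [-0.9, 0.6, -0.3]
opening: 0.129
```

>>> play_rows([
  [[0.15,-0.17,0,1,1],[0.15,-0.17,0,1,1],[0.15,-0.17,0,1,1],[0.15,-0.17,0,1,1],[0.15,-0.17,0,1,1]],
])

```text
time: 31.4
eef_pos: [0.5805, 0.0004, 0.1547]
orientation: [-180.0, -0.0, 155.2]
wrist_force: [0.1, -0.3, -0.8]
opening: 0.132
```

>>> play_rows([
  [[0.15,-0.17,0,1,1],[0.15,-0.17,0,1,1],[0.15,-0.17,0,1,1],[0.15,-0.17,0,1,1],[0.21,-0.2,0,0.17,1]],
])

```text
time: 31.9
eef_pos: [0.6208, -0.0436, 0.1546]
orientation: [180.0, -0.0, -179.8]
wrist_force: [0.1, -0.1, -0.8]
opening: 0.13
```

>>> play_rows([
  [[0,0,0,0,1],[0,0,0,0,1],[0,0,0,0,1],[0,0,0,0,1],[0,0,0,0,1]],
])

```text
time: 32.4
eef_pos: [0.6207, -0.0424, 0.1549]
orientation: [180.0, -0.0, -180.0]
wrist_force: [-0.0, -0.5, -0.6]
opening: 0.128
```

```bash
python3 - <<'E'
from h import *
s=snap('wrist','w14.png')
show(found(s,'wrist','cup',.1,fish=True))
o=r.get_obs(); print(o['time'],o['eef_pos'],o['orientation'],s['xyz'],o['opening'])
a=np.linspace(0,2*np.pi,40)
im=s['image'].copy()
for rr in (.033,.03):
    cv2.polylines(im,[proj(s,np.c_[.679+rr*np.cos(a),-.045+rr*np.sin(a),0*a+.1],True).astype(int)],True,(0,255,0),1)
cv2.imwrite('pics/w14b.png',im)
E
```

```text
{'score': 0.61, 'c': array([ 0.6601, -0.0504]), 'size': array([100.,  51.]), 'ang': np.float32(173.6), 'mean': array([ 0.6325, -0.0489]), 'rect': [210.6, 202.8, 75.1, 120.8]}
32.5 [ 0.62082664 -0.04258055  0.15488137] [ 1.79998743e+02  2.36259680e-03 -1.79961038e+02] [ 0.5398129  -0.04233788  0.2833749 ] 0.12940942940038277
```

View pics/w14b.png

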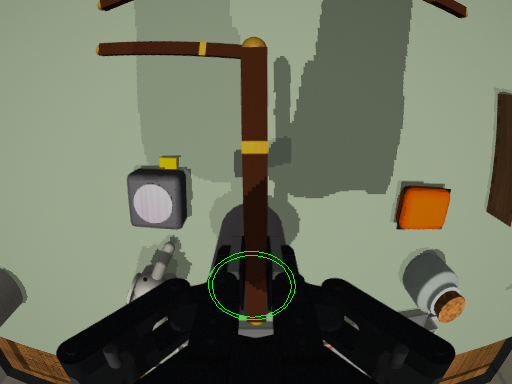

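>>> play_rows([
  [[0,-0.03,-0.3,0,1],[0,0,-0.3,0,1],[0,0,-0.08,0,1],[0,0,0,0,1],[0,0,-0.05,0,1]],
])

```text
time: 33.0
eef_pos: [0.6214, -0.0444, 0.1191]
orientation: [-180.0, 0.1, -180.0]
wrist_force: [-4.9, -0.1, 8.9]
opening: 0.129
```

>>> play_rows([
  [[0,0,-0.06,0,1],[0,0,-0.06,0,1],[0,0,-0.06,0,1],[0,0,-0.06,0,1],[0,0,-0.04,0,1]],
])

```text
time: 33.5
eef_pos: [0.6212, -0.0444, 0.1058]
orientation: [180.0, 0.1, -180.0]
wrist_force: [-4.2, 0.8, 11.8]
opening: 0.133
```

```bash
python3 - <<'E'
from h import *
s=snap('wrist','w15.png');s=snap('scene','s15.png')
cv2.imwrite('pics/s15c.png',cv2.resize(s['image'][130:330,130:380],None,fx=3,fy=3))
E
```

```text
(no output)
```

View pics/w15.png

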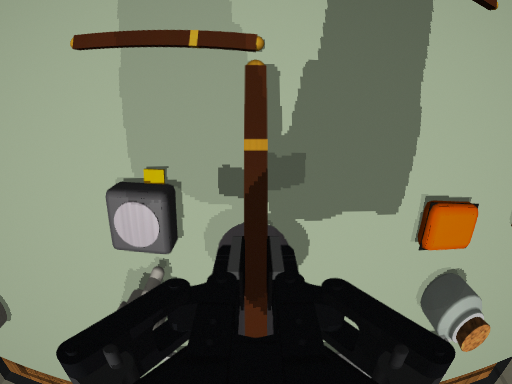

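View pics/s15c.png

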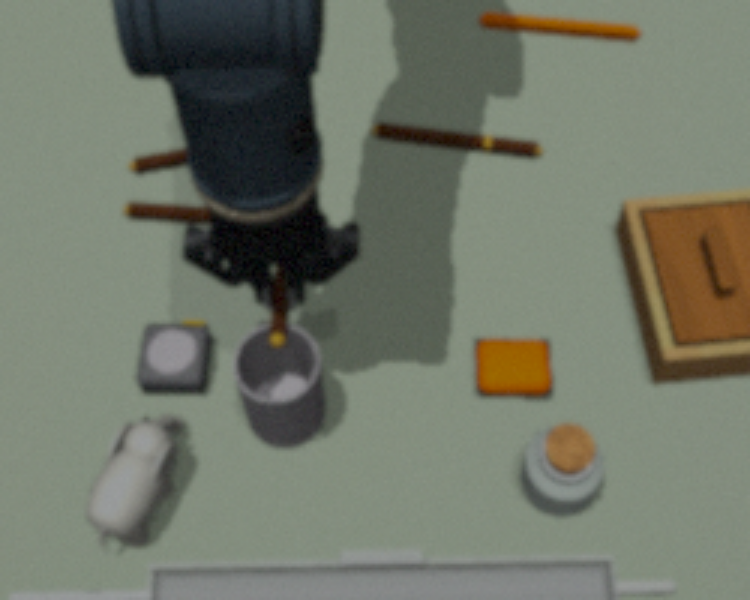

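```bash
cat >> h.py <<'E'
def pang(s,px,piv,L,yaw,fish=True):
    """angle below horizontal of a pen whose far tip (distance L from pivot, heading yaw deg) shows at px"""
    th=np.radians(np.arange(-20,91,.25)); y=np.radians(yaw)
    P=np.c_[piv[0]+L*np.cos(th)*np.cos(y),piv[1]+L*np.cos(th)*np.sin(y),piv[2]-L*np.sin(th)]
    e=np.linalg.norm(proj(s,P,fish)-px,axis=1); i=e.argmin(); return np.degrees(th[i]),e[i],P[i]
E
python3 - <<'E'
from h import *
s=snap('wrist'); p=r.get_obs()['eef_pos']
print(pang(s,[255.5,61],[p[0],p[1],p[2]-.0134],.112,180))
s=snap('scene'); print(proj(s,[.646,-.045,.1]))
for c in (.64,.646,.65,.655): print(c,proj(s,[c,-.045,.11]))
print(130+277/3,130+340/3)
E
```

```text
(np.float64(23.5), np.float64(0.2905617835595553), array([ 0.51847657, -0.04441709,  0.04765364]))
[[222.30214749 236.67151876]]
0.64 [[222.0071505  232.38616442]]
0.646 [[221.92018319 234.74908963]]
0.65 [[221.8618339  236.33445519]]
0.655 [[221.78847583 238.32761372]]
222.33333333333331 243.33333333333331
```

>>> play_rows([
  [[0,0,-0.04,0,1],[0,0,-0.04,0,1],[0,0,-0.03,0,1],[0,0,-0.03,0,1],[0,0,0,0,1]],
])

```text
time: 34.2
eef_pos: [0.6218, -0.0444, 0.0992]
orientation: [180.0, 0.2, -180.0]
wrist_force: [-3.4, 0.7, 11.6]
opening: 0.134
```

```bash
python3 - <<'E'
from h import *
s=snap('wrist','w16.png'); p=r.get_obs()['eef_pos']
print(p,r.get_obs()['wrist_force'])
E
```

```text
[ 0.62183156 -0.04443937  0.0992071 ] [-4.32424491  0.80393507 12.09831841]
```

View pics/w16.png

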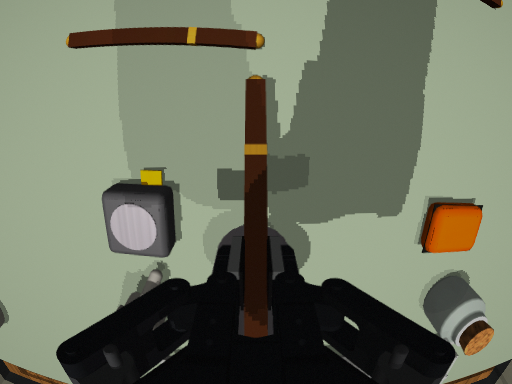

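```bash
python3 - <<'E'
from h import *
s=snap('wrist'); p=r.get_obs()['eef_pos']
print(pang(s,[256,75],[p[0],p[1],p[2]-.0134],.112,180))
E
```

```text
(np.float64(32.25), np.float64(0.7214701333112213), array([ 0.52708354, -0.04441817,  0.0260133 ]))
```

>>> play_rows([
  [[0,0,-0.04,0,1],[0,0,-0.03,0,1],[0,0,-0.03,0,1],[0,0,0,0,1],[0,0,0,0,1]],
])

```text
time: 34.8
eef_pos: [0.6225, -0.0444, 0.0947]
orientation: [180.0, 0.2, -180.0]
wrist_force: [-4.0, 0.9, 15.2]
opening: 0.129
```

>>> play_rows([
  [[-0.1,0,0.3,0,1],[0,0,0.6,0,1],[0,0,0.8,0,1],[0,0,0.4,0,1],[0,0,0,0,1]],
])

```text
time: 35.3
eef_pos: [0.6176, -0.0447, 0.2017]
orientation: [-180.0, 0.4, -180.0]
wrist_force: [-0.2, -0.4, -0.2]
opening: 0.13
```

```bash
python3 - <<'E'
from h import *
s=snap('wrist','w17.png'); p=r.get_obs()['eef_pos']
print(p,r.get_obs()['wrist_force'])
E
```

```text
[ 0.61661029 -0.04454831  0.19955395] [-0.14044065 -0.69322357 -1.1283119 ]
```

View pics/w17.png

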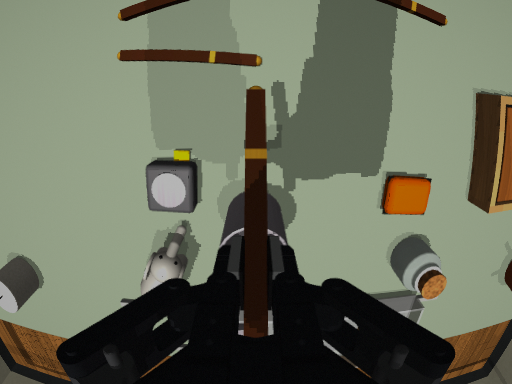

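```bash
python3 - <<'E'
from h import *
s=snap('wrist'); p=r.get_obs()['eef_pos']
for L in (.108,.112,.116): print(pang(s,[256,86],[p[0],p[1],p[2]-.0134],L,180))
# rim left/right visible
print(proj(s,[[.679-.033,-.045,.1],[.679,-.012,.1],[.679,-.078,.1]],True))
E
```

```text
(np.float64(36.75), np.float64(0.5358332107994613), array([ 0.52929069, -0.04447221,  0.12002589]))
(np.float64(39.25), np.float64(0.5376666727661326), array([ 0.52909412, -0.04447221,  0.11378195]))
(np.float64(41.5), np.float64(0.53417306928424), array([ 0.52894724, -0.04447221,  0.10778102]))
[[254.84795243 229.05768864]
 [291.47428621 261.54965945]
 [218.3012521  261.52136531]]
```

>>> play_rows([
  [[0,0,0.14,0,1],[0.6,0,0,0,1],[0.7,0,0,0,1],[0.7,0,0,0,1],[0.6,0,0,0,1]],
])

```text
time: 35.9
eef_pos: [0.7469, -0.0443, 0.2032]
orientation: [180.0, -0.1, -180.0]
wrist_force: [0.4, 0.7, -0.2]
opening: 0.132
```

>>> play_rows([
  [[0.04,0,0,0,1],[0,0,0,0,1],[0,0,0,0,1],[0,0,-0.2,0,1],[0,0,-0.2,0,1]],
])

```text
time: 36.4
eef_pos: [0.7474, -0.0445, 0.1841]
orientation: [-180.0, 0.0, -180.0]
wrist_force: [0.6, -0.7, -0.9]
opening: 0.131
```

```bash
python3 - <<'E'
from h import *
s=snap('wrist','w18.png'); p=r.get_obs()['eef_pos']
print(p,r.get_obs()['wrist_force'])
E
```

```text
[ 0.74645458 -0.04444455  0.18167131] [-0.52064271 -0.50376286 -1.94906942]
```

View pics/w18.png

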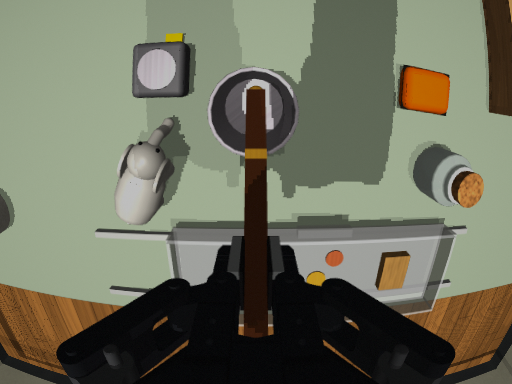

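```bash
python3 - <<'E'
from h import *
s=snap('wrist')
for p in ([253.5,68],[208.5,112],[299,112],[253.5,156.5]): print(onplane(s,p,.1,True))
E
```

```text
[[ 0.64573019 -0.04569375]]
[[ 0.67647494 -0.07747698]]
[[ 0.67653254 -0.01364536]]
[[ 0.70900542 -0.04574604]]
```

>>> play_rows([
  [[0,-0.02,-0.2,0,1],[0,0,-0.2,0,1],[0,0,-0.04,0,1],[0,0,0,0,1],[-0.1,0,0,0,1]],
])

```text
time: 37.0
eef_pos: [0.7433, -0.0454, 0.1623]
orientation: [180.0, 0.0, -180.0]
wrist_force: [0.3, -0.1, -0.2]
opening: 0.134
```

>>> play_rows([
  [[-0.1,0,0,0,1],[-0.1,0,0,0,1],[-0.1,0,0,0,1],[-0.1,0,0,0,1],[-0.1,0,0,0,1]],
])

```text
time: 37.5
eef_pos: [0.7255, -0.0457, 0.1681]
orientation: [-180.0, 1.2, -180.0]
wrist_force: [14.0, -0.7, 12.1]
opening: 0.131
```

```bash
python3 - <<'E'
from h import *
s=snap('wrist','w19.png'); p=r.get_obs()['eef_pos']
print(p,r.get_obs()['wrist_force'])
E
```

```text
[ 0.72389179 -0.04586002  0.16774921] [13.62230654 -0.88107116  6.73756428]
```

View pics/w19.png

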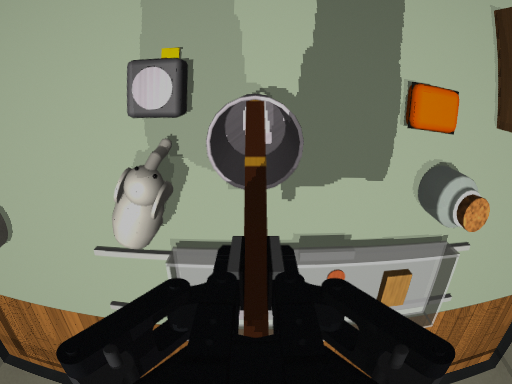

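>>> play_rows([
  [[0,0,0.12,0,1],[0,0,0.12,0,1],[0,0,0.12,0,1],[-0.04,0,0.05,0,1],[-0.06,0,0.05,0,1]],
])

```text
time: 38.05
eef_pos: [0.714, -0.0455, 0.1862]
orientation: [-180.0, 0.2, -180.0]
wrist_force: [3.9, -0.1, 2.5]
opening: 0.131
```

```bash
python3 - <<'E'
from h import *
s=snap('wrist','w20.png'); p=r.get_obs()['eef_pos']
print(p,r.get_obs()['wrist_force'])
E
```

```text
[ 0.71369606 -0.04549509  0.18676355] [ 5.64045366 -0.3926757   3.54965203]
```

View pics/w20.png

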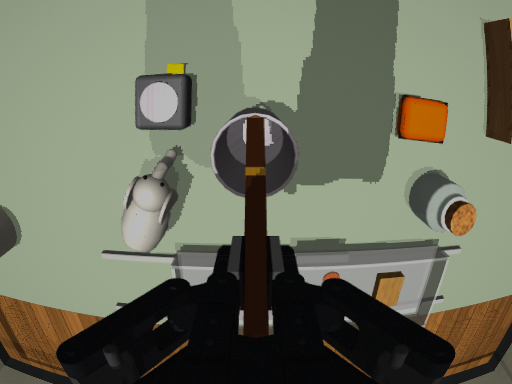

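>>> play_rows([
  [[-0.14,0,0.1,0,1],[-0.14,0,0.09,0,1],[-0.14,0,0.07,0,1],[-0.14,0,0.05,0,1],[-0.1,0,0.02,0,1]],
])

```text
time: 38.6
eef_pos: [0.6802, -0.0454, 0.2028]
orientation: [180.0, 0.1, -180.0]
wrist_force: [6.0, -0.3, 6.4]
opening: 0.128
```

```bash
python3 - <<'E'
from h import *
s=snap('wrist','w21.png'); p=r.get_obs()['eef_pos']
print(p,r.get_obs()['wrist_force'])
s=snap('scene','s21.png')
cv2.imwrite('pics/s21c.png',cv2.resize(s['image'][130:330,130:380],None,fx=3,fy=3))
E
```

```text
[ 0.67956092 -0.04549457  0.20297843] [ 4.20646461 -1.2709736   4.55388782]
```

View pics/w21.png

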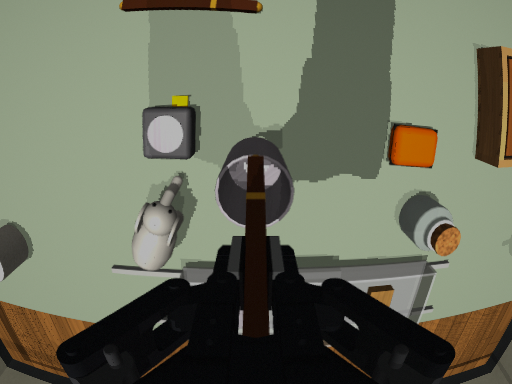

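View pics/s21c.png

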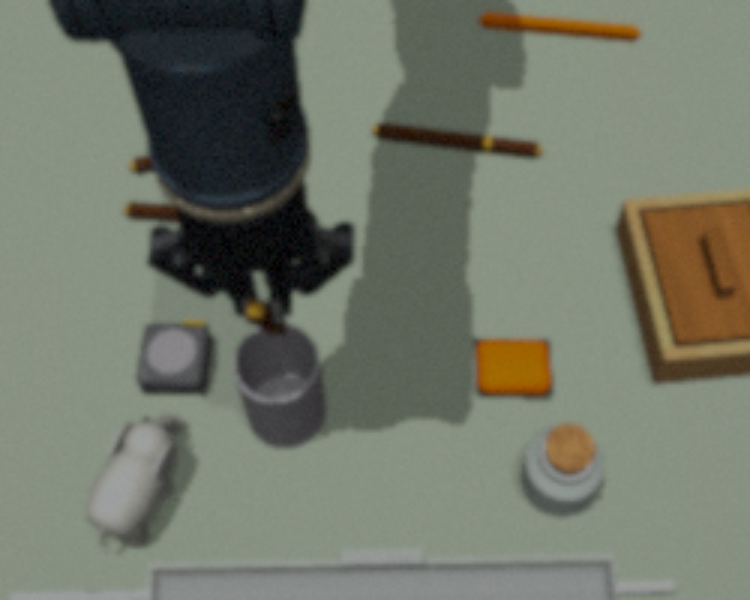

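>>> play_rows([
  [[0.1,0,0,0,1],[0,0,-0.3,0,1],[0,0,-0.4,0,1],[0,0,-0.4,0,1],[0,0,-0.2,0,1]],
])

```text
time: 39.2
eef_pos: [0.684, -0.0455, 0.1347]
orientation: [-180.0, -0.2, -180.0]
wrist_force: [2.6, -0.7, 1.8]
opening: 0.132
```

>>> play_rows([
  [[0,0,0,0,1],[0,0,0,0,0.8],[0,0,0,0,0.6],[0,0,0,0,0.6],[0,0,0,0,0.6]],
])

```text
time: 39.7
eef_pos: [0.6849, -0.0454, 0.1373]
orientation: [180.0, 0.0, -180.0]
wrist_force: [-0.5, 0.1, -0.1]
opening: 0.4
```

```bash
python3 - <<'E'
from h import *
s=snap('wrist','w22.png'); p=r.get_obs()['eef_pos']
print(p,r.get_obs()['wrist_force'])
s=snap('scene','s22.png')
cv2.imwrite('pics/s22c.png',cv2.resize(s['image'][130:330,130:380],None,fx=3,fy=3))
E
```

```text
[ 0.68492608 -0.04539227  0.13728438] [-0.69207546  0.13388575 -0.58860777]
```

View pics/w22.png

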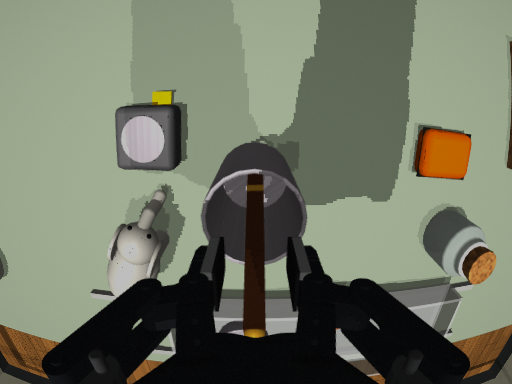

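View pics/s22c.png

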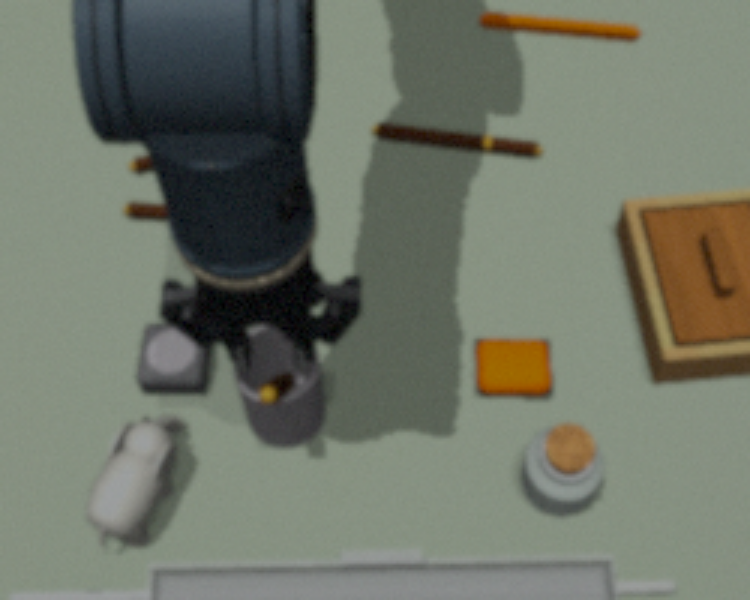

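>>> play_rows([
  [[0,0,0.5,0,0.6],[0,0,0.9,0,0.5],[0,0,0.6,0,0.3],[-0.38,0.261,0,0.949,0],[-0.38,0.261,0,0.949,0]],
])

```text
time: 40.3
eef_pos: [0.647, -0.0194, 0.238]
orientation: [-180.0, 0.1, -168.4]
wrist_force: [-0.3, 0.6, -0.1]
opening: 0.98
```

>>> play_rows([
  [[-0.38,0.261,0,0.949,0],[-0.38,0.261,0,0.949,0],[-0.38,0.261,-0.2,0.949,0],[-0.38,0.261,-0.3,0.949,0],[-0.38,0.261,-0.3,0.949,0]],
])

```text
time: 40.8
eef_pos: [0.5512, 0.0464, 0.1968]
orientation: [-180.0, 0.0, -139.9]
wrist_force: [0.1, -0.5, 0.3]
opening: 0.998
```

>>> play_rows([
  [[-0.38,0.261,-0.3,0.949,0],[-0.38,0.261,-0.3,0.949,0],[-0.38,0.261,-0.3,0.949,0],[-0.38,0.261,-0.3,0.949,0],[-0.38,0.261,-0.3,0.949,0]],
])

```text
time: 41.3
eef_pos: [0.4563, 0.1116, 0.1216]
orientation: [-180.0, 0.0, -111.4]
wrist_force: [0.3, -0.5, -1.2]
opening: 1.002
```

>>> play_rows([
  [[-0.38,0.261,-0.2,0.949,0],[-0.38,0.261,-0.2,0.949,0],[0,0,0,0,0],[0,0,0,0,0],[0,0,0,0,0]],
])

```text
time: 41.8
eef_pos: [0.42, 0.137, 0.1022]
orientation: [-179.9, 0.0, -100.4]
wrist_force: [-0.0, -0.4, 0.6]
opening: 1.002
```

```bash
python3 - <<'E'
from h import *
s=snap('wrist','w23.png')
show(found(s,'wrist','pen_a',.009,fish=True))
o=r.get_obs(); print(o['time'],o['eef_pos'],o['orientation'],o['opening'])
t=snap('top');show(found(t,'top','pen_a',.009)); 
t=snap('scene','s23.png');show(found(t,'scene','pen_a',.009)); 
cv2.imwrite('pics/s23c.png',cv2.resize(t['image'][130:330,130:380],None,fx=3,fy=3))
E
```

```text
{'score': 0.88, 'c': array([0.2726, 0.2069]), 'size': array([137.,  22.]), 'ang': np.float32(81.3), 'mean': array([0.272, 0.201]), 'rect': [402.3, 171.0, 40.0, 126.1]}
{'score': 0.74, 'c': array([ 0.4998, -0.0427]), 'size': array([20., 10.]), 'ang': np.float32(158.3), 'mean': array([ 0.4985, -0.043 ]), 'rect': [107.3, 0.4, 23.1, 14.3]}
{'score': 0.57, 'c': array([0.4115, 0.1083]), 'size': array([162.,  14.]), 'ang': np.float32(79.4), 'mean': array([0.4112, 0.1032]), 'rect': [251.5, 54.8, 19.0, 202.6]}
{'score': 0.39, 'c': array([0.6508, 0.3419]), 'size': array([102.,  57.]), 'ang': np.float32(7.5), 'mean': array([0.6401, 0.3416]), 'rect': [96.1, 354.9, 49.3, 29.1]}
41.9 [0.4198738  0.1368262  0.10213183] [-1.79938439e+02  1.69284002e-02 -1.00393804e+02] 0.9991615116085287
{'score': 0.75, 'c': array([0.2234, 0.4097]), 'size': array([163.,  14.]), 'ang': np.float32(89.8), 'mean': array([0.2222, 0.4086]), 'rect': [95.0, 283.2, 57.3, 6.7]}
{'score': 0.64, 'c': array([0.2818, 0.2754]), 'size': array([47., 16.]), 'ang': np.float32(89.9), 'mean': array([0.2814, 0.2758]), 'rect': [163.2, 262
[... 1019 characters left out ...]
, 137.1, 31.6, 9.7]}
{'score': 0.71, 'c': array([0.4167, 0.1092]), 'size': array([161.,  27.]), 'ang': np.float32(80.2), 'mean': array([0.417 , 0.1126]), 'rect': [251.9, 168.7, 56.7, 16.8]}
{'score': 0.56, 'c': array([0.2229, 0.4124]), 'size': array([161.,  25.]), 'ang': np.float32(88.4), 'mean': array([0.2261, 0.4165]), 'rect': [343.9, 122.5, 59.7, 5.0]}
{'score': 0.52, 'c': array([ 0.4955, -0.1164]), 'size': array([155.,  18.]), 'ang': np.float32(83.7), 'mean': array([ 0.4957, -0.1147]), 'rect': [175.1, 196.9, 53.1, 10.8]}
{'score': 0.52, 'c': array([ 0.6643, -0.0521]), 'size': array([27., 24.]), 'ang': np.float32(88.8), 'mean': array([ 0.6641, -0.053 ]), 'rect': [218.0, 255.1, 10.0, 9.5]}
```

View pics/w23.png

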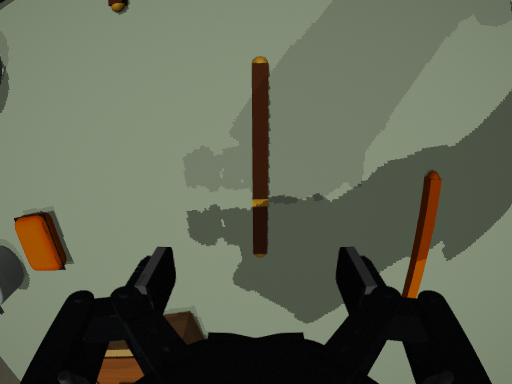

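View pics/s23c.png

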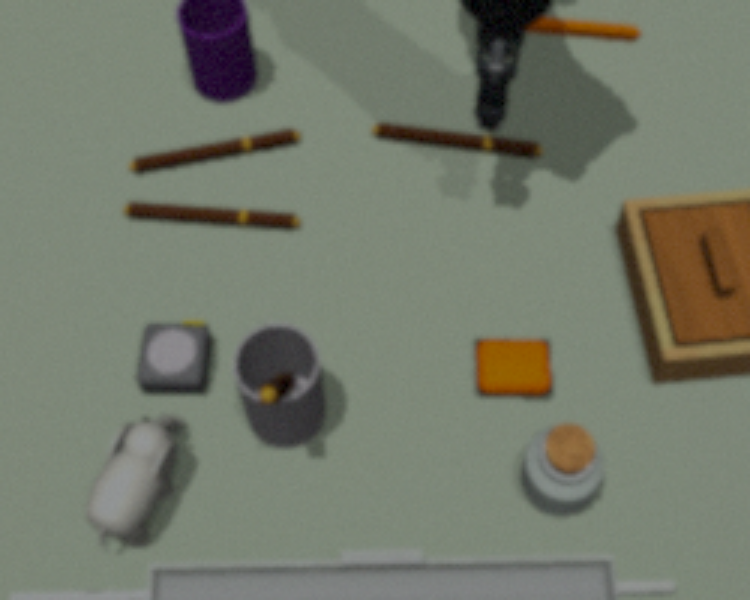

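>>> play_rows([
  [[-0.04,0,-0.6,0,0],[0,0,-0.6,0,0.2],[0,0,-0.3,0,0.5],[0,0,-0.12,0,0.6],[0,0,0,0,0.8]],
], force=20)

```text
time: 42.6
eef_pos: [0.4167, 0.1372, 0.0203]
orientation: [179.9, -0.0, -100.3]
wrist_force: [0.1, 0.3, 0.8]
opening: 0.332
```

>>> play_rows([
  [[0,0,0,0,1],[0,0,0,0,1],[0,0,0,0,1],[0,0,0,0,1],[0,0,0,0,1]],
])

```text
time: 43.1
eef_pos: [0.4174, 0.1373, 0.0214]
orientation: [-179.9, 0.0, -100.3]
wrist_force: [-0.3, -0.9, 7.3]
opening: 0.128
```

>>> play_rows([
  [[0,0,0.2,0,1],[0,0,0.5,0,1],[0,0,0.9,0,1],[0,0,0.8,-0.5,1],[0.1,-0.1,0.2,-1,1]],
])

```text
time: 43.6
eef_pos: [0.4227, 0.1333, 0.1551]
orientation: [-179.8, 0.2, -109.3]
wrist_force: [0.7, 0.1, -0.8]
opening: 0.128
```

>>> play_rows([
  [[0.33,-0.296,0,-0.98,1],[0.33,-0.296,0,-0.98,1],[0.33,-0.296,0,-0.98,1],[0.33,-0.296,0,-0.98,1],[0.33,-0.296,0,-0.98,1]],
])

```text
time: 44.1
eef_pos: [0.5047, 0.0576, 0.1516]
orientation: [180.0, 0.0, -138.9]
wrist_force: [-0.1, 0.5, -0.1]
opening: 0.132
```

>>> play_rows([
  [[0.33,-0.296,0,-0.98,1],[0.33,-0.296,0,-0.98,1],[0.33,-0.296,0,-0.98,1],[0.33,-0.296,0,-0.98,1],[0.33,-0.296,0,-0.98,1]],
])

```text
time: 44.6
eef_pos: [0.5871, -0.0162, 0.1515]
orientation: [179.9, -0.0, -168.3]
wrist_force: [0.3, 1.3, 0.0]
opening: 0.128
```

>>> play_rows([
  [[0.33,-0.296,0,-0.98,1],[0.33,-0.296,0,-0.98,1],[0,0,0,0,1],[0,0,0,0,1],[0,0,0,0,1]],
])

```text
time: 45.1
eef_pos: [0.6191, -0.0444, 0.151]
orientation: [179.9, -0.0, -179.7]
wrist_force: [-0.1, -0.2, 0.6]
opening: 0.128
```

>>> play_rows([
  [[0.05,-0.02,-0.3,0,1],[0,0,-0.25,0,1],[0,0,-0.06,0,1],[0,0,-0.06,0,1],[0,0,-0.06,0,1]],
])

```text
time: 45.6
eef_pos: [0.6212, -0.046, 0.114]
orientation: [180.0, -0.1, -179.8]
wrist_force: [-5.6, 0.8, 11.1]
opening: 0.13
```

>>> play_rows([
  [[0,0,-0.07,0,1],[0,0,-0.07,0,1],[0,0,-0.07,0,1],[0,0,-0.07,0,1],[0,0,-0.07,0,1]],
])

```text
time: 46.1
eef_pos: [0.6224, -0.046, 0.0975]
orientation: [180.0, 0.0, -179.8]
wrist_force: [-4.9, 0.1, 18.7]
opening: 0.133
```

>>> play_rows([
  [[0,0,0,0,1],[0,0,0,0,1],[-0.05,0,0.3,0,1],[-0.05,0,0.9,0,1],[0,0,0.9,0,1]],
])

```text
time: 46.6
eef_pos: [0.6161, -0.0463, 0.2024]
orientation: [180.0, -0.2, -179.8]
wrist_force: [1.0, 0.4, -0.4]
opening: 0.133
```

>>> play_rows([
  [[0,0,0.3,0,1],[0,0,0,0,1],[0,0,0,0,1],[0,0,0,0,1],[0,0,0,0,1]],
])

```text
time: 47.1
eef_pos: [0.6168, -0.0463, 0.2155]
orientation: [180.0, -0.1, -179.8]
wrist_force: [0.3, -1.0, -0.6]
opening: 0.133
```

```bash
python3 - <<'E'
from h import *
s=snap('wrist','w24.png'); p=r.get_obs()['eef_pos']
print(p,r.get_obs()['wrist_force'])
E
```

```text
[ 0.61689075 -0.04632481  0.21560297] [0.06854952 0.50078363 0.16767122]
```

View pics/w24.png

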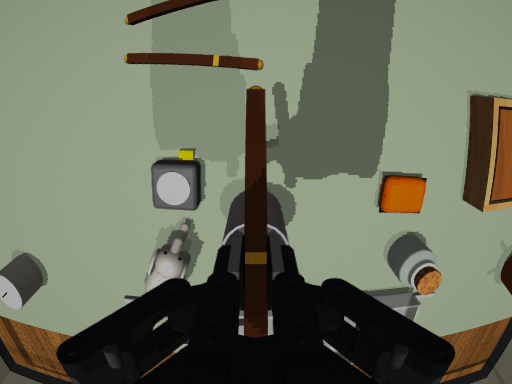

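>>> play_rows([
  [[0.071,-0.087,0,-1,1],[0.071,-0.087,0,-1,1],[0.071,-0.087,0,-1,1],[0.071,-0.087,0,-1,1],[0.071,-0.087,0,-1,1]],
])

```text
time: 47.65
eef_pos: [0.635, -0.0682, 0.216]
orientation: [-180.0, -0.1, 149.9]
wrist_force: [0.8, 0.6, -0.6]
opening: 0.124
```

>>> play_rows([
  [[0.071,-0.087,0,-1,1],[0.071,-0.087,0,-1,1],[0.071,-0.087,0,-1,1],[0.071,-0.087,0,-1,1],[0.071,-0.087,0,-1,1]],
])

```text
time: 48.15
eef_pos: [0.6528, -0.0899, 0.2159]
orientation: [-179.9, -0.0, 119.9]
wrist_force: [0.6, 0.8, 0.4]
opening: 0.131
```

>>> play_rows([
  [[0.071,-0.087,0,-1,1],[0.071,-0.087,0,-1,1],[0.071,-0.087,0,-1,1],[0.071,-0.087,0,-1,1],[0.071,-0.087,0,-1,1]],
])

```text
time: 48.65
eef_pos: [0.6706, -0.1116, 0.2159]
orientation: [-179.9, -0.0, 89.9]
wrist_force: [0.1, 0.2, -0.2]
opening: 0.131
```

>>> play_rows([
  [[0,0,-0.2,0,1],[0,0,-0.1,0,1],[0,0,0,0,1],[0,0,0,0,1],[0,0,0,0,1]],
])

```text
time: 49.15
eef_pos: [0.6707, -0.1116, 0.202]
orientation: [180.0, -0.0, 90.2]
wrist_force: [0.4, 0.3, 0.4]
opening: 0.128
```

```bash
python3 - <<'E'
from h import *
s=snap('wrist','w25.png'); p=r.get_obs()['eef_pos']
print(p,r.get_obs()['orientation'])
E
```

```text
[ 0.67077907 -0.11157006  0.20210673] [ 1.79971529e+02 -4.17461891e-03  9.02125789e+01]
```

View pics/w25.png

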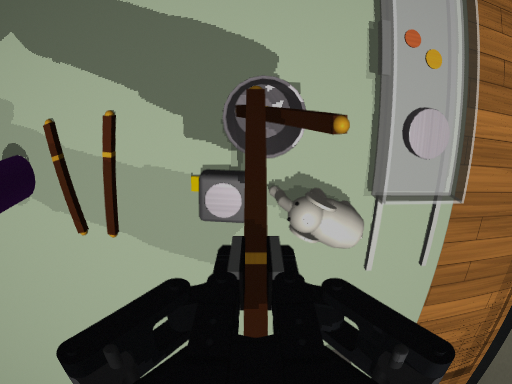

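>>> play_rows([
  [[-0.18,0,0,0,1],[0,0,-0.3,0,1],[0,0,-0.3,0,1],[0,0,-0.12,0,1],[0,0.1,0,0,1]],
])

```text
time: 49.7
eef_pos: [0.6613, -0.1095, 0.1659]
orientation: [180.0, 0.2, 90.0]
wrist_force: [1.0, -9.1, 3.1]
opening: 0.131
```

>>> play_rows([
  [[0,0.11,0.11,0,1],[0,0.11,0.11,0,1],[0,0.11,0.1,0,1],[0,0.11,0.1,0,1],[0,0.05,0.03,0,1]],
])

```text
time: 50.2
eef_pos: [0.6621, -0.0815, 0.1893]
orientation: [179.9, 0.0, 90.2]
wrist_force: [1.2, -3.6, 0.7]
opening: 0.125
```

```bash
python3 - <<'E'
from h import *
s=snap('wrist','w26.png'); p=r.get_obs()['eef_pos']
print(p,r.get_obs()['wrist_force'])
E
```

```text
[ 0.66210652 -0.08134958  0.18922751] [ 0.83609933 -4.11380176  2.06416376]
```

View pics/w26.png

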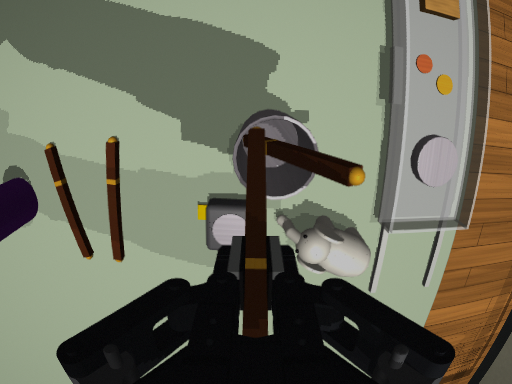

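>>> play_rows([
  [[0,0.14,0.1,0,1],[0,0.14,0.09,0,1],[0,0.14,0.07,0,1],[0,0.14,0.04,0,1],[0,0.06,0,0,1]],
])

```text
time: 50.75
eef_pos: [0.6623, -0.0506, 0.2043]
orientation: [179.9, 0.0, 90.2]
wrist_force: [-0.4, -5.4, 3.7]
opening: 0.132
```

>>> play_rows([
  [[0,-0.06,0,0,1],[0,0,-0.3,0,1],[0,0,-0.4,0,1],[0,0,-0.3,0,1],[0,0,0,0,1]],
])

```text
time: 51.25
eef_pos: [0.6602, -0.0532, 0.1506]
orientation: [-179.7, -0.1, 90.2]
wrist_force: [0.7, -1.8, -1.4]
opening: 0.129
```

```bash
python3 - <<'E'
from h import *
s=snap('wrist','w27.png'); p=r.get_obs()['eef_pos']
print(p,r.get_obs()['wrist_force'])
s=snap('scene','s27.png')
cv2.imwrite('pics/s27c.png',cv2.resize(s['image'][130:330,130:380],None,fx=3,fy=3))
E
```

```text
[ 0.66069519 -0.05345043  0.1517987 ] [ 0.742168   -0.8239365  -0.77577243]
```

View pics/w27.png

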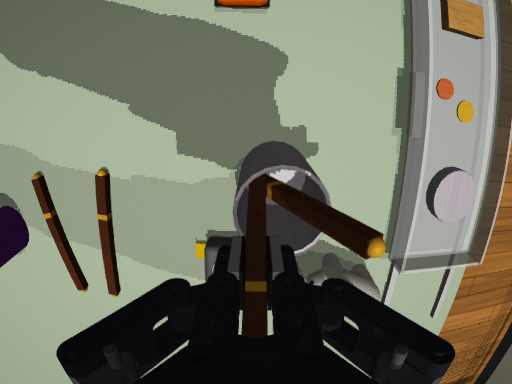

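View pics/s27c.png

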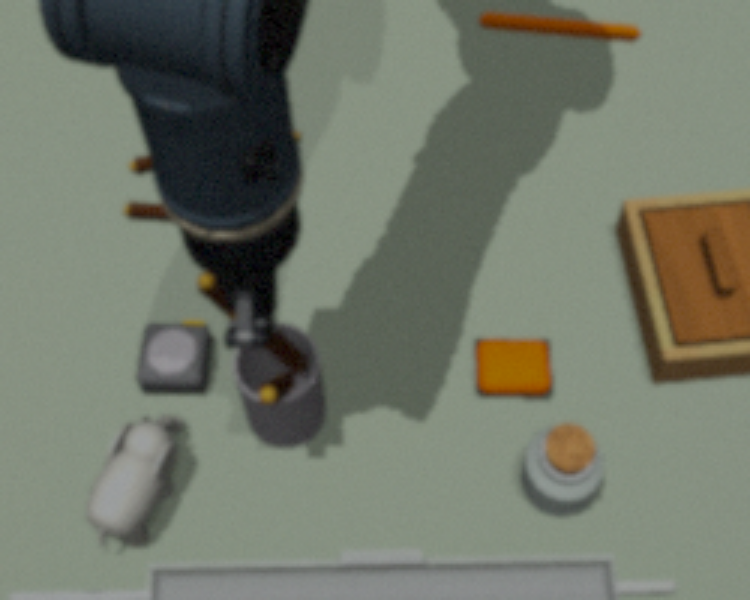

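>>> play_rows([
  [[0,0,-0.15,0,1],[0,0,-0.15,0,1],[0,0,0,0,1],[0,0,0,0,0.8],[0,0,0,0,0.6]],
])

```text
time: 51.85
eef_pos: [0.6615, -0.0538, 0.1383]
orientation: [-180.0, -0.0, 90.2]
wrist_force: [0.1, -0.4, -0.2]
opening: 0.359
```

>>> play_rows([
  [[0,0,0,0,0.6],[0,0,0.3,0,0.6],[0,0,0.8,0,0.6],[0,0,0.8,0,0.6],[0,0,0.4,0,0]],
])

```text
time: 52.35
eef_pos: [0.6628, -0.0548, 0.2584]
orientation: [179.7, 0.0, 90.1]
wrist_force: [0.2, -0.9, -0.8]
opening: 0.552
```

```bash
python3 - <<'E'
from h import *
s=snap('wrist','w28.png'); p=r.get_obs()['eef_pos']
print(p,r.get_obs()['wrist_force'])
s=snap('scene','s28.png')
cv2.imwrite('pics/s28c.png',cv2.resize(s['image'][130:330,130:380],None,fx=3,fy=3))
t=snap('top','t28.png')
show(found(t,'top','pen_a',.009))
show(found(s,'scene','pen_a',.009))
E
```

```text
[ 0.66362372 -0.05497298  0.26073078] [ 1.17319994 -0.63913829  1.41363264]
{'score': 0.51, 'c': array([0.2221, 0.4276]), 'size': array([127.,  16.]), 'ang': np.float32(89.8), 'mean': array([0.2221, 0.4264]), 'rect': [93.2, 284.1, 44.2, 7.4]}
{'score': 0.76, 'c': array([ 0.6088, -0.0798]), 'size': array([132.,  17.]), 'ang': np.float32(50.7), 'mean': array([ 0.6091, -0.0801]), 'rect': [197.3, 221.2, 35.3, 36.1]}
{'score': 0.74, 'c': array([ 0.494 , -0.1175]), 'size': array([158.,  21.]), 'ang': np.float32(84.1), 'mean': array([ 0.4947, -0.124 ]), 'rect': [175.1, 197.1, 56.0, 9.9]}
{'score': 0.64, 'c': array([0.2781, 0.2219]), 'size': array([161.,  25.]), 'ang': np.float32(82.9), 'mean': array([0.2784, 0.2212]), 'rect': [292.5, 132.7, 51.0, 11.7]}
{'score': 0.6, 'c': array([ 0.424 , -0.1185]), 'size': array([159.,  20.]), 'ang': np.float32(101.4), 'mean': array([ 0.428 , -0.1377]), 'rect': [174.1, 172.8, 59.0, 15.9]}
{'score': 0.49, 'c': array([0.2271, 0.4134]), 'size': array([163.,  25.]), 'ang': np.float32(88.4), 'mean': array([0.2262, 0.4124]), 'rect': [347.6, 120.8, 55.3, 7.1]}
```

View pics/w28.png

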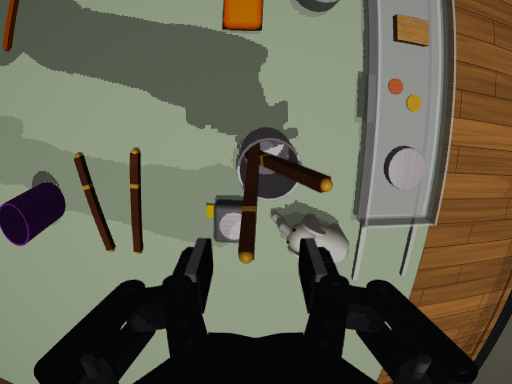

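View pics/s28c.png

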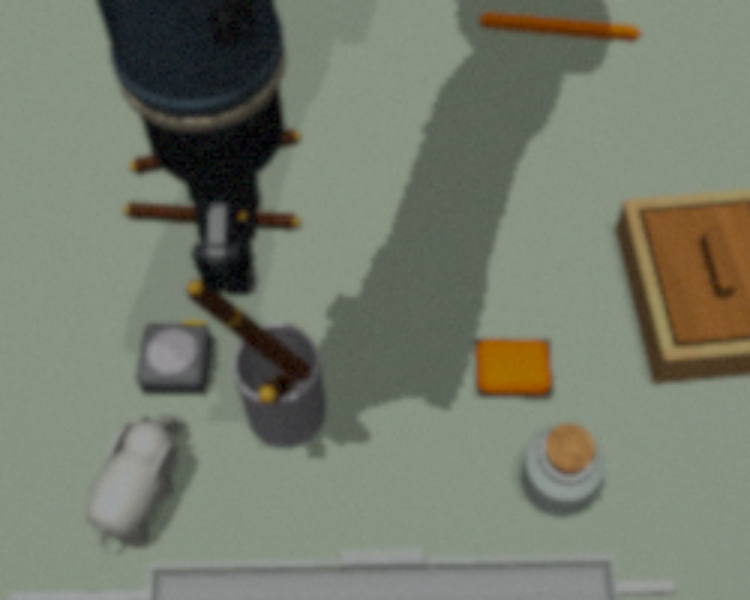

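```bash
cat >> h.py <<'E'
def tri(obs):
    A=np.zeros((3,3));b=np.zeros(3)
    for s,px,f in obs:
        d=rays(s,px,f)[0]; d/=np.linalg.norm(d); M=np.eye(3)-np.outer(d,d); A+=M; b+=M@s['xyz']
    x=np.linalg.solve(A,b); return x,[np.linalg.norm(proj(s,x,f)[0]-px) for s,px,f in obs]
E
python3 - <<'E'
from h import *
w=snap('wrist');s=snap('scene')
a=tri([(w,[246,258],True),(s,[194.5,225.7],False)]);print('P2 up',a)
b=tri([(w,[327,186],True),(s,[219.3,261],False)]);print('P1 up',b)
# P2 direction: point where crosses rim / lower visible in wrist (253,152)
for up,low in ((a[0],[253,153]),(b[0],[262,160])):
    d=rays(w,low,True)[0]; o=w['xyz']
    # find t with distance 0.165 to up (sub brass radius)
    d/=np.linalg.norm(d); v=o-up; B=v@d; C=v@v-.155**2
    for t in (-B+np.sqrt(max(B*B-C,0)),-B-np.sqrt(max(B*B-C,0))): print('low',o+t*d, B*B-C)
E
```

```text
P2 up (array([ 0.65498128, -0.09763984,  0.17465567]), [np.float64(0.5216316321246178), np.float64(0.19979350774194446)])
P1 up (array([ 0.72344099, -0.04557109,  0.14432094]), [np.float64(0.8476688070756399), np.float64(0.3456960562912948)])
low [ 0.65921954 -0.04077329  0.03052645] 0.017025450275481357
low [0.66128238 0.00936113 0.28662035] 0.017025450275481357
low [ 0.67082053 -0.05632312 -0.00107672] 0.020476047376085056
low [0.66441904 0.00521133 0.2783454 ] 0.020476047376085056
```

>>> play_rows([
  [[-0.437,-0.234,0,-0.125,0],[-0.437,-0.234,0,-0.125,0],[-0.437,-0.234,0,-0.125,0],[-0.437,-0.234,-0.6,-0.125,0],[-0.437,-0.234,-0.6,-0.125,0]],
])

```text
time: 53.2
eef_pos: [0.5515, -0.113, 0.1925]
orientation: [180.0, 0.0, 86.4]
wrist_force: [1.1, 0.1, -1.3]
opening: 1.0
```

>>> play_rows([
  [[-0.437,-0.234,-0.6,-0.125,0],[-0.437,-0.234,-0.6,-0.125,0],[-0.437,-0.234,-0.6,-0.125,0],[0,0,0,0,0],[0,0,0,0,0]],
])

```text
time: 53.7
eef_pos: [0.4863, -0.1478, 0.1026]
orientation: [-179.9, -0.0, 84.1]
wrist_force: [-0.2, 0.1, 0.4]
opening: 1.005
```

```bash
python3 - <<'E'
from h import *
s=snap('wrist','w29.png'); p=r.get_obs()
print(p['eef_pos'],p['orientation'],p['time'])
show(found(s,'wrist','pen_a',.009,fish=True))
t=snap('top','t29.png')
show(found(t,'top','pen_a',.009)); show(found(t,'top','lid',.05))
E
```

```text
[ 0.4875251  -0.14764895  0.10333419] [ 1.79999758e+02 -2.27973707e-03  8.41778598e+01] 53.75
{'score': 0.77, 'c': array([ 0.4201, -0.1201]), 'size': array([163.,  18.]), 'ang': np.float32(101.4), 'mean': array([ 0.4193, -0.1159]), 'rect': [129.9, 80.2, 81.2, 178.9]}
{'score': 0.63, 'c': array([ 0.492 , -0.1197]), 'size': array([162.,  13.]), 'ang': np.float32(83.8), 'mean': array([ 0.4921, -0.1139]), 'rect': [249.7, 58.2, 20.2, 201.5]}
{'score': 0.8, 'c': array([0.222 , 0.4096]), 'size': array([163.,  11.]), 'ang': np.float32(89.8), 'mean': array([0.222 , 0.4096]), 'rect': [94.3, 284.3, 55.0, 4.4]}
{'score': 0.75, 'c': array([ 0.4143, -0.0971]), 'size': array([117.,  13.]), 'ang': np.float32(101.9), 'mean': array([ 0.4144, -0.0972]), 'rect': [286.4, 209.5, 39.1, 12.8]}
{'score': 0.64, 'c': array([ 0.4937, -0.0946]), 'size': array([102.,  12.]), 'ang': np.float32(83.6), 'mean': array([ 0.4942, -0.0896]), 'rect': [286.1, 184.0, 35.2, 6.8]}
{'score': 0.59, 'c': array([ 0.6884, -0.0845]), 'size': array([99., 20.]), 'ang': np.float32(110.8), 'mean': array([ 0.6904, -0.0871]), 'rect': [279.7, 115.4, 35.1, 11.3]}
{'score': 0.56, 'c': array([0.2735, 0.2213]), 'size': array([158.,  14.]), 'ang': np.float32(81.8), 'mean': array([0.2734, 0.2202]), 'rect': [164.2, 261.6, 53.4, 10.5]}
{'score': 0.55, 'c': array([ 0.7326, -0.0564]), 'size': array([91., 19.]), 'ang': np.float32(173.4), 'mean': array([ 0.7334, -0.0556]), 'rect': [285.8, 90.7, 8.0, 31.4]}
{'score': 0.66, 'c': array([0.5798, 0.3125]), 'size': array([124.,  95.]), 'ang': np.float32(4.5), 'mean': array([0.5804, 0.312 ]), 'rect': [133.9, 131.3, 41.1, 44.7]}
```

View pics/w29.png

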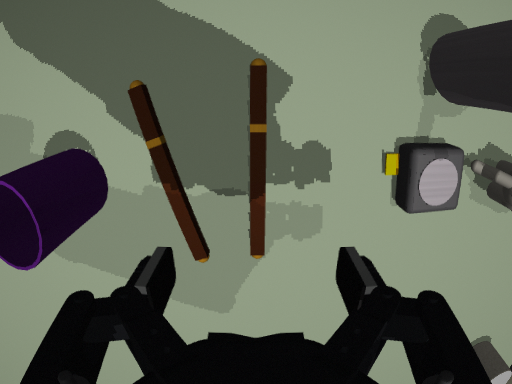

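>>> play_rows([
  [[0.03,-0.02,-0.2,0,0.5],[0,0,-0.5,0,0.5],[0,0,-0.6,0,0.5],[0,0,-0.34,0,0.5],[0,0,0,0,0.7]],
], force=20)

```text
time: 54.45
eef_pos: [0.4873, -0.1482, 0.0191]
orientation: [-179.8, -0.0, 84.2]
wrist_force: [-0.2, 0.0, -0.7]
opening: 0.343
```

>>> play_rows([
  [[0,0,0,0,1],[0,0,0,0,1],[0,0,0,0,1],[0,0,0,0,1],[0,0,0,0,1]],
])

```text
time: 54.95
eef_pos: [0.4887, -0.1487, 0.0218]
orientation: [179.9, 0.0, 84.2]
wrist_force: [-0.3, -0.4, -0.2]
opening: 0.13
```

>>> play_rows([
  [[0,0,0.2,0,1],[0,0,0.5,0,1],[0,0,0.9,0,1],[0,0,0.9,0,1],[0.1,0.1,0.3,0,1]],
])

```text
time: 55.45
eef_pos: [0.494, -0.1452, 0.166]
orientation: [179.7, 0.0, 84.1]
wrist_force: [0.2, -0.7, -0.1]
opening: 0.128
```

>>> play_rows([
  [[0,0.7,0,0.3,1],[0,0.8,0,0.3,1],[0.4,0.8,0,0.3,1],[0.6,0.6,0,0.1,1],[0.8,0.2,0,0,1]],
])

```text
time: 55.95
eef_pos: [0.5831, 0.016, 0.1622]
orientation: [-179.9, -0.1, 90.5]
wrist_force: [0.8, -0.4, 0.2]
opening: 0.129
```

>>> play_rows([
  [[0.8,0,0,0,1],[0.7,0,0,0,1],[0.3,0,0,0,1],[0,0,0,0,1],[0,0,0,0,1]],
])

```text
time: 56.45
eef_pos: [0.6726, 0.011, 0.1615]
orientation: [-179.9, 0.0, 90.2]
wrist_force: [-0.2, 0.3, -0.5]
opening: 0.124
```

```bash
python3 - <<'E'
from h import *
s=snap('wrist','w30.png'); p=r.get_obs()
print(p['eef_pos'],p['orientation'],p['time'])
E
```

```text
[0.6722888  0.01107923 0.16157123] [-1.79945300e+02  5.97815433e-03  9.01494589e+01] 56.5
```

View pics/w30.png

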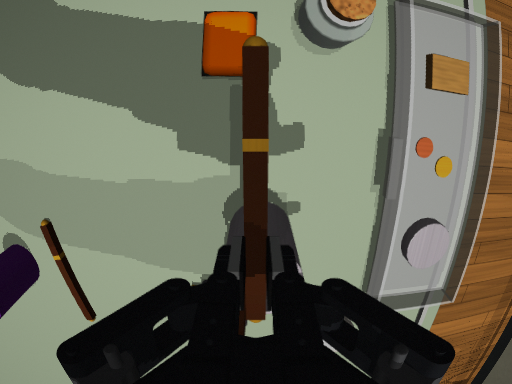

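>>> play_rows([
  [[0.18,0,-0.3,0,1],[0,0,-0.3,0,1],[0,0,-0.16,0,1],[0,0,-0.06,0,1],[0,0,-0.06,0,1]],
])

```text
time: 57.0
eef_pos: [0.6818, 0.0123, 0.1171]
orientation: [-179.9, -0.1, 90.2]
wrist_force: [-3.2, 4.4, 8.3]
opening: 0.129
```

>>> play_rows([
  [[0,0,-0.08,0,1],[0,0,-0.08,0,1],[0,0,-0.08,0,1],[0,0,-0.08,0,1],[0,0,-0.08,0,1]],
])

```text
time: 57.5
eef_pos: [0.6817, 0.0121, 0.0978]
orientation: [-179.9, -0.1, 90.2]
wrist_force: [-6.4, 2.5, 14.0]
opening: 0.127
```

>>> play_rows([
  [[0,0,0,0,1],[0,0,0,0,1],[0,0.05,0.3,0,1],[0,0.05,0.9,0,1],[0,0,0.9,0,1]],
])

```text
time: 58.0
eef_pos: [0.6818, 0.0166, 0.2033]
orientation: [-179.9, 0.0, 90.2]
wrist_force: [0.4, 0.2, -0.2]
opening: 0.129
```

>>> play_rows([
  [[0,0,0.3,0,1],[0,0,0,0,1],[0,0,0,0,1],[0,0,0,0,1],[0,0,0,0,1]],
])

```text
time: 58.5
eef_pos: [0.6818, 0.0164, 0.2159]
orientation: [-179.9, 0.0, 90.2]
wrist_force: [-0.7, -0.7, -0.6]
opening: 0.131
```

```bash
python3 - <<'E'
from h import *
s=snap('wrist','w31.png'); p=r.get_obs()
print(p['eef_pos'],p['orientation'],p['time'])
E
```

```text
[0.68190684 0.0163302  0.21608567] [-1.79887281e+02  1.18583813e-02  9.01664281e+01] 58.55
```

View pics/w31.png

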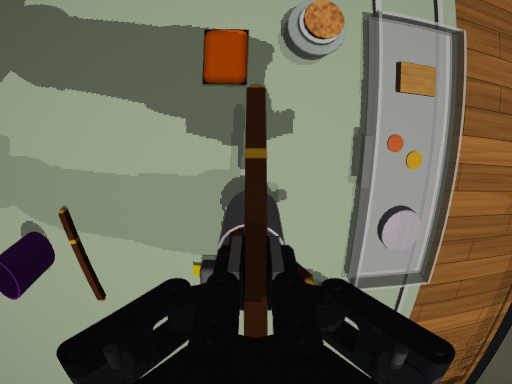

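>>> play_rows([
  [[-0.0985,-0.058,0,-1,1],[-0.0985,-0.058,0,-1,1],[-0.0985,-0.058,0,-1,1],[-0.0985,-0.058,0,-1,1],[-0.0985,-0.058,0,-1,1]],
])

```text
time: 59.05
eef_pos: [0.6573, 0.0016, 0.2166]
orientation: [-179.9, 0.0, 59.9]
wrist_force: [0.2, 1.4, -0.2]
opening: 0.129
```

>>> play_rows([
  [[-0.0985,-0.058,0,-1,1],[-0.0985,-0.058,0,-1,1],[-0.0985,-0.058,0,-1,1],[-0.0985,-0.058,0,-1,1],[-0.0985,-0.058,0,-1,1]],
])

```text
time: 59.55
eef_pos: [0.6327, -0.0128, 0.2167]
orientation: [-180.0, 0.1, 29.9]
wrist_force: [0.4, 0.3, 0.1]
opening: 0.129
```

>>> play_rows([
  [[-0.0985,-0.058,0,-1,1],[-0.0985,-0.058,0,-1,1],[-0.0985,-0.058,0,-1,1],[-0.0985,-0.058,0,-1,1],[-0.0985,-0.058,0,-1,1]],
])

```text
time: 60.05
eef_pos: [0.6081, -0.0272, 0.2167]
orientation: [180.0, 0.1, -0.1]
wrist_force: [0.2, -0.4, -0.0]
opening: 0.13
```

>>> play_rows([
  [[0,0,-0.1,0,1],[0,0,0,0,1],[0,0,0,0,1],[0,0,0,0,1],[0,0,0,0,1]],
])

```text
time: 60.55
eef_pos: [0.6087, -0.0272, 0.2123]
orientation: [-180.0, -0.0, 0.2]
wrist_force: [-0.1, -0.1, 0.4]
opening: 0.13
```

```bash
python3 - <<'E'
from h import *
s=snap('wrist','w32.png'); p=r.get_obs()
print(p['eef_pos'],p['orientation'],p['time'])
s=snap('scene','s32.png')
cv2.imwrite('pics/s32c.png',cv2.resize(s['image'][130:330,130:380],None,fx=3,fy=3))
E
```

```text
[ 0.60865765 -0.02722754  0.21242377] [-1.79993694e+02 -1.63030928e-02  2.10610726e-01] 60.6
```

View pics/w32.png

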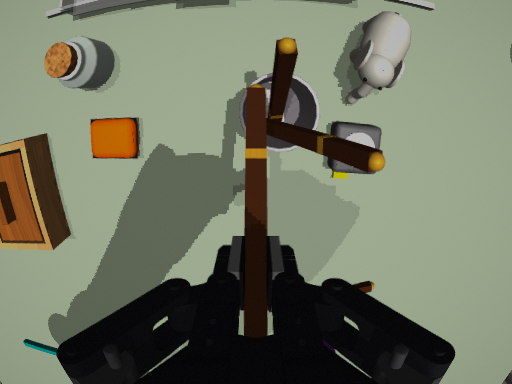

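View pics/s32c.png

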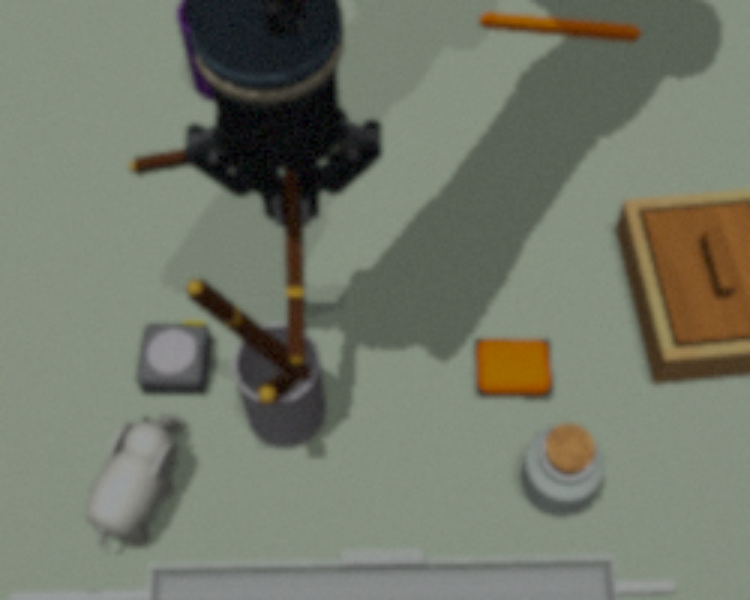

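>>> play_rows([
  [[-0.04,0,0,0,1],[0,0,-0.3,0,1],[0,0,-0.3,0,1],[0,0,-0.3,0,1],[0.1,0,0,0,1]],
])

```text
time: 61.15
eef_pos: [0.6091, -0.0269, 0.1642]
orientation: [-180.0, 0.4, 0.1]
wrist_force: [-6.1, -2.3, 0.8]
opening: 0.128
```

>>> play_rows([
  [[0.11,0,0.11,0,1],[0.11,0,0.11,0,1],[0.11,0,0.1,0,1],[0.11,0,0.1,0,1],[0.05,0,0.03,0,1]],
])

```text
time: 61.65
eef_pos: [0.6368, -0.0278, 0.191]
orientation: [180.0, -0.1, 0.2]
wrist_force: [-4.8, -2.6, -0.1]
opening: 0.129
```

```bash
python3 - <<'E'
from h import *
s=snap('wrist','w33.png'); p=r.get_obs()
print(p['eef_pos'],p['wrist_force'])
E
```

```text
[ 0.63683182 -0.02778268  0.19095032] [-3.64537071 -3.06129037  3.24976654]
```

View pics/w33.png

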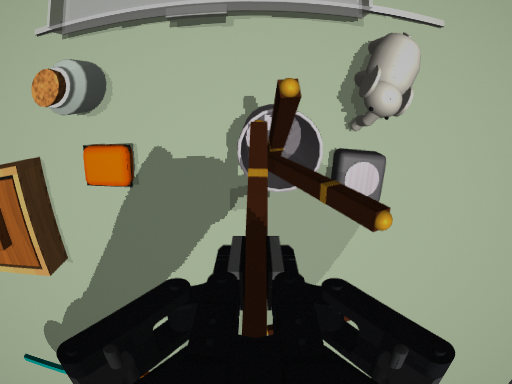

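Good, rotating well. Continue.

>>> play_rows([
  [[0.14,0,0.1,0,1],[0.14,0,0.09,0,1],[0.14,0,0.07,0,1],[0.12,0,0.04,0,1],[0,0,0,0,1]],
])

```text
time: 62.2
eef_pos: [0.6641, -0.0274, 0.2055]
orientation: [180.0, -0.1, 0.2]
wrist_force: [-3.7, -3.1, 5.6]
opening: 0.132
```

>>> play_rows([
  [[-0.06,0,0,0,1],[0,0,-0.3,0,1],[0,0,-0.3,0,1],[0,0,-0.3,0,1],[0,0,-0.1,0,1]],
])

```text
time: 62.7
eef_pos: [0.6596, -0.026, 0.1526]
orientation: [-179.9, 0.1, 0.2]
wrist_force: [-0.3, 0.5, -0.4]
opening: 0.131
```

```bash
python3 - <<'E'
from h import *
s=snap('wrist','w34.png'); p=r.get_obs()
print(p['eef_pos'],p['wrist_force'])
s=snap('scene','s34.png')
cv2.imwrite('pics/s34c.png',cv2.resize(s['image'][130:330,130:380],None,fx=3,fy=3))
E
```

```text
[ 0.65954618 -0.02620104  0.15252707] [ 0.07662121  0.49574964 -0.44766939]
```

View pics/w34.png

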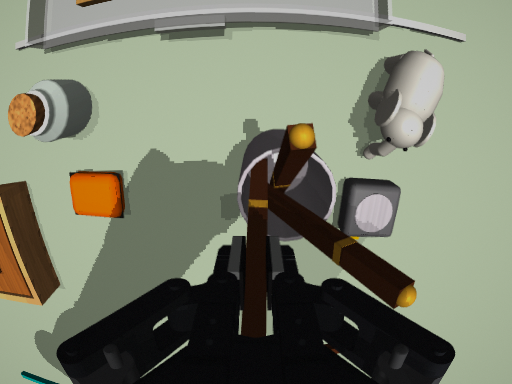

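View pics/s34c.png

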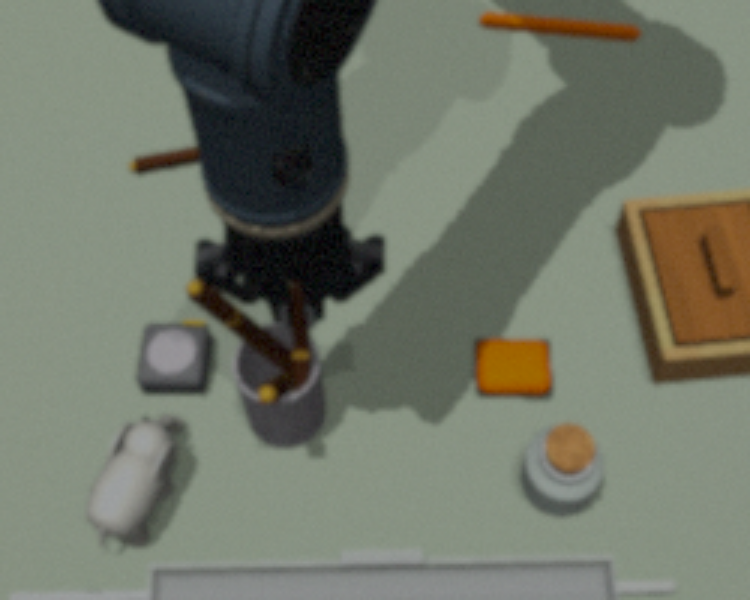

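>>> play_rows([
  [[0,0,-0.15,0,1],[0,0,-0.15,0,1],[0,0,0,0,1],[0,0,0,0,0.8],[0,0,0,0,0.65]],
])

```text
time: 63.3
eef_pos: [0.6599, -0.0268, 0.1399]
orientation: [-180.0, 0.0, 0.2]
wrist_force: [0.4, -0.8, -0.1]
opening: 0.34
```

>>> play_rows([
  [[0,0,0,0,0.65],[0,0,0.3,0,0.65],[0,0,0.8,0,0.65],[0,0,0.8,0,0.6],[0,0,0.4,0,0]],
])

```text
time: 63.8
eef_pos: [0.6608, -0.0282, 0.2597]
orientation: [179.9, -0.3, 0.1]
wrist_force: [1.2, -0.0, -0.7]
opening: 0.553
```

```bash
python3 - <<'E'
from h import *
s=snap('wrist','w35.png'); p=r.get_obs()
print(p['eef_pos'],p['wrist_force'],p['time'])
s=snap('scene','s35.png')
cv2.imwrite('pics/s35c.png',cv2.resize(s['image'][130:330,130:380],None,fx=3,fy=3))
t=snap('top','t35.png')
show(found(t,'top','pen_a',.009))
E
```

```text
[ 0.66155673 -0.02848141  0.26192403] [ 0.46752495 -0.66007943  1.55899732] 63.85
{'score': 0.57, 'c': array([ 0.4191, -0.1223]), 'size': array([160.,  17.]), 'ang': np.float32(101.5), 'mean': array([ 0.4196, -0.1236]), 'rect': [286.3, 206.2, 54.9, 16.4]}
{'score': 0.45, 'c': array([ 0.6942, -0.1006]), 'size': array([61., 20.]), 'ang': np.float32(110.2), 'mean': array([ 0.6943, -0.102 ]), 'rect': [293.7, 114.4, 21.7, 7.7]}
{'score': 0.39, 'c': array([0.2646, 0.1587]), 'size': array([32., 13.]), 'ang': np.float32(80.5), 'mean': array([0.2643, 0.1586]), 'rect': [207.3, 269.4, 11.9, 4.1]}
```

View pics/w35.png

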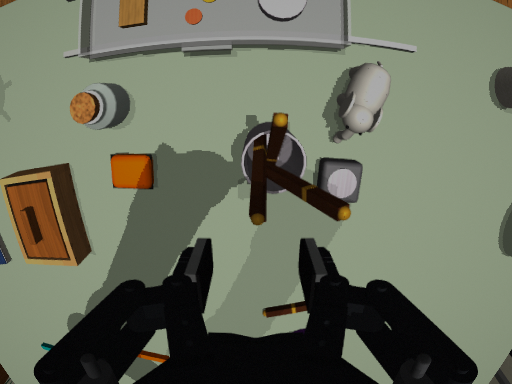

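View pics/s35c.png

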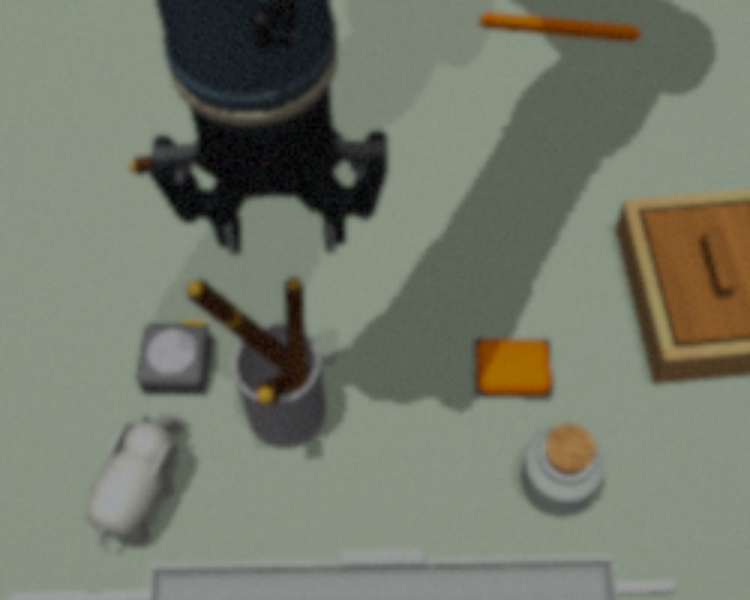

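>>> play_rows([
  [[-0.278,-0.143,0,0.995,0],[-0.278,-0.143,0,0.995,0],[-0.278,-0.143,0,0.995,0],[-0.278,-0.143,0,0.995,0],[-0.278,-0.143,0,0.995,0]],
])

```text
time: 64.5
eef_pos: [0.5893, -0.0628, 0.2538]
orientation: [-179.9, 0.1, 30.3]
wrist_force: [0.1, 0.4, -0.3]
opening: 0.999
```

>>> play_rows([
  [[-0.278,-0.143,0,0.995,0],[-0.278,-0.143,0,0.995,0],[-0.278,-0.143,-0.32,0.995,0],[-0.278,-0.143,-0.32,0.995,0],[-0.278,-0.143,-0.32,0.995,0]],
])

```text
time: 65.0
eef_pos: [0.5198, -0.0985, 0.2056]
orientation: [-179.9, 0.0, 60.1]
wrist_force: [0.0, -0.5, -0.5]
opening: 0.998
```

>>> play_rows([
  [[-0.278,-0.143,-0.32,0.995,0],[-0.278,-0.143,-0.32,0.995,0],[-0.278,-0.143,-0.32,0.995,0],[-0.278,-0.143,-0.32,0.995,0],[-0.278,-0.143,-0.32,0.995,0]],
])

```text
time: 65.5
eef_pos: [0.4502, -0.1343, 0.1257]
orientation: [-179.9, -0.0, 90.0]
wrist_force: [-0.0, -0.8, -0.5]
opening: 0.997
```

>>> play_rows([
  [[-0.278,-0.143,-0.32,0.995,0],[-0.278,-0.143,-0.32,0.995,0],[0,0,0,0,0],[0,0,0,0,0],[0,0,0,0,0]],
])

```text
time: 66.0
eef_pos: [0.4247, -0.1485, 0.0952]
orientation: [180.0, 0.0, 101.6]
wrist_force: [0.0, 0.1, 0.9]
opening: 1.001
```

```bash
python3 - <<'E'
from h import *
s=snap('wrist','w36.png'); p=r.get_obs()
print(p['eef_pos'],p['orientation'],p['time'])
show(found(s,'wrist','pen_a',.009,fish=True))
t=snap('top','t36.png'); show(found(t,'top','pen_a',.009))
E
```

```text
[ 0.42481392 -0.1484344   0.09525455] [1.79939296e+02 2.78119927e-02 1.01620213e+02] 66.05
{'score': 0.62, 'c': array([ 0.4193, -0.1207]), 'size': array([163.,  13.]), 'ang': np.float32(101.8), 'mean': array([ 0.4178, -0.1139]), 'rect': [246.3, 56.2, 21.3, 204.1]}
{'score': 0.8, 'c': array([0.2729, 0.2214]), 'size': array([158.,  17.]), 'ang': np.float32(81.8), 'mean': array([0.273 , 0.2196]), 'rect': [162.3, 263.9, 58.9, 9.2]}
{'score': 0.69, 'c': array([0.222, 0.411]), 'size': array([154.,  11.]), 'ang': np.float32(89.9), 'mean': array([0.2221, 0.4203]), 'rect': [94.2, 283.9, 54.5, 5.2]}
{'score': 0.61, 'c': array([ 0.4138, -0.0955]), 'size': array([95., 12.]), 'ang': np.float32(100.2), 'mean': array([ 0.4143, -0.0967]), 'rect': [288.7, 210.8, 33.1, 8.4]}
{'score': 0.49, 'c': array([ 0.6902, -0.088 ]), 'size': array([78., 14.]), 'ang': np.float32(106.2), 'mean': array([ 0.6903, -0.0876]), 'rect': [288.1, 114.5, 23.0, 8.4]}
{'score': 0.45, 'c': array([ 0.7327, -0.0572]), 'size': array([85., 15.]), 'ang': np.float32(176.3), 'mean': array([ 0.7359, -0.0566]), 'rect': [286.8, 93.7, 6.9, 27.8]}
```

View pics/w36.png

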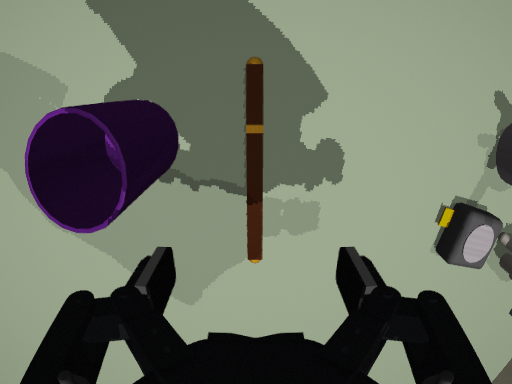

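View pics/t36.png

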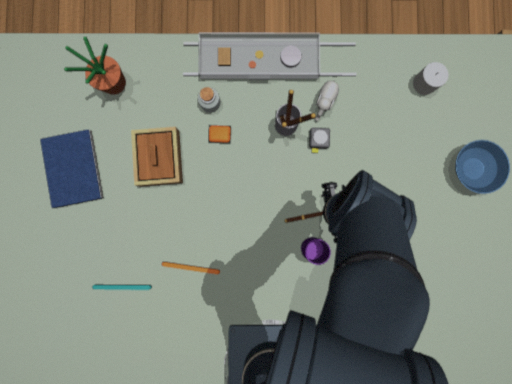

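>>> play_rows([
  [[0.01,-0.02,-0.2,0,0.5],[0,0,-0.5,0,0.5],[0,0,-0.5,0,0.5],[0,0,-0.27,0,0.5],[0,0,0,0,0.7]],
], force=20)

```text
time: 66.7
eef_pos: [0.4232, -0.1495, 0.0194]
orientation: [-179.8, -0.1, 101.6]
wrist_force: [0.6, 0.3, 0.0]
opening: 0.341
```

>>> play_rows([
  [[0,0,0,0,1],[0,0,0,0,1],[0,0,0,0,1],[0,0,0,0,1],[0,0,0,0,1]],
])

```text
time: 67.2
eef_pos: [0.4245, -0.1497, 0.0217]
orientation: [180.0, 0.0, 101.7]
wrist_force: [0.5, -0.2, -0.5]
opening: 0.13
```

>>> play_rows([
  [[0,0,0.2,0,1],[0,0,0.5,0,1],[0,0,0.9,0,1],[0.2,0,0.9,0,1],[0.4,0.1,0.3,0,1]],
])

```text
time: 67.7
eef_pos: [0.4543, -0.1461, 0.166]
orientation: [179.8, 0.1, 101.5]
wrist_force: [0.9, 0.1, -1.7]
opening: 0.13
```

>>> play_rows([
  [[0.2,0.7,0,-0.4,1],[0.4,0.8,0,-0.4,1],[0.6,0.8,0,-0.4,1],[0.7,0.6,0,-0.4,1],[0.7,0.2,0,-0.3,1]],
])

```text
time: 68.2
eef_pos: [0.585, 0.0153, 0.162]
orientation: [-180.0, -0.1, 90.5]
wrist_force: [0.9, -0.5, -0.2]
opening: 0.127
```

>>> play_rows([
  [[0.8,0,0,0,1],[0.7,0,0,0,1],[0.35,0,0,0,1],[0,0,0,0,1],[0,0,0,0,1]],
])

```text
time: 68.7
eef_pos: [0.6759, 0.01, 0.1614]
orientation: [-179.9, 0.0, 90.2]
wrist_force: [-0.2, -0.1, 0.4]
opening: 0.128
```

```bash
python3 - <<'E'
from h import *
s=snap('wrist','w37.png'); p=r.get_obs()
print(p['eef_pos'],p['orientation'],p['time'])
s=snap('scene','s37.png')
cv2.imwrite('pics/s37c.png',cv2.resize(s['image'][130:330,130:380],None,fx=3,fy=3))
E
```

```text
[0.67561719 0.01006064 0.16157399] [-1.79942884e+02  5.08903726e-03  9.02407544e+01] 68.75
```

View pics/s37c.png

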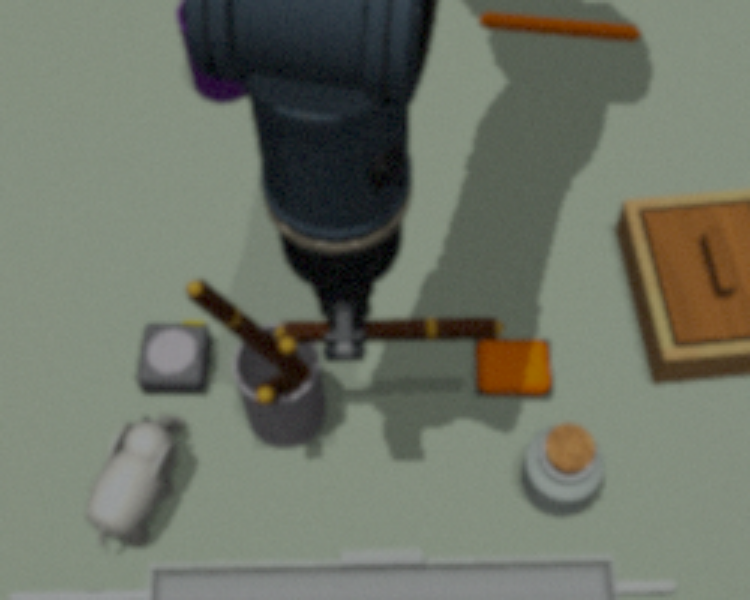

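View pics/w37.png

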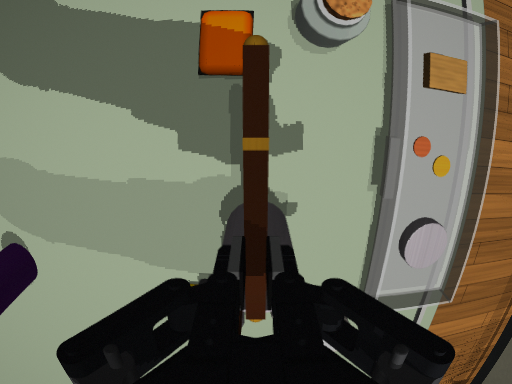

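>>> play_rows([
  [[0,0,0.6,0,1],[0,0.1,0.6,0,1],[0.2,0,0,0,1],[0,0,0,0,1],[0,0,0,0,1]],
])

```text
time: 69.3
eef_pos: [0.6857, 0.0153, 0.2204]
orientation: [-179.9, -0.0, 90.3]
wrist_force: [-0.5, -0.0, -0.6]
opening: 0.126
```

```bash
python3 - <<'E'
from h import *
s=snap('wrist','w38.png'); p=r.get_obs()
print(p['eef_pos'],p['orientation'],p['time'])
s=snap('scene','s38.png')
cv2.imwrite('pics/s38c.png',cv2.resize(s['image'][130:330,130:380],None,fx=3,fy=3))
E
```

```text
[0.68560774 0.01521023 0.22020597] [-1.79872177e+02 -2.53141491e-03  9.02521379e+01] 69.35
```

View pics/s38c.png

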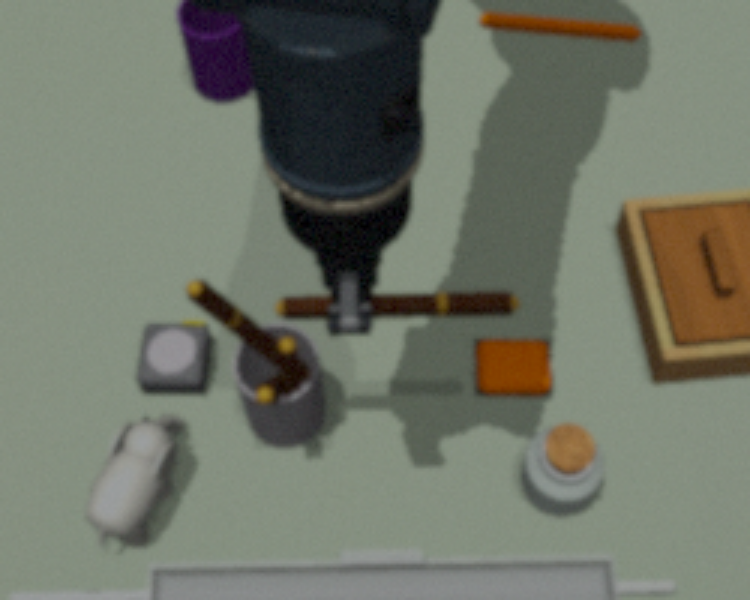

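```bash
python3 - <<'E'
from h import *
s=snap('scene')
for z in (.14,.15,.16,.17): print(z,onplane(s,[225.5,244.8],z), onplane(s,[218.3,261.5],z),onplane(s,[195,226],z))
t=snap('top','t38.png'); cv2.imwrite('pics/t38c.png',cv2.resize(t['image'][70:170,240:350],None,fx=6,fy=6))
E
```

```text
0.14 [[ 0.68502092 -0.03331694]] [[ 0.72301387 -0.04741704]] [[ 0.63789227 -0.10268432]]
0.15 [[ 0.68962571 -0.03238673]] [[ 0.72710291 -0.04629542]] [[ 0.64313683 -0.10081245]]
0.16 [[ 0.69423049 -0.03145653]] [[ 0.73119194 -0.04517381]] [[ 0.64838139 -0.09894059]]
0.17 [[ 0.69883528 -0.03052632]] [[ 0.73528097 -0.04405219]] [[ 0.65362594 -0.09706872]]
```

View pics/t38c.png

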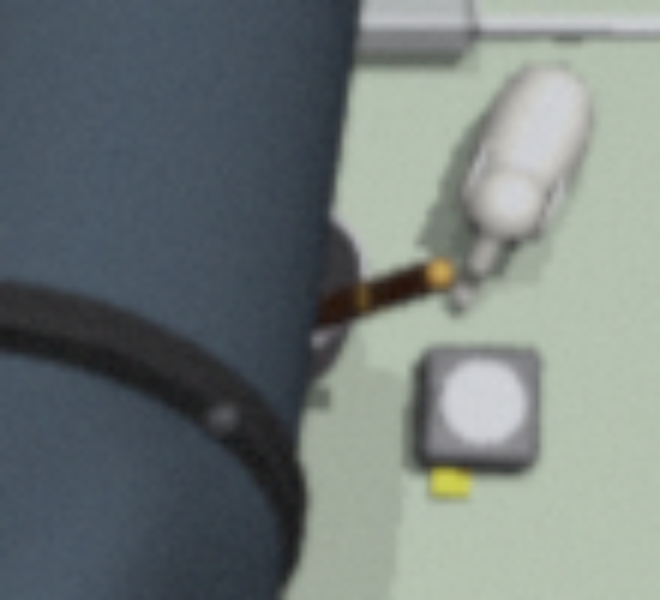

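>>> play_rows([
  [[-0.33,-0.06,0,0,1],[0,0,0,0,1],[0,0,-0.6,0,1],[0,0,-0.7,0,1],[0,0,-0.55,0,1]],
])

```text
time: 70.0
eef_pos: [0.67, 0.0126, 0.127]
orientation: [-180.0, -0.0, 90.3]
wrist_force: [-0.2, 0.5, -0.2]
opening: 0.131
```

>>> play_rows([
  [[0,0,-0.06,0,1],[0,0,-0.08,0,1],[0,0,-0.08,0,1],[0,0,-0.08,0,1],[0,0,-0.08,0,1]],
])

```text
time: 70.5
eef_pos: [0.6713, 0.0134, 0.1122]
orientation: [179.8, -0.1, 90.3]
wrist_force: [-2.8, 3.5, 9.6]
opening: 0.129
```

>>> play_rows([
  [[0,0,-0.08,0,1],[0,0,-0.06,0,1],[0,0,-0.05,0,1],[0,0,0,0,1],[0,0,0,0,1]],
])

```text
time: 71.0
eef_pos: [0.6713, 0.0133, 0.1028]
orientation: [179.8, -0.1, 90.3]
wrist_force: [-3.8, 4.0, 7.3]
opening: 0.126
```

```bash
python3 - <<'E'
from h import *
s=snap('wrist','w39.png'); p=r.get_obs()
print(p['eef_pos'],p['orientation'],p['time'])
s=snap('scene','s39.png')
cv2.imwrite('pics/s39c.png',cv2.resize(s['image'][130:330,130:380],None,fx=3,fy=3))
E
```

```text
[0.67130138 0.01332079 0.1027792 ] [ 1.79828328e+02 -9.94821565e-02  9.03028314e+01] 71.05
```

View pics/w39.png

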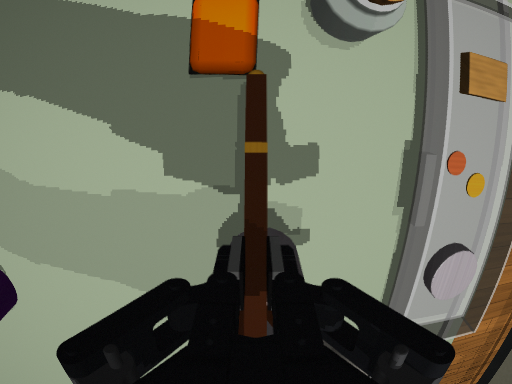

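View pics/s39c.png

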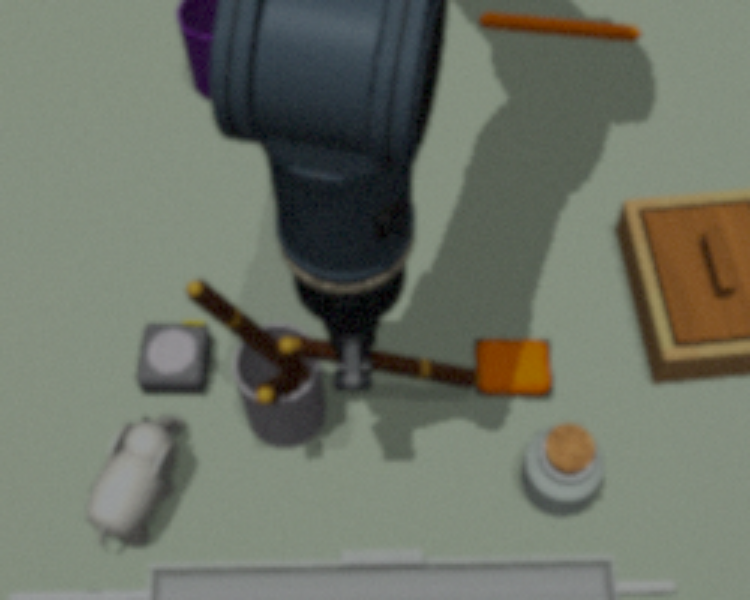

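>>> play_rows([
  [[0,-0.06,-0.03,0,1],[0,-0.02,-0.03,0,1],[0,0,-0.05,0,1],[0,0,0,0,1],[0,0,0,0,1]],
])

```text
time: 71.6
eef_pos: [0.6713, 0.011, 0.0974]
orientation: [179.8, -0.2, 90.4]
wrist_force: [-4.6, 8.3, 10.3]
opening: 0.128
```

```bash
python3 - <<'E'
from h import *
s=snap('wrist','w40.png'); p=r.get_obs()
print(p['eef_pos'],p['wrist_force'],p['time'])
q=p['eef_pos']
im=s['image'][50:110,230:290]; cv2.imwrite('pics/w40c.png',cv2.resize(im,None,fx=8,fy=8))
for y in (70,74,78,82): print(y,pang(s,[257,y],[q[0],q[1],q[2]-.0157],.112,90))
E
```

```text
[0.67128604 0.01100145 0.09741529] [-3.87892411  8.09246752  9.50674301] 71.65
70 (np.float64(27.75), np.float64(2.389765157716799), array([0.67128604, 0.11012007, 0.02956646]))
74 (np.float64(30.25), np.float64(2.410601278097252), array([0.67128604, 0.10775103, 0.02529261]))
78 (np.float64(32.75), np.float64(2.4319559665726334), array([0.67128604, 0.10519782, 0.02112615]))
82 (np.float64(35.0), np.float64(2.46001457986831), array([0.67128604, 0.10274648, 0.01747473]))
```

View pics/w40c.png

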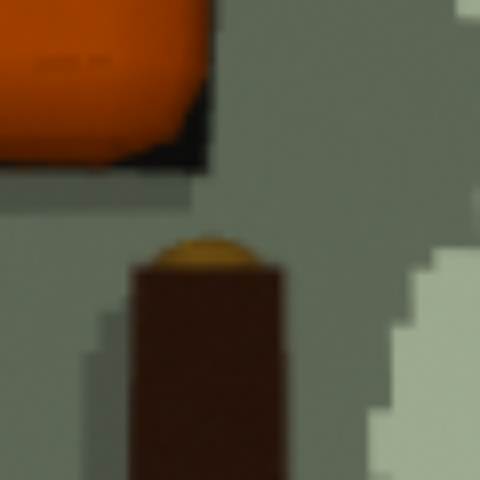

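>>> play_rows([
  [[0,-0.02,-0.05,0,1],[0,0,-0.05,0,1],[0,0,0,0,1],[0,0.05,0.3,0,1],[0,0.05,0.9,0,1]],
])

```text
time: 72.15
eef_pos: [0.6686, 0.0125, 0.1486]
orientation: [-179.7, 0.0, 90.3]
wrist_force: [0.6, 0.2, 0.3]
opening: 0.127
```

>>> play_rows([
  [[0,0,0.9,0,1],[0,0,0.3,0,1],[0,0,0,0,1],[0,0,0,0,1],[0,0,0,0,1]],
])

```text
time: 72.65
eef_pos: [0.6697, 0.0123, 0.2091]
orientation: [-179.9, 0.0, 90.3]
wrist_force: [-0.0, 0.0, -0.2]
opening: 0.132
```

```bash
python3 - <<'E'
from h import *
s=snap('wrist','w41.png'); p=r.get_obs()
print(p['eef_pos'],p['wrist_force'],p['time'])
q=p['eef_pos']
for y in (82,84,86,88): print(y,pang(s,[257,y],[q[0],q[1],q[2]-.0157],.112,90))
E
```

```text
[0.6696546  0.01230595 0.20880247] [-0.26482094 -0.37798637 -0.80686048] 72.7
82 (np.float64(35.25), np.float64(2.3091676882416015), array([0.6696546, 0.1037698, 0.1284622]))
84 (np.float64(36.5), np.float64(2.305464184260076), array([0.6696546 , 0.10233792, 0.12648231]))
86 (np.float64(37.75), np.float64(2.312220049625053), array([0.6696546 , 0.10086318, 0.12453413]))
88 (np.float64(38.75), np.float64(2.3037817444607276), array([0.6696546 , 0.09965301, 0.12299904]))
```

View pics/w41.png

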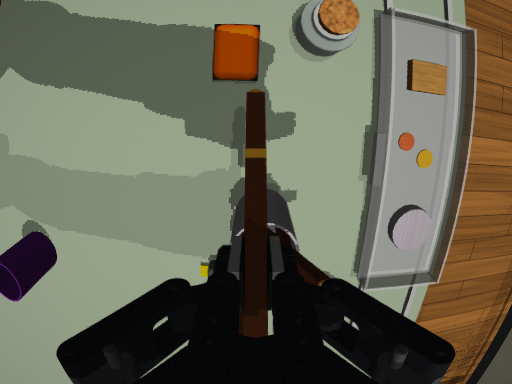

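>>> play_rows([
  [[0,0,0.6,0,1],[0,0,0.6,0,1],[-0.084,0,0,-1,1],[-0.084,0,0,-1,1],[-0.084,0,0,-1,1]],
])

```text
time: 73.2
eef_pos: [0.6572, 0.0122, 0.2689]
orientation: [-179.9, 0.0, 72.0]
wrist_force: [0.3, -0.2, -0.6]
opening: 0.13
```

>>> play_rows([
  [[-0.084,-0.12,0,-1,1],[-0.084,-0.12,0,-1,1],[-0.084,-0.12,0,-1,1],[-0.084,-0.12,0,-1,1],[-0.084,-0.12,0,-1,1]],
])

```text
time: 73.7
eef_pos: [0.6361, -0.0179, 0.2687]
orientation: [-179.9, 0.1, 42.0]
wrist_force: [-0.1, 0.5, -0.3]
opening: 0.127
```

>>> play_rows([
  [[-0.084,-0.12,0,-1,1],[-0.084,-0.12,0,-1,1],[-0.084,-0.12,0,-1,1],[-0.084,-0.12,0,-1,1],[-0.084,-0.12,0,-1,1]],
])

```text
time: 74.2
eef_pos: [0.6151, -0.0479, 0.2688]
orientation: [-180.0, 0.1, 12.0]
wrist_force: [0.2, -0.6, 0.8]
opening: 0.127
```

>>> play_rows([
  [[-0.084,-0.12,0,-1,1],[-0.084,-0.12,0,-1,1],[0,0,0,0,1],[0,0,0,0,1],[0,0,0,0,1]],
])

```text
time: 74.7
eef_pos: [0.6074, -0.0592, 0.2694]
orientation: [-180.0, 0.0, 0.4]
wrist_force: [-0.3, 0.1, -1.0]
opening: 0.131
```

```bash
python3 - <<'E'
from h import *
s=snap('wrist','w42.png'); p=r.get_obs()
print(p['eef_pos'],p['orientation'],p['time'])
s=snap('scene','s42.png')
cv2.imwrite('pics/s42c.png',cv2.resize(s['image'][130:330,130:380],None,fx=3,fy=3))
E
```

```text
[ 0.60739129 -0.05930929  0.2695292 ] [-1.79987335e+02  1.68651371e-02  4.01925590e-01] 74.75
```

View pics/w42.png

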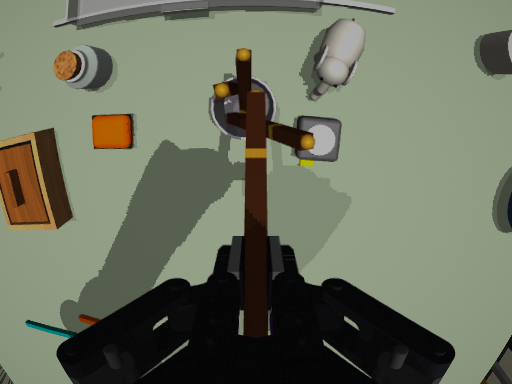

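View pics/s42c.png

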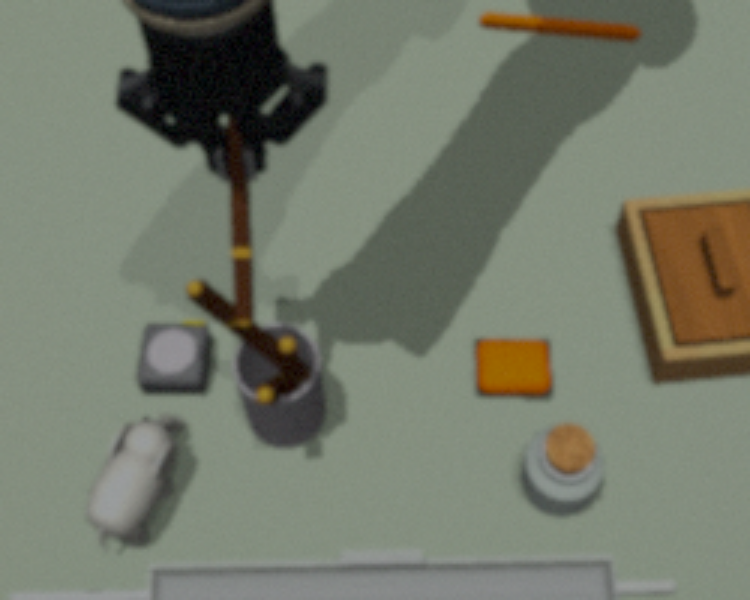

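>>> play_rows([
  [[0,0,-0.5,0,1],[0,0,-0.5,0,1],[0,0,-0.4,0,1],[0,0,-0.3,0,1],[0,0,0,0,1]],
])

```text
time: 75.3
eef_pos: [0.6067, -0.059, 0.1831]
orientation: [-180.0, 0.1, 0.3]
wrist_force: [0.2, 0.2, -0.1]
opening: 0.129
```

```bash
python3 - <<'E'
from h import *
s=snap('wrist','w43.png'); p=r.get_obs()
print(p['eef_pos'],p['wrist_force'],p['time'])
E
```

```text
[ 0.60708786 -0.05954766  0.18442115] [-0.77469013 -0.86170922 -0.22159951] 75.35
```

View pics/w43.png

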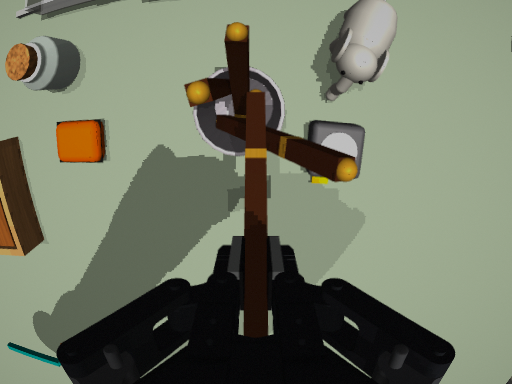

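>>> play_rows([
  [[0,-0.02,-0.16,0,1],[0.06,0,0,0,1],[0.11,0,0.11,0,1],[0.11,0,0.11,0,1],[0.11,0,0.1,0,1]],
])

```text
time: 75.85
eef_pos: [0.6276, -0.0608, 0.1939]
orientation: [180.0, -0.1, 0.3]
wrist_force: [0.3, -0.3, 0.4]
opening: 0.129
```

>>> play_rows([
  [[0.11,0,0.1,0,1],[0.11,0,0.09,0,1],[0.12,0,0.08,0,1],[0,0,0,0,1],[0,0,0,0,1]],
])

```text
time: 76.35
eef_pos: [0.6437, -0.0608, 0.2062]
orientation: [180.0, 0.0, 0.3]
wrist_force: [-0.0, 0.5, -0.3]
opening: 0.131
```

```bash
python3 - <<'E'
from h import *
s=snap('wrist','w44.png'); p=r.get_obs()
print(p['eef_pos'],p['wrist_force'],p['time'])
E
```

```text
[ 0.64344598 -0.06079143  0.20603035] [-0.4016781   0.71664987 -0.45074137] 76.4
```

View pics/w44.png

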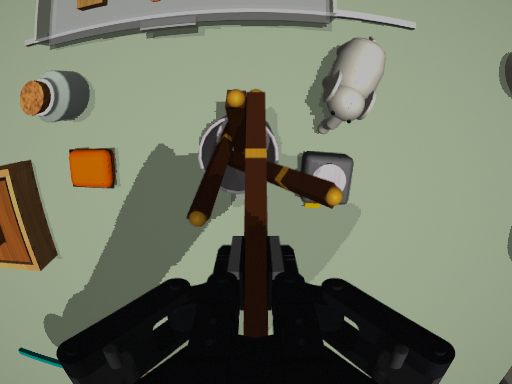

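>>> play_rows([
  [[-0.35,0,0.05,0,1],[-0.35,0,0,0,1],[0,0,0,0,1],[0,0,-0.4,0,1],[0,0,-0.3,0,1]],
])

```text
time: 76.9
eef_pos: [0.6091, -0.0602, 0.1731]
orientation: [-180.0, -0.0, 0.3]
wrist_force: [0.6, 2.9, 5.5]
opening: 0.129
```

>>> play_rows([
  [[0.1,0,-0.03,0,1],[0.08,0,0,0,1],[0.06,0,0,0,1],[0,0,0,0,1],[0,0,0,0,1]],
])

```text
time: 77.4
eef_pos: [0.6181, -0.0609, 0.1723]
orientation: [-179.9, 0.3, 0.2]
wrist_force: [-13.1, 1.4, 7.2]
opening: 0.13
```

```bash
python3 - <<'E'
from h import *
s=snap('wrist','w45.png'); p=r.get_obs()
print(p['eef_pos'],p['wrist_force'],p['time'])
E
```

```text
[ 0.61811382 -0.06090495  0.17230889] [-11.87821547   1.94954041   6.86794037] 77.45
```

View pics/w45.png

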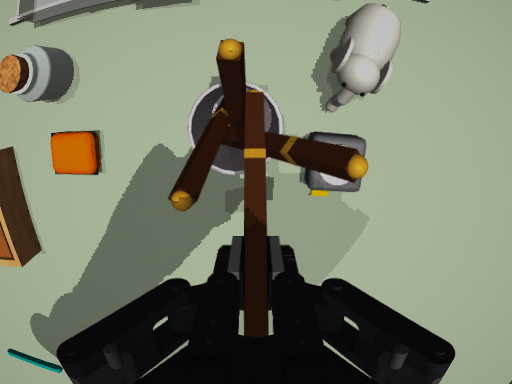

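>>> play_rows([
  [[0.06,0,0.1,0,1],[0.1,0,0.11,0,1],[0.11,0,0.1,0,1],[0.11,0,0.1,0,1],[0,0,0,0,1]],
])

```text
time: 77.95
eef_pos: [0.6407, -0.061, 0.1938]
orientation: [180.0, -0.1, 0.3]
wrist_force: [-3.8, 1.0, 4.7]
opening: 0.132
```

```bash
python3 - <<'E'
from h import *
s=snap('wrist','w46.png'); p=r.get_obs()
print(p['eef_pos'],p['wrist_force'],p['time'])
E
```

```text
[ 0.64048933 -0.06105475  0.1935411 ] [-3.83497056  1.16035843  5.11243083] 78.0
```

View pics/w46.png

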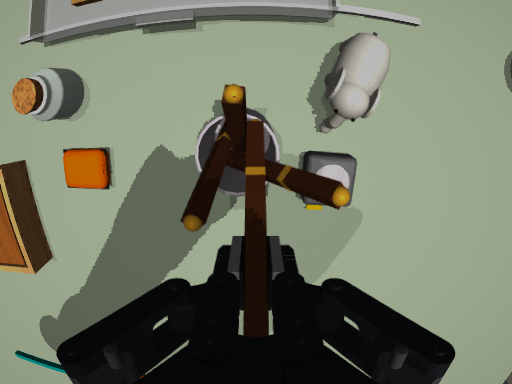

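Rotating. Continue to near vertical.

>>> play_rows([
  [[0.14,0,0.1,0,1],[0.14,0,0.09,0,1],[0.14,0,0.07,0,1],[0.12,0,0.04,0,1],[0,0,0,0,1]],
])

```text
time: 78.5
eef_pos: [0.6679, -0.0609, 0.2079]
orientation: [180.0, -0.1, 0.3]
wrist_force: [1.0, -0.0, -0.1]
opening: 0.127
```

```bash
python3 - <<'E'
from h import *
s=snap('wrist','w47.png'); p=r.get_obs()
print(p['eef_pos'],p['wrist_force'],p['time'])
s=snap('scene','s47.png')
cv2.imwrite('pics/s47c.png',cv2.resize(s['image'][130:330,130:380],None,fx=3,fy=3))
E
```

```text
[ 0.66716052 -0.06087924  0.20762892] [-0.28102746 -0.91908391 -0.99962366] 78.55
```

View pics/w47.png

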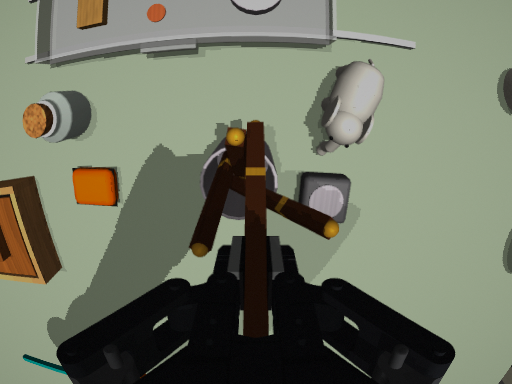

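View pics/s47c.png

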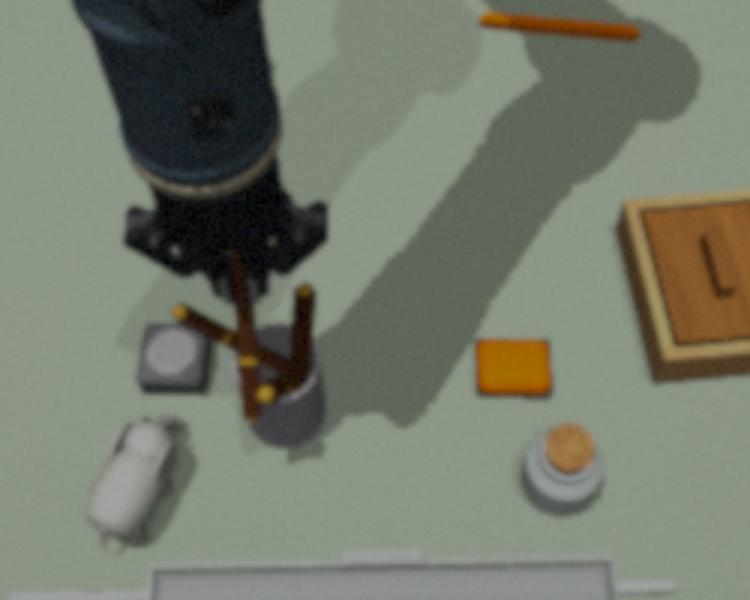

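```bash
python3 - <<'E'
from h import *
s=snap('wrist'); p=r.get_obs();q=p['eef_pos']
for y in (119,122): print(pang(s,[257,y],[q[0],q[1],q[2]-.0157],.112,0))
E
```

```text
(np.float64(55.0), np.float64(1.3390531489920818), array([ 0.73075272, -0.06086505,  0.10005214]))
(np.float64(56.5), np.float64(1.362697159362243), array([ 0.7283291 , -0.06086505,  0.09840196]))
```

>>> play_rows([
  [[0,0,0.4,0,1],[-0.3,0,0,0,1],[-0.4,0,0,0,1],[-0.22,0,0,0,1],[0,0,0,0,1]],
])

```text
time: 79.15
eef_pos: [0.6193, -0.0608, 0.228]
orientation: [-180.0, 0.0, 0.2]
wrist_force: [0.4, 0.1, -0.0]
opening: 0.13
```

```bash
python3 - <<'E'
from h import *
s=snap('wrist','w48.png'); p=r.get_obs()
print(p['eef_pos'],p['wrist_force'],p['time'])
E
```

```text
[ 0.62041919 -0.06056155  0.22803662] [0.90366764 0.85053575 0.77634329] 79.2
```

View pics/w48.png

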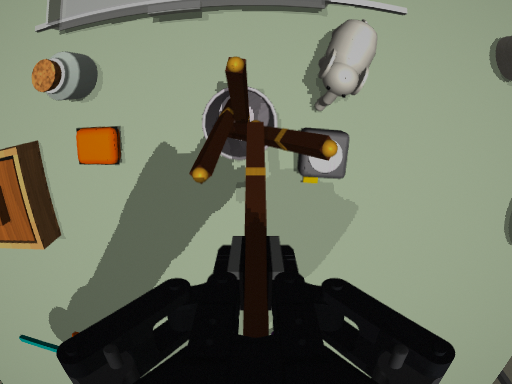

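>>> play_rows([
  [[0.12,0,0,0,1],[0,0,-0.3,0,1],[0,0,-0.3,0,1],[0,0,-0.2,0,1],[0,0,0,0,1]],
])

```text
time: 79.7
eef_pos: [0.6265, -0.0596, 0.1856]
orientation: [-179.9, 0.1, 0.3]
wrist_force: [1.9, 2.4, -1.2]
opening: 0.132
```

```bash
python3 - <<'E'
from h import *
s=snap('wrist','w49.png'); p=r.get_obs()
print(p['eef_pos'],p['wrist_force'],p['time'])
E
```

```text
[ 0.62669885 -0.05995756  0.18659812] [ 1.02374582  1.83981679 -0.73185989] 79.75
```

View pics/w49.png

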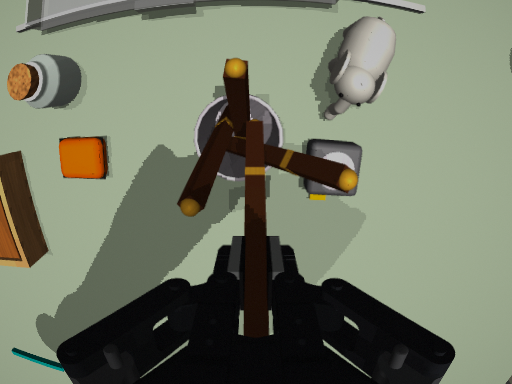

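>>> play_rows([
  [[0,0,-0.12,0,1],[0,0,-0.12,0,1],[0.1,0,0,0,1],[0.1,0,0,0,1],[0,0,0,0,1]],
])

```text
time: 80.25
eef_pos: [0.636, -0.0606, 0.1757]
orientation: [-180.0, 0.1, 0.3]
wrist_force: [-3.5, 1.4, 2.4]
opening: 0.133
```

>>> play_rows([
  [[0.12,0,0.06,0,1],[0.12,0,0.06,0,1],[0.12,0,0.05,0,1],[0.12,0,0.04,0,1],[0,0,0,0,1]],
])

```text
time: 80.75
eef_pos: [0.6603, -0.0606, 0.1861]
orientation: [-180.0, 0.1, 0.3]
wrist_force: [-3.6, 2.6, 1.8]
opening: 0.133
```

```bash
python3 - <<'E'
from h import *
s=snap('wrist','w50.png'); p=r.get_obs()
print(p['eef_pos'],p['wrist_force'],p['time'])
s=snap('scene','s50.png')
cv2.imwrite('pics/s50c.png',cv2.resize(s['image'][130:330,130:380],None,fx=3,fy=3))
E
```

```text
[ 0.66012554 -0.06060037  0.18595926] [-2.56766403  3.04733217  1.89874499] 80.8
```

View pics/w50.png

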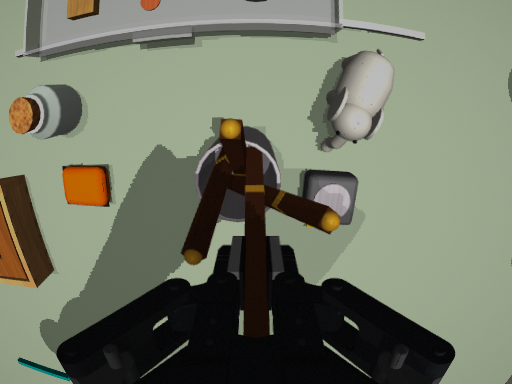

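View pics/s50c.png

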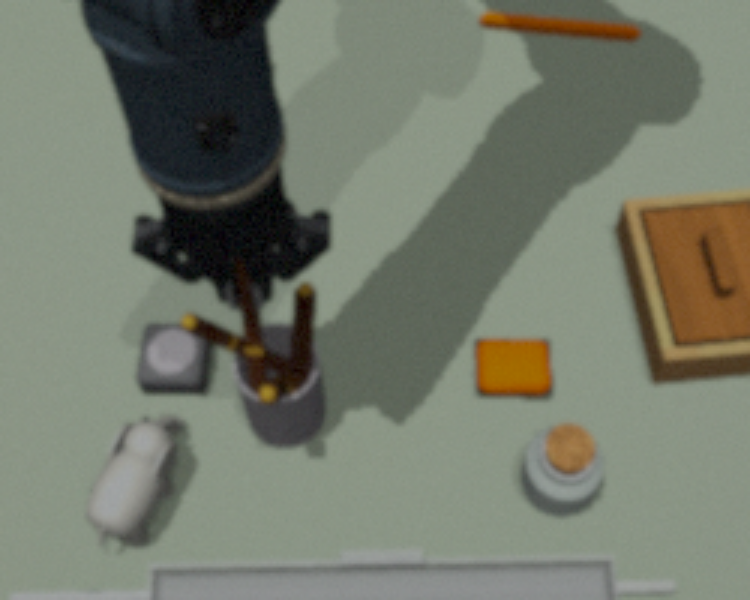

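>>> play_rows([
  [[0.12,0,0.02,0,1],[0.1,0,0.0,0,1],[-0.06,0,0,0,1],[0,0,-0.2,0,1],[0,0,-0.2,0,1]],
])

```text
time: 81.35
eef_pos: [0.6686, -0.0609, 0.1667]
orientation: [180.0, -0.0, 0.2]
wrist_force: [-0.6, 0.9, 2.2]
opening: 0.13
```

>>> play_rows([
  [[0,0,-0.2,0,1],[0,0,-0.2,0,1],[0,0,-0.14,0,1],[0,0,0,0,1],[0,0,0,0,1]],
])

```text
time: 81.85
eef_pos: [0.6723, -0.0583, 0.142]
orientation: [-179.9, -0.4, 0.4]
wrist_force: [5.8, 9.6, 15.1]
opening: 0.13
```

```bash
python3 - <<'E'
from h import *
s=snap('wrist','w51.png'); p=r.get_obs()
print(p['eef_pos'],p['wrist_force'],p['time'])
s=snap('scene','s51.png')
cv2.imwrite('pics/s51c.png',cv2.resize(s['image'][130:330,130:380],None,fx=3,fy=3))
E
```

```text
[ 0.67226914 -0.05826889  0.14191993] [ 5.69845859  8.93627412 14.98984112] 81.9
```

View pics/w51.png

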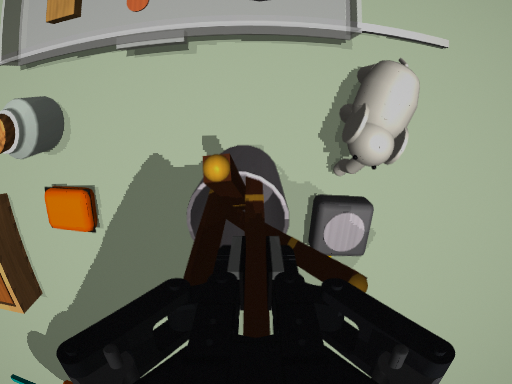

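View pics/s51c.png

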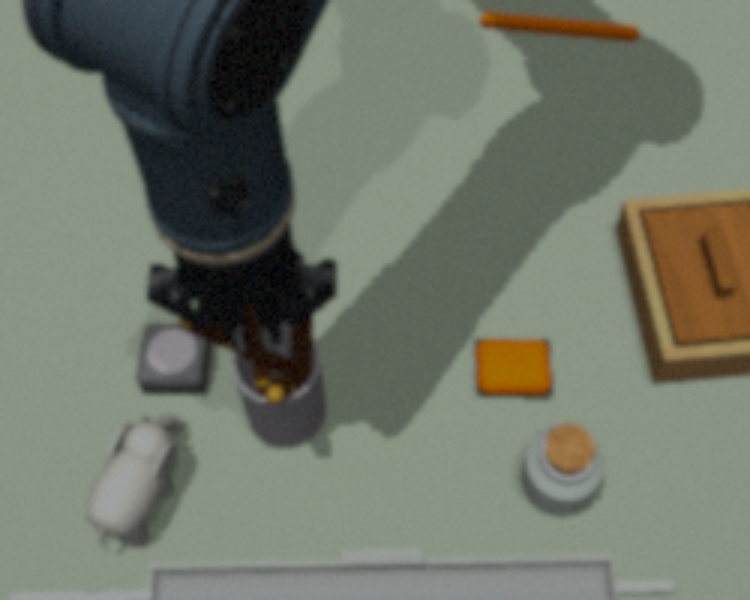

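>>> play_rows([
  [[0,0,0.04,0,1],[0,0,0.02,0,0.8],[0,0,0,0,0.72],[0,0,0.2,0,0.72],[0,0,0.5,0,0.72]],
])

```text
time: 82.45
eef_pos: [0.6677, -0.061, 0.1764]
orientation: [179.9, 0.2, 0.2]
wrist_force: [0.4, 0.0, 0.4]
opening: 0.279
```

>>> play_rows([
  [[0,0,0.8,0,0.72],[-0.2,0,0.8,0,0.6],[-0.8,0,0.2,0,0],[-0.8,0,0,0,0],[0,0,0,0,0]],
])

```text
time: 82.95
eef_pos: [0.5739, -0.0627, 0.2688]
orientation: [-179.9, 0.1, -0.0]
wrist_force: [-0.0, 0.1, -0.0]
opening: 0.894
```

```bash
python3 - <<'E'
from h import *
s=snap('wrist','w52.png'); p=r.get_obs()
print(p['eef_pos'],p['wrist_force'],p['time'])
s=snap('scene','s52.png')
cv2.imwrite('pics/s52c.png',cv2.resize(s['image'][180:320,150:300],None,fx=5,fy=5))
t=snap('top','t52.png'); cv2.imwrite('pics/t52c.png',cv2.resize(t['image'][70:170,240:350],None,fx=6,fy=6))
E
```

```text
[ 0.57680447 -0.06176701  0.2689613 ] [0.65151599 0.61084456 0.77670699] 83.0
```

View pics/w52.png

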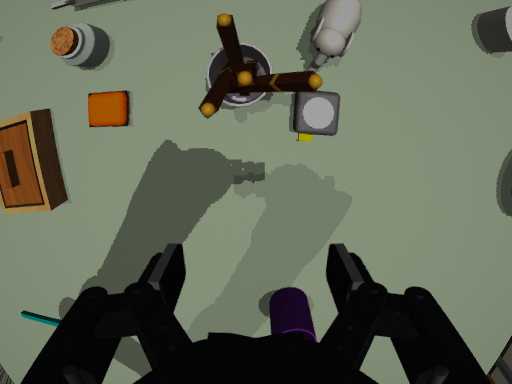

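View pics/s52c.png

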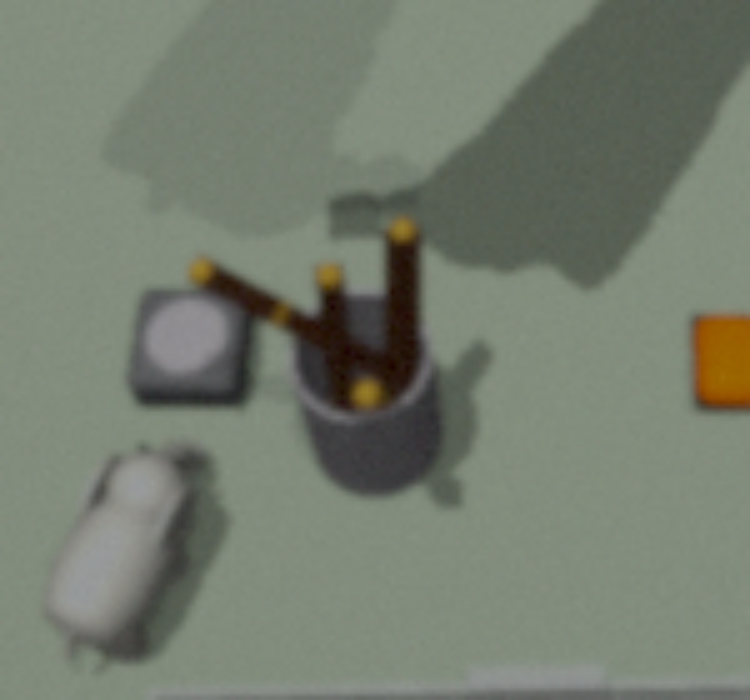

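View pics/t52c.png

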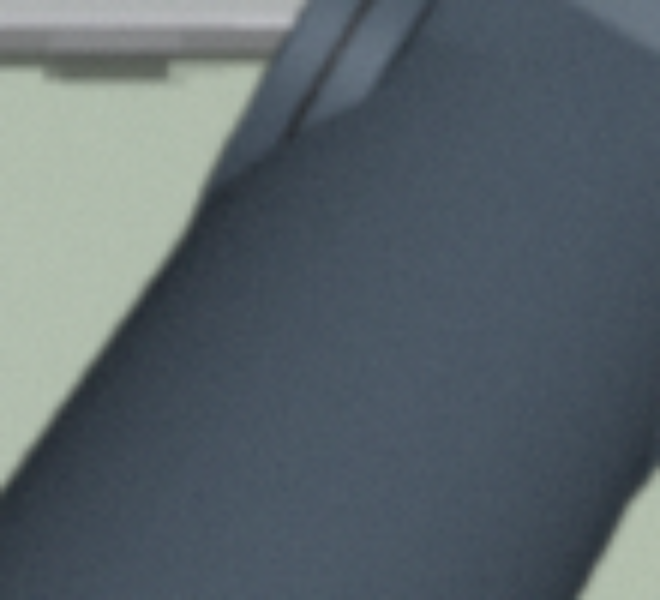

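```bash
python3 - <<'E'
from h import *
w=snap('wrist');s=snap('scene')
c=np.array([.677,-.0456])
T={'P2':([315,81],[190.4,234]),'P4':([245,78],[215.6,235]),'P3':([208,110],[230.4,226]),'P1':([224.5,20],[223.4,258.4]),'P2ring':([276,82],[206.2,242.6])}
X={}
for k,(a,b) in T.items():
    X[k],e=tri([(w,a,True),(s,b,False)]); print(k,X[k].round(4),np.round(e,1))
d=X['P2ring']-X['P2']; L=np.linalg.norm(d); print('P2 tilt',np.degrees(np.arccos(-d[2]/L)),L,X['P2']+d/L*.16)
cv2.imwrite('pics/w53.png',cv2.resize(w['image'][0:140,180:350],None,fx=4.5,fy=4.5,interpolation=cv2.INTER_CUBIC))
E
```

```text
P2 [ 0.6745 -0.1047  0.1742] [0.2 0.1]
P4 [ 0.6756 -0.0524  0.1693] [0.5 0.2]
P3 [ 0.6509 -0.0226  0.1609] [0.8 0.3]
P1 [ 0.7244 -0.0356  0.159 ] [0.7 0.3]
P2ring [ 0.6746 -0.0778  0.1305] [1.1 0.4]
P2 tilt 31.642100221464673 0.05138521861483635 [ 0.6747501  -0.02079331  0.03798697]
```

View pics/w53.png

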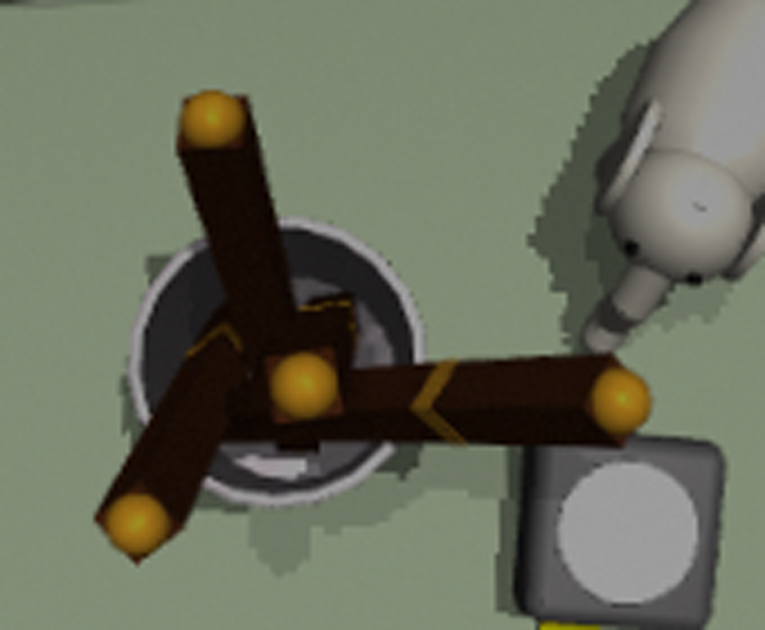

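```bash
python3 - <<'E'
from h import *
w=snap('wrist');s=snap('scene')
f=lambda x,y:[180+x/4.5,y/4.5]
for n,p,zs in (('blob -x',(297,447),(.01,.03,.05)),('P2 low vis',(232,432),(.03,.05,.07)),('P4 ring/low',(335,303),(.05,.08,.1)),('floor bright',(270,467),(.005,)),('P3 ring',(228,332),(.07,.1)), ('P4 low end',(350,345),(.02,.05))):
    for z in zs: print(n,z,onplane(w,f(*p),z,True).round(4))
for z in (.1,):
    print(onplane(w,f(275,220),z,True),onplane(w,f(275,503),z,True),onplane(w,f(130,355),z,True),onplane(w,f(422,355),z,True))
cv2.imwrite('pics/s53.png',cv2.resize(s['image'][220:290,185:260],None,fx=10,fy=8,interpolation=cv2.INTER_CUBIC))
E
```

```text
blob -x 0.01 [[ 0.6577 -0.0488]]
blob -x 0.03 [[ 0.658  -0.0494]]
blob -x 0.05 [[ 0.6582 -0.05  ]]
P2 low vis 0.03 [[ 0.6622 -0.0318]]
P2 low vis 0.05 [[ 0.6622 -0.0334]]
P2 low vis 0.07 [[ 0.6622 -0.0349]]
P4 ring/low 0.05 [[ 0.6956 -0.0595]]
P4 ring/low 0.08 [[ 0.6928 -0.0596]]
P4 ring/low 0.1 [[ 0.6909 -0.0596]]
floor bright 0.005 [[ 0.6518 -0.0409]]
P3 ring 0.07 [[ 0.6868 -0.034 ]]
P3 ring 0.1 [[ 0.6845 -0.0364]]
P4 low end 0.02 [[ 0.6866 -0.0636]]
P4 low end 0.05 [[ 0.6847 -0.0634]]
[[ 0.70960234 -0.04655398]] [[ 0.64638898 -0.04664339]] [[ 0.67992894 -0.01487051]] [[ 0.6794839  -0.07855681]]
```

View pics/s53.png

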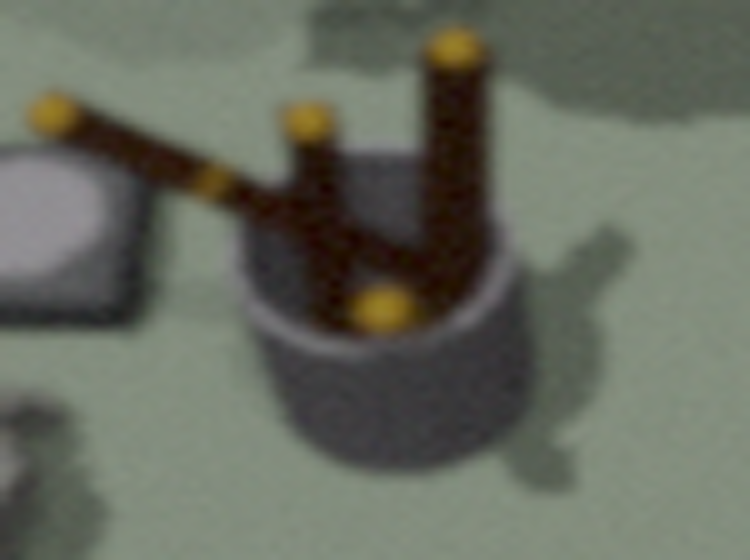

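>>> play_rows([
  [[0.13,-0.04,0,1,0.3],[0.13,-0.04,0,1,0.5],[0.13,-0.04,0,1,0.5],[0.13,-0.04,0,1,0.5],[0.13,-0.04,0,1,0.5]],
])

```text
time: 83.8
eef_pos: [0.612, -0.0711, 0.2679]
orientation: [180.0, 0.0, 30.5]
wrist_force: [-0.4, -0.0, 0.2]
opening: 0.499
```

>>> play_rows([
  [[0.13,-0.04,0,1,0.5],[0.13,-0.04,0,1,0.5],[0.13,-0.04,0,1,0.5],[0.13,-0.04,0,1,0.5],[0.13,-0.04,0,1,0.5]],
])

```text
time: 84.3
eef_pos: [0.6445, -0.0812, 0.2678]
orientation: [180.0, 0.0, 60.5]
wrist_force: [-0.2, 0.5, -0.7]
opening: 0.498
```

>>> play_rows([
  [[0.13,-0.04,0,1,0.5],[0.13,-0.04,0,1,0.5],[0.13,-0.04,0,1,0.5],[0.13,-0.04,0,1,0.5],[0.13,-0.04,0,1,0.5]],
])

```text
time: 84.8
eef_pos: [0.6769, -0.0912, 0.2676]
orientation: [-180.0, 0.0, 90.5]
wrist_force: [0.7, 0.3, 0.0]
opening: 0.498
```

>>> play_rows([
  [[0,0,0,0,0.5],[0,0,-0.2,0,0.5],[0,0,0,0,0.5],[0,0,0,0,0.5],[0,0,0,0,0.5]],
])

```text
time: 85.3
eef_pos: [0.6761, -0.0906, 0.2583]
orientation: [-180.0, 0.0, 90.2]
wrist_force: [-0.5, -0.3, 0.3]
opening: 0.497
```

```bash
python3 - <<'E'
from h import *
s=snap('wrist','w54.png'); p=r.get_obs()
print(p['eef_pos'],p['orientation'],p['time'])
t=snap('scene','s54.png'); cv2.imwrite('pics/s54c.png',cv2.resize(t['image'][180:320,150:300],None,fx=5,fy=5))
E
```

```text
[ 0.67620914 -0.090625    0.2584768 ] [1.79989124e+02 6.09515332e-03 9.02363742e+01] 85.35
```

View pics/w54.png

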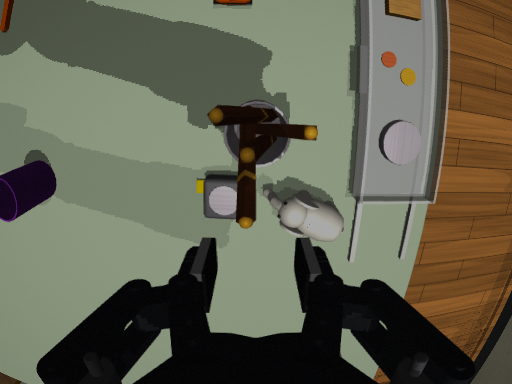

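View pics/s54c.png

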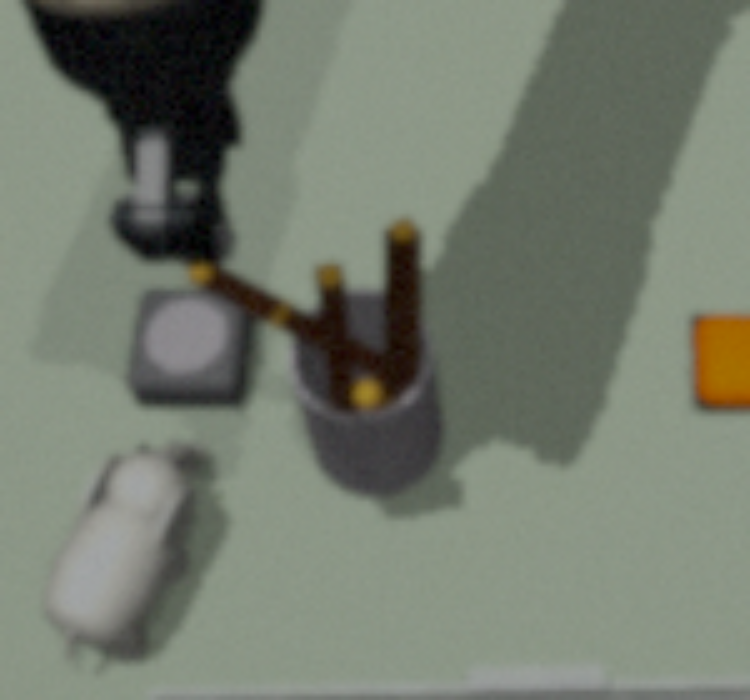

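>>> play_rows([
  [[-0.03,0,-0.5,0,0.5],[0,0,-0.6,0,0.5],[0,0,-0.5,0,0.5],[0,0,-0.25,0,0.6],[0,0,0,0,0.8]],
], force=25)

```text
time: 85.9
eef_pos: [0.674, -0.0904, 0.1643]
orientation: [-179.8, -0.0, 90.3]
wrist_force: [-0.6, 0.3, 0.6]
opening: 0.242
```

>>> play_rows([
  [[0,0,0,0,1],[0,0,0,0,1],[0,0,0,0,1],[0,0,0,0,1],[0,0,0,0,1]],
])

```text
time: 86.4
eef_pos: [0.6749, -0.0909, 0.1664]
orientation: [180.0, 0.0, 90.3]
wrist_force: [-0.4, -0.7, 0.6]
opening: 0.136
```

```bash
python3 - <<'E'
from h import *
s=snap('wrist','w55.png'); p=r.get_obs()
print(p['eef_pos'],p['wrist_force'],p['opening'])
E
```

```text
[ 0.67485815 -0.09081499  0.16616739] [-0.53295193 -0.43720978 -0.11049388] 0.145357574815335
```

View pics/w55.png

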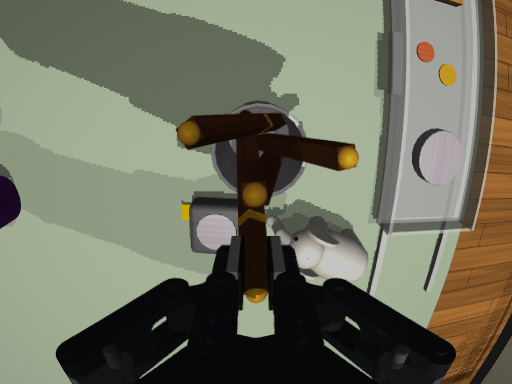

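>>> play_rows([
  [[0,0,0.15,0,1],[0,0.1,0,0,1],[0,0.1,0,0,1],[0,0.06,-0.1,0,1],[0,0,-0.1,0,1]],
])

```text
time: 86.95
eef_pos: [0.6751, -0.0774, 0.1633]
orientation: [179.9, 0.0, 90.3]
wrist_force: [-1.4, -5.2, 14.6]
opening: 0.143
```

>>> play_rows([
  [[0,0,-0.15,0,1],[0,0,-0.15,0,1],[0,0,0,0,1],[0,0,0,0,1],[0,0,0,0,1]],
])

```text
time: 87.45
eef_pos: [0.6765, -0.0757, 0.1507]
orientation: [179.7, -0.1, 90.4]
wrist_force: [-2.1, 7.1, 21.6]
opening: 0.002
```

```bash
python3 - <<'E'
from h import *
s=snap('wrist','w56.png'); p=r.get_obs()
print(p['eef_pos'],p['wrist_force'],p['opening'])
t=snap('scene','s56.png'); cv2.imwrite('pics/s56c.png',cv2.resize(t['image'][180:320,150:300],None,fx=5,fy=5))
E
```

```text
[ 0.67649951 -0.07567305  0.15068399] [-2.97501272  6.36260516 21.18540115] 0.001087388997574057
```

View pics/w56.png

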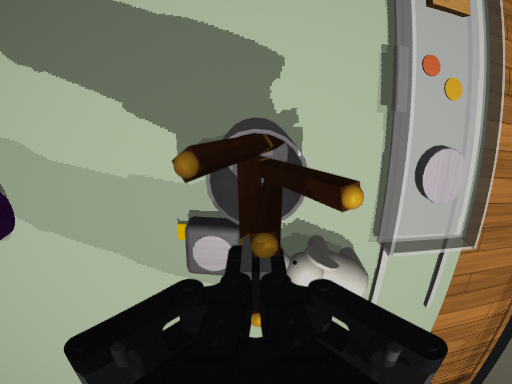

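View pics/s56c.png

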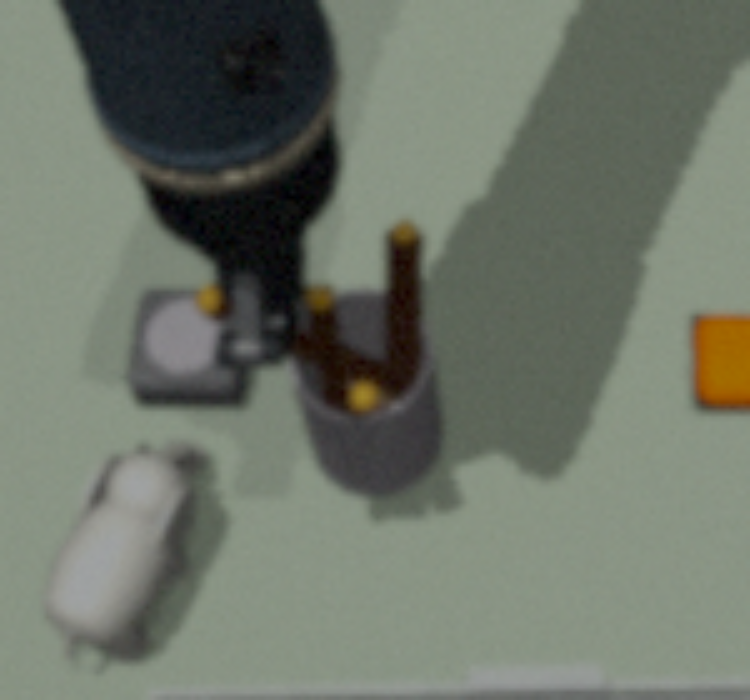

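>>> play_rows([
  [[0,0,0.6,0,1],[0,0,0.9,0,1],[0,-0.3,0.5,0,0.7],[0,-0.1,0,0,0.5],[0,0,0,0,0.5]],
])

```text
time: 88.05
eef_pos: [0.6745, -0.0989, 0.2482]
orientation: [180.0, 0.0, 90.2]
wrist_force: [-0.9, 0.2, 0.4]
opening: 0.496
```

```bash
python3 - <<'E'
from h import *
w=snap('wrist','w57.png'); p=r.get_obs()
print(p['eef_pos'],p['wrist_force'],p['opening'])
t=snap('scene','s57.png'); cv2.imwrite('pics/s57c.png',cv2.resize(t['image'][180:320,150:300],None,fx=5,fy=5))
cv2.imwrite('pics/w57c.png',cv2.resize(w['image'][60:260,160:380],None,fx=3.5,fy=3,interpolation=cv2.INTER_CUBIC))
E
```

```text
[ 0.67421953 -0.09770998  0.24713403] [0.86115838 0.03998559 0.0527718 ] 0.4990768935898205
```

View pics/w57c.png

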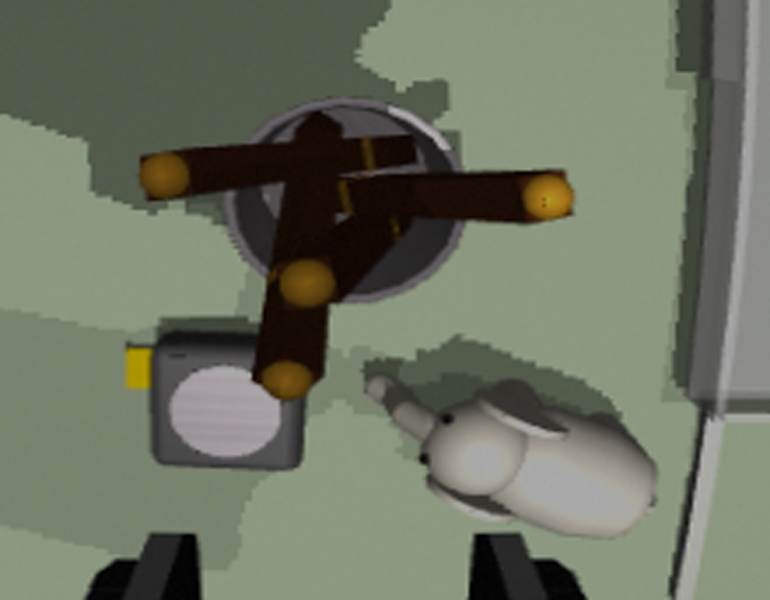

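View pics/s57c.png

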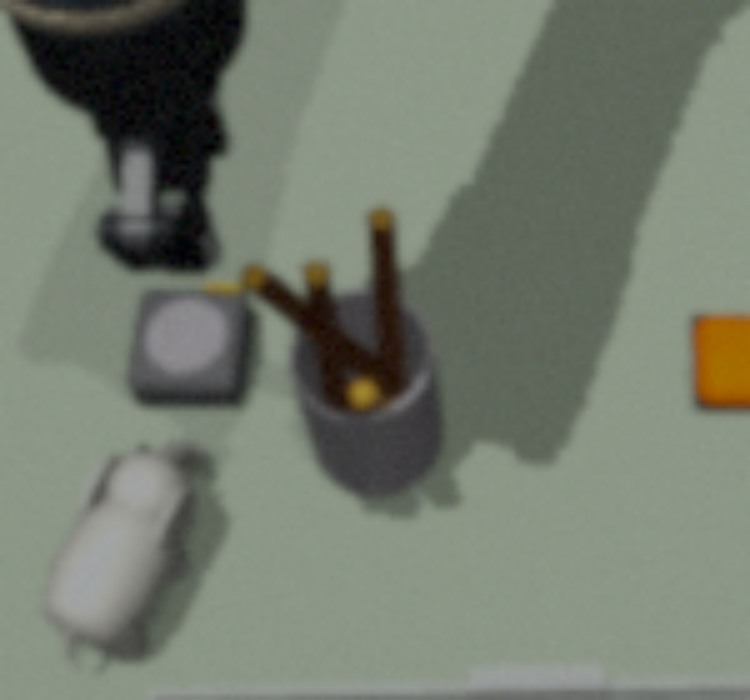

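```bash
python3 - <<'E'
from h import *
w=snap('wrist');s=snap('scene')
T={'P2':([242.3,186.7],[200.8,235.8]),'P4':([247.7,154.3],[213.2,235]),'P3':([206.9,118.3],[226.2,223.8]),'P1':([316.6,125.7],[222.4,258.6])}
for k,(a,b) in T.items():
    x,e=tri([(w,a,True),(s,b,False)]); print(k,x.round(4),np.round(e,1))
    for low in {'P2':[[250.9,101]],'P3':[[276,110]],'P1':[[262,123]],'P4':[[271,137]]}[k]:
        d=rays(w,low,True)[0]; d/=np.linalg.norm(d); v=w['xyz']-x; B=v@d;
        for L in (.15,.16):
            D=B*B-(v@v-L*L)
            if D>0:
                q=w['xyz']+(-B+np.sqrt(D))*d; print('  low',L,q.round(4),'tilt',np.degrees(np.arccos((x-q)[2]/L)).round(1))
E
```

```text
P2 [ 0.6642 -0.0879  0.1442] [0.5 0.2]
  low 0.15 [ 0.6687 -0.0218  0.0097] tilt 26.2
  low 0.16 [ 0.6686 -0.022  -0.0015] tilt 24.4
P4 [ 0.6689 -0.059   0.1561] [0.1 0. ]
  low 0.15 [ 0.6937 -0.0664  0.0084] tilt 9.9
  low 0.16 [ 0.6942 -0.0678 -0.0016] tilt 9.6
P3 [ 0.6371 -0.0325  0.1461] [0.2 0.1]
  low 0.15 [ 0.6993 -0.0326  0.0096] tilt 24.5
  low 0.16 [ 0.7    -0.0331 -0.0011] tilt 23.2
P1 [ 0.7212 -0.0375  0.1509] [0.6 0.2]
  low 0.15 [ 0.6825 -0.0492  0.0064] tilt 15.7
  low 0.16 [ 0.6827 -0.0501 -0.0039] tilt 14.7
```

>>> play_rows([
  [[-0.5,0,0.8,0,0.5],[-0.8,0,0.5,0,0.5],[-0.8,0,0,0,0.5],[-0.8,-0.2,0,0,0.5],[-0.5,-0.2,0,0,0.5]],
])

```text
time: 88.75
eef_pos: [0.5019, -0.1173, 0.3128]
orientation: [-179.9, -0.1, 90.3]
wrist_force: [0.4, 0.0, 0.6]
opening: 0.501
```

>>> play_rows([
  [[0,-0.8,0,0,0.5],[0,-0.8,0,0,0.5],[0,-0.8,0,0,0.5],[0,0,0,0,0.5],[0,0,0,0,0.5]],
])

```text
time: 89.25
eef_pos: [0.5044, -0.2379, 0.3124]
orientation: [-179.9, -0.0, 90.2]
wrist_force: [0.6, 0.7, -0.0]
opening: 0.498
```

```bash
python3 - <<'E'
from h import *
p=r.get_obs(); print(p['eef_pos'],p['time'])
for cam in ('top','scene'):
    s=snap(cam,cam+'60.png')
    for n,z in (('elephant',.035),('jar',.04),('lid',.05),('seat',.05)): print(cam,n); show(found(s,cam,n,z,.5))
    c=(s['image'][60:190,110:350] if cam=='top' else s['image'][180:320,150:410]); cv2.imwrite('pics/%s60c.png'%cam,cv2.resize(c,None,fx=3,fy=3,interpolation=cv2.INTER_CUBIC))
E
```

```text
[ 0.50441209 -0.23793197  0.31243592] 89.25
top elephant
{'score': 0.57, 'c': array([ 0.739 , -0.1545]), 'size': array([121.,  50.]), 'ang': np.float32(153.3), 'mean': array([ 0.7487, -0.1596]), 'rect': [318.4, 79.6, 16.1, 38.7]}
top jar
{'score': 0.8, 'c': array([0.7387, 0.1695]), 'size': array([66., 57.]), 'ang': np.float32(44.8), 'mean': array([0.7387, 0.1697]), 'rect': [194.9, 86.5, 23.5, 27.2]}
{'score': 0.6, 'c': array([ 0.6993, -0.0704]), 'size': array([23., 22.]), 'ang': np.float32(0.0), 'mean': array([ 0.7004, -0.0694]), 'rect': [292.4, 111.6, 11.5, 7.0]}
top lid
{'score': 0.93, 'c': array([0.5797, 0.3123]), 'size': array([124.,  95.]), 'ang': np.float32(4.8), 'mean': array([0.5795, 0.3121]), 'rect': [136.3, 131.2, 37.2, 47.2]}
top seat
scene elephant
{'score': 0.93, 'c': array([ 0.7443, -0.1557]), 'size': array([105.,  61.]), 'ang': np.float32(168.2), 'mean': array([ 0.7459, -0.1573]), 'rect': [156.1, 267.5, 35.0, 45.8]}
scene jar
{'score': 0.86, 'c': array([0.7454, 0.1709]), 'size': array([73., 59.]), 'ang': np.float32(141.7), 'mean': array([0.7468, 0.1711]), 'rect': [303.6, 271.0, 28.7, 31.8]}
scene lid
{'score': 0.65, 'c': array([0.5837, 0.3143]), 'size': array([129., 101.]), 'ang': np.float32(4.0), 'mean': array([0.586 , 0.3138]), 'rect': [346.8, 200.9, 45.3, 44.9]}
scene seat
```

View pics/top60c.png

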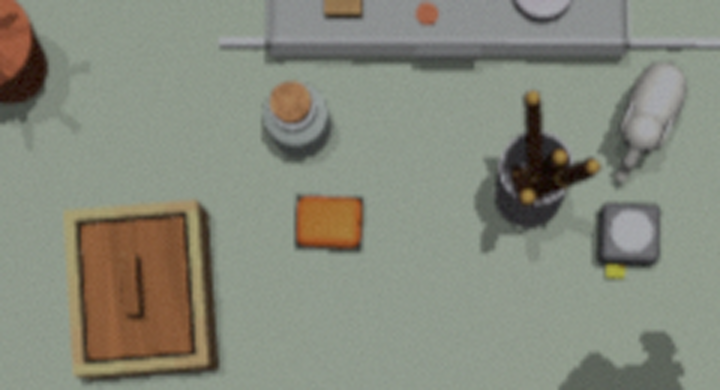

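View pics/scene60c.png

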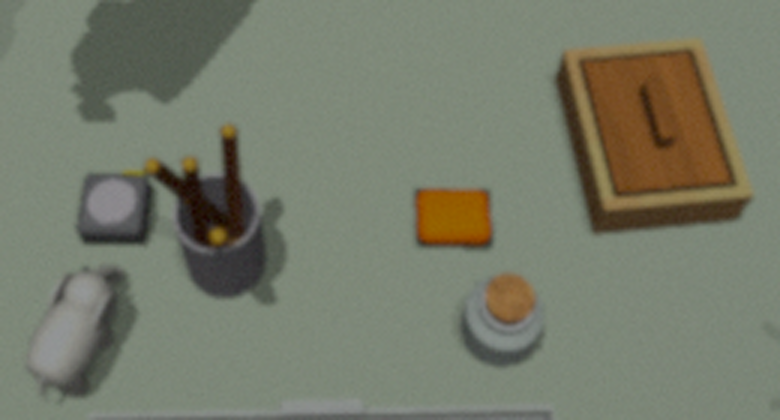

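```bash
python3 - <<'E'
from h import *
w=snap('top');s=snap('scene')
T={'P1':((533,98),(218,237)),'P2':((592,166),(152,166)),'P4':((559,157),(190,164)),'P3':((528,196),(229,131))}
for k,(a,b) in T.items():
    x,e=tri([(w,[110+a[0]/3,60+a[1]/3],False),(s,[150+b[0]/3,180+b[1]/3],False)])
    print(k,x.round(4),np.round(e,1))
E
```

```text
P1 [ 0.7205 -0.0394  0.1472] [0.7 0.8]
P2 [ 0.6638 -0.0887  0.1453] [0.4 0.5]
P4 [ 0.6682 -0.0599  0.1564] [0.5 0.6]
P3 [ 0.6379 -0.0342  0.1483] [0.9 1. ]
```

```bash
python3 - <<'E'
from h import *
print(r.sign_off())
E
```

```text
the job is handed in; nothing more can be done
None
```

The job is handed in at about 89 s of the 210 s allowed. Both keys are in the box, the lid is pressed home, and all four pens stand in the steel cup.

- **Keys and lid:** I put both keys on the box floor and set the lid in the mouth. After pressing, the closed fingertips met the handle top at about 71 mm, as they should with the frame fully home. The last pictures show the lid flush and centred to about 2 mm.
- **Pens:** I tilted each pen in the grip against the cup's rim, stood it up against the inside wall and released it. One pen first jammed at about 32° with its lower end near 34 mm. I mended it; the grip closed empty while I worked it upright, and the closed fingers then pressed it down.
- **Pen checks:** The upper ends now sit at 145–156 mm high in two camera pairings that agree to about 4 mm. That puts every lower end at about 5–12 mm and the tilts at about 10–29°, against the limit of 34° (0.6 rad). The lower ends are inferred from the tops and the pen length, not seen directly.
- **Elephant and jar:** Both are upright and within about 2 mm of where they started.

One pen slipped over the rim twice before it went in, and the fourth pen pushed another one over, but it stayed in the cup. At the end the arm was clear of everything.

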